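# Hang the hooked accessory holders on the marked order tote

### The arm

A 6-joint arm with a two-finger parallel gripper is mounted at the origin on the work surface. World frame = base frame: x ahead of the robot, y to its left, z up, the work surface at z = 0. Lengths are in m, angles in rad, forces in N, time in s.
With the tool pointing down it reaches from about 0.25 to 0.725 m from the base axis. Payload 4 kg.
Tool frame: the origin (TCP) lies midway between the tips of the shut fingers; the grasp point (between the pads) lies 19 mm behind it; y points along the fingers, x is the direction in which the jaws open and shut, and the axes are right-handed (so a half turn about y gives the same grasp; the last joint's range is limited). The gripper opens to 85 mm and grips with 20 to 120 N. Pads are 22 mm wide; open, the fingers measure 114 mm over their backs; the gripper's body (76 mm by 85 mm) begins 54 mm behind the grasp point. The pads swing forward as they close: fully open they stand 13 mm farther back than shut.
Start: joints at [1.207, 0.241, 0.005, 1.335, 0, 1.571], TCP at [0.178, 0.467, 0.204] pointing down, gripper open.
Joint ranges: [-2.72, 2.72], [-1.05, 1.87], [-1.09, 1.28], [-1.99, 2.15], [-1.42, 1.44], [-3.14, 3.14]. Speed limits (rad/s): [2.79, 2.79, 3.14, 3.14, 3.14, 3.14].

### API

Orientations are given as a unit quaternion [x, y, z, w].
In Python, from workcell import bot gives the robot as it stands. The module is installed in compiled form; this text tells all that it offers.
- The arm moves only by the shell command python3 -m inch 'ROWS'. ROWS is text: rows parted by semicolons, each of 7 numbers parted by spaces: the turn, a rotation vector about the tool's x, y, z in degrees, then the shift along the tool's x, y, z in mm, then the closure, from 0 (fully open) to 1 (shut). In form: ax ay az dx dy dz fingers; .... A call has 1 to 12 rows; each row shifts and turns the commanded pose from where the row before left it, along the tool's axes as they then stand; what a row does not reach is not made up. A row lasts 1/8 s, in which the tool goes at most 62.5 mm and 10.7 degrees, less where a joint would pass 70% of its speed; a pose out of reach is approached as far as the arm can. A call with a gripper value outside its range is refused whole. The fingers move at their own pace and stop on an object; the grip force is fixed at half the most. Time passes only in rows, so rows that do not move let the fingers close. It gives the time, the measured TCP pose, the force and the opening at its end, in the units of the state.
- bot.get_obs(): the state, without advancing time (a new reading comes with each control period).
- bot.camera(name): name is "side" or "top"; returns a dict with "color" (420x560x3 uint8, blue, green, red), "fx", "fy", "cx", "cy" (pixels), "extrinsics" (4x4, takes a point from world to camera coordinates). Camera axes: x right, y up, looking along -z (the intrinsics and any distortion apply to the point x, -y, -z); pixel columns grow to the right and rows downward; lengths in m; the calibration is good to about 2 mm. A picture is of the moment at which its call begins. There is no depth.
- bot.job_done(): hands the job in, once; it reports no verdict.
Trained networks look in the newest picture that a camera, given by its name, has taken for a name from the list of things; names that differ only in an ending like _2 or _b are one class to them, and where a whole thing is asked for, a point or a joint stands for the part that bears it (a point fixed in the world has none). Each returns a list of dicts, best first, with "conf" (0 to 1); they miss things now and then, are a little off and sometimes report something else, mostly with a low value. They report only what shows in the picture. A call takes as long as a camera call. They do not tell look-alikes from the thing itself.
- bot.look_for(name, camera): "extent" ([left, top, right, bottom] in pixels, round what is visible of it).
- bot.cut_out(name, camera): "region" (420x560 bool, what is visible of it) and "extent" ([left, top, right, bottom] in pixels, round what is visible of it).
- bot.spot_point(name, camera): "point" ([column, row] in pixels: a listed point, or the origin of a listed thing).
The state is a dict: "clock": time; "joint_pos": joint angles; "joint_vel": joint speeds; "tau": joint torques, N m; "eef_pos": TCP position; "tool_rot": TCP orientation; "ft_force": force on the tool from outside, world axes, zero at the start; "ft_torque": the same for the moment, N m; "grip_width": finger opening in m.
Only numpy, scipy, OpenCV 4.12 (cv2) and the standard library are available. Lean on these libraries where they do the work, as an engineer would, in place of code of your own. Each camera call takes 0.05 s, during which the arm holds its last target.

### The job

One of the two grey totes has the brass tripod adapter standing in it: hang every hooked accessory holder from the display case by its own hook over the front rim of that tote (the wall facing the robot), with the holder on the outside. Slide one clear panel of the case past the other to reach into a compartment, and when finished leave both panels fully closed. Leave the adapter, the eyecup in the other tote and the loose things on the counter where they are.

Things in the scene. Friction and masses are not known exactly. Their poses are not given: they have to be found in the camera images.
- ring_holder_grip (a point): centre of the orange grip tab atop a rigid hook-on holder carrying a green toothed focus gear ring (42 mm across); may be absent. Axes: the holder's, z up, hook on the +x side. 0.16 kg, 106 mm tall, stands on its foot. Tab 12 (x) x 26 (y) x 44 mm, centre 84 mm above the foot's underside, over a 5 mm thick strap. Foot x -45 to +2.5 mm, 42 mm wide; the item is on the strap's -x face.
- ring_holder_hook (a point): where the rim goes in this holder's hook: mid-gap, at the underside of the hook's arm, 9.5 mm to +x of the tab's centre and 26 mm below it. The hook opens downward: 14 mm gap (x) between strap and lip; the lip reaches 20 mm below this point; arm and lip 4 mm thick, 24 mm wide (y). Axes as the holder's.
- eyecup_holder_grip (a point): centre of the orange grip tab atop a rigid hook-on holder carrying a black rubber eyecup (42 mm across); may be absent. Axes: the holder's, z up, hook on the +x side. 0.16 kg, 106 mm tall, stands on its foot. Tab 12 (x) x 26 (y) x 44 mm, centre 84 mm above the foot's underside, over a 5 mm thick strap. Foot x -45 to +2.5 mm, 42 mm wide; the item is on the strap's -x face.
- eyecup_holder_hook (a point): where the rim goes in this holder's hook: mid-gap, at the underside of the hook's arm, 9.5 mm to +x of the tab's centre and 26 mm below it. The hook opens downward: 14 mm gap (x) between strap and lip; the lip reaches 20 mm below this point; arm and lip 4 mm thick, 24 mm wide (y). Axes as the holder's.
- reel_holder_grip (a point): centre of the orange grip tab atop a rigid hook-on holder carrying a small silver metal film reel (42 mm across); may be absent. Axes: the holder's, z up, hook on the +x side. 0.16 kg, 106 mm tall, stands on its foot. Tab 12 (x) x 26 (y) x 44 mm, centre 84 mm above the foot's underside, over a 5 mm thick strap. Foot x -45 to +2.5 mm, 42 mm wide; the item is on the strap's -x face.
- reel_holder_hook (a point): where the rim goes in this holder's hook: mid-gap, at the underside of the hook's arm, 9.5 mm to +x of the tab's centre and 26 mm below it. The hook opens downward: 14 mm gap (x) between strap and lip; the lip reaches 20 mm below this point; arm and lip 4 mm thick, 24 mm wide (y). Axes as the holder's.
- plate_holder_grip (a point): centre of the orange grip tab atop a rigid hook-on holder carrying a square aluminium quick-release plate (40 mm) with a brass screw head; may be absent. Axes: the holder's, z up, hook on the +x side. 0.16 kg, 106 mm tall, stands on its foot. Tab 12 (x) x 26 (y) x 44 mm, centre 84 mm above the foot's underside, over a 5 mm thick strap. Foot x -45 to +2.5 mm, 42 mm wide; the item is on the strap's -x face.
- plate_holder_hook (a point): where the rim goes in this holder's hook: mid-gap, at the underside of the hook's arm, 9.5 mm to +x of the tab's centre and 26 mm below it. The hook opens downward: 14 mm gap (x) between strap and lip; the lip reaches 20 mm below this point; arm and lip 4 mm thick, 24 mm wide (y). Axes as the holder's.
- left_tote_rim (a point): top centre of the front wall's rim of the left (+y) tote, mid wall. The two totes are identical fixed open-topped grey steel boxes, outside 120 (x) x 230 (y, along this rim) x 100 mm high, walls 4 mm. Site x points level into the tote, away from the robot; z up; 100 mm above the counter.
- left_door (a joint): slide of the clear panel over the left (+y) compartment of the case: 0 closed, grows (m) as the panel slides towards the other compartment, 0.175 fully open. Stays where left; about 1.5 N of friction. Upper panel: slides over the right one.
- left_door_handle (a point): centre of the black bar handle standing on the left panel near its outer end: 12 mm thick along the sliding direction (y), 56 mm long (x), 24 mm high, its top 149 mm and the panel's top 125 mm above the counter. Axes as the case's.
- right_tote_rim (a point): top centre of the front wall's rim of the right (-y) tote, mid wall. The two totes are identical fixed open-topped grey steel boxes, outside 120 (x) x 230 (y, along this rim) x 100 mm high, walls 4 mm. Site x points level into the tote, away from the robot; z up; 100 mm above the counter.
- right_door (a joint): slide of the clear panel over the right (-y) compartment of the case: 0 closed, grows (m) as the panel slides towards the other compartment, 0.175 fully open. Stays where left; about 1.5 N of friction. Lower panel: slides under the left one, so slide it only while the left one is shut.
- right_door_handle (a point): centre of the black bar handle standing on the right panel near its outer end: 12 mm thick along the sliding direction (y), 56 mm long (x), 31 mm high, its top 149 mm and the panel's top 118 mm above the counter. Axes as the case's.
- case_floor (a point): centre of the fixed grey case's inner floor, 4 mm up; x across it away from the robot, y along it, z up. Outside 220 (x) x 420 mm (y), walls 5 mm, 112 mm high; a closed box 90 mm wide and 84 mm high across the middle (y=0) makes a left (+y) and right (-y) compartment. A panel fully open uncovers its compartment from 35 mm (|y|) outward. Holders stand in the compartments, hooks to +x within about 0.35 rad.
- adapter_center (a point): centre of the brass tripod screw adapter, a knurled disc 38 mm across, 12 mm high, with an upright 15 mm stud, 38 mm tall in all; it stands on the floor of one of the two totes and marks the order. Loose.
- spare_eyecup: a loose black rubber eyecup 44 mm across, 20 mm high, in the other tote; not part of the job. Origin at the middle of its underside.
- film_reel: a silver metal film reel lying flat, 92 mm across, 16 mm high, loose on the counter, not part of the job. Origin at the middle of its underside.
- gear_ring: a green toothed ring lying flat, 80 mm across, 12 mm high, loose on the counter, not part of the job. Origin at the middle of its underside.
- release_plate: an aluminium quick-release plate lying flat, 50 x 70 mm, 10 mm high, loose on the counter, not part of the job. Origin at the middle of its underside.
- lens_cap: a black lens cap lying flat, 72 mm across, 10 mm high, loose on the counter, not part of the job. Origin at the middle of its underside.
Mind the look-alikes: they are no part of the job. Of the things shaped like the part that bears adapter_center, the brass one is meant.

How it is judged:
By the outcome, as a careful person would: the job done as asked, in the order asked, and still so for the second after the job is handed in, with the robot touching nothing.
Of ring_holder, eyecup_holder, reel_holder, plate_holder only 3 to 4 are there at a start; the rules pass over those that are not, and their reading is None.
At some moment in a run one of ring_holder, eyecup_holder, reel_holder, plate_holder may be knocked a few centimetres aside while the robot is not near it.
It also fails if it takes over 210 s, if anything falls off the work surface, if the arm or the gripper's body presses on something with over 40 N, if the wrist force passes 120 N, or if a joint passes its speed limit or range.

## Working session

There is one attempt and no reset: what is moved stays moved. The work goes in short steps, Python scripts to look and compute and a shell command to move; the robot and the scene stay as the last step left them, time stands still between calls to the robot, and variables do not carry over. Pictures are saved under pics/ and viewed, and the job is handed in when it is done.

```bash
mkdir -p pics; ls; cat > h.py <<'E'
import numpy as np,cv2
from workcell import bot
def snap(n,f):
    c=bot.camera(n); cv2.imwrite('pics/'+f,c['color']); return c
E
python3 - <<'E'
from h import *
for n in('top','side'):
    c=snap(n,n+'0.png'); print(n,c['fx'],c['fy'],c['cx'],c['cy'],[k for k in c]);print(c['extrinsics'])
o=bot.get_obs();print(o)
E
```

```text
pics
top 404.1981186273486 404.1981186273486 279.26557327954635 210.0613610123944 ['color', 'fx', 'fy', 'cx', 'cy', 'extrinsics']
[[-0.00359248 -0.99997872 -0.00544625  0.01576495]
 [ 0.98419142 -0.00450005  0.17705081 -0.49499086]
 [-0.17707155 -0.0047241   0.98418664 -1.26038982]
 [ 0.          0.          0.          1.        ]]
side 412.8423773837123 412.8423773837123 276.74035842488473 209.92729695785832 ['color', 'fx', 'fy', 'cx', 'cy', 'extrinsics']
[[-9.88486966e-01 -1.51306009e-01 -9.55137072e-05  4.95469741e-01]
 [ 8.29607977e-02 -5.42513227e-01  8.35940730e-01 -1.12354304e-01]
 [-1.26534673e-01  8.26308592e-01  5.48819721e-01 -1.05481081e+00]
 [ 0.00000000e+00  0.00000000e+00  0.00000000e+00  1.00000000e+00]]
{'clock': 0.1, 'joint_pos': array([ 1.20700133e+00,  2.41327618e-01,  3.85572543e-03,  1.33519833e+00,
       -2.07545007e-06,  1.57077346e+00]), 'joint_vel': array([ 0.00093347, -0.00064899,  0.00388383, -0.00148334, -0.00022793,
        0.00019766]), 'tau': array([-7.37868540e-04, -3.73137152e+01,  2.53010327e+01,  1.08824781e-02,
       -7.52634878e-05,  3.46411838e-06]), 'eef_pos': array([0.17769229, 0.46669839, 0.2028058 ]), 'tool_rot': array([ 0.58257091,  0.40076446, -0.40185462, -0.58181771]), 'ft_force': array([0.06942993, 0.34114752, 0.36229955]), 'ft_torque': array([ 5.03833019e-05, -4.32337244e-02, -5.77048607e-03]), 'grip_width': 0.08536807194909436}
```

View pics/top0.png

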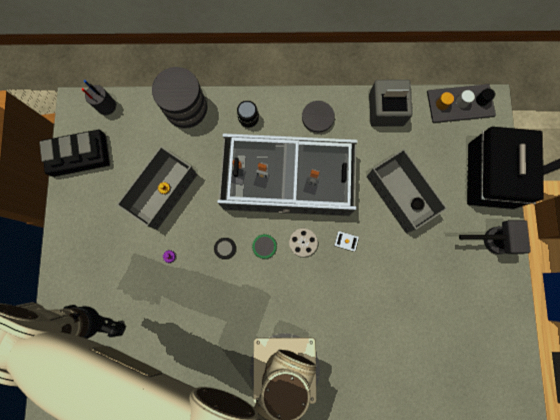

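View pics/side0.png

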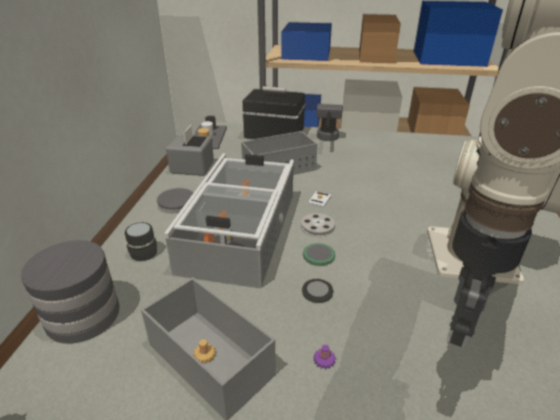

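The left tote (+y, top px 160,188) holds the gold disc with a stud. The purple look-alike is on the counter at (169,257), and the eyecup is in the right tote at (418,205). Next I'll run the detectors and check crops.

```bash
cat >> h.py <<'E'
def ray(c,px):
    E=c['extrinsics'];R=E[:3,:3];t=E[:3,3]
    d=np.array([(px[0]-c['cx'])/c['fx'],-(px[1]-c['cy'])/c['fy'],-1.])
    return -R.T@t, R.T@d
def atz(c,px,z):
    o,d=ray(c,px); return o+d*(z-o[2])/d[2]
def proj(c,p):
    q=c['extrinsics'][:3,:3]@np.asarray(p)+c['extrinsics'][:3,3]
    return np.array([c['cx']+c['fx']*q[0]/-q[2],c['cy']-c['fy']*q[1]/-q[2]])
def tri(cs,pxs):
    A=np.zeros((3,3));b=np.zeros(3)
    for c,p in zip(cs,pxs):
        o,d=ray(c,p);d/=np.linalg.norm(d);M=np.eye(3)-np.outer(d,d);A+=M;b+=M@o
    x=np.linalg.solve(A,b); return x,[np.round(proj(c,x)-p,1) for c,p in zip(cs,pxs)]
E
python3 - <<'E'
from h import *
cs={n:bot.camera(n) for n in('top','side')}
for nm in ['ring_holder_grip','eyecup_holder_grip','reel_holder_grip','plate_holder_grip','ring_holder_hook','eyecup_holder_hook','reel_holder_hook','plate_holder_hook','left_tote_rim','right_tote_rim','left_door_handle','right_door_handle','case_floor','adapter_center','spare_eyecup']:
    for n in cs:
        print(nm,n,[(np.round(r['point'],1).tolist(),round(r['conf'],2)) for r in bot.spot_point(nm,n)][:5])
t=cs['top']['color'];s=cs['side']['color']
cv2.imwrite('pics/t1.png',cv2.resize(t[125:220,210:370],None,fx=5,fy=5,interpolation=cv2.INTER_CUBIC))
cv2.imwrite('pics/s1.png',cv2.resize(s[150:275,170:305],None,fx=4.5,fy=4.5,interpolation=cv2.INTER_CUBIC))
cv2.imwrite('pics/t2.png',cv2.resize(t[140:270,110:210],None,fx=4.5,fy=4.5,interpolation=cv2.INTER_CUBIC))
E
```

```text
ring_holder_grip top []
ring_holder_grip side [([208.7, 237.8], 0.6), ([288.2, 151.5], 0.56)]
eyecup_holder_grip top []
eyecup_holder_grip side [([210.4, 239.9], 0.59)]
reel_holder_grip top []
reel_holder_grip side []
plate_holder_grip top []
plate_holder_grip side []
ring_holder_hook top []
ring_holder_hook side []
eyecup_holder_hook top []
eyecup_holder_hook side [([206.5, 246.9], 0.59), ([255.1, 161.0], 0.45)]
reel_holder_hook top [([342.0, 171.3], 0.44)]
reel_holder_hook side []
plate_holder_hook top [([225.3, 247.3], 0.48)]
plate_holder_hook side [([222.0, 227.7], 0.44)]
left_tote_rim top [([167.6, 196.0], 0.63)]
left_tote_rim side [([229.4, 305.6], 0.69)]
right_tote_rim top [([264.1, 247.6], 0.65), ([396.3, 198.5], 0.56), ([415.0, 206.1], 0.27)]
right_tote_rim side [([288.2, 147.5], 0.84), ([316.3, 226.4], 0.21)]
left_door_handle top []
left_door_handle side [([220.5, 223.9], 0.69), ([203.9, 248.0], 0.36)]
right_door_handle top [([160.8, 188.1], 0.65), ([342.5, 171.5], 0.59)]
right_door_handle side [([257.2, 162.2], 0.95)]
case_floor top []
case_floor side []
adapter_center top [([159.5, 186.9], 0.62), ([167.4, 253.5], 0.45)]
adapter_center side [([203.7, 348.0], 0.89), ([324.6, 353.9], 0.58)]
spare_eyecup top [([416.7, 205.5], 0.54)]
spare_eyecup side []
```

View pics/t1.png

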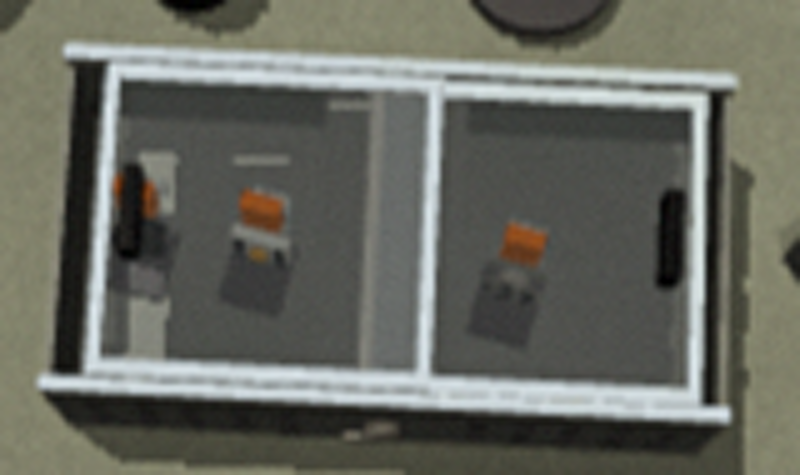

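View pics/s1.png

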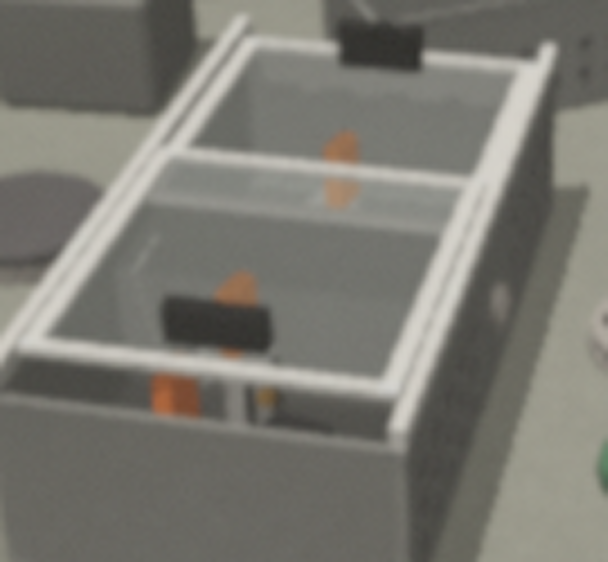

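View pics/t2.png

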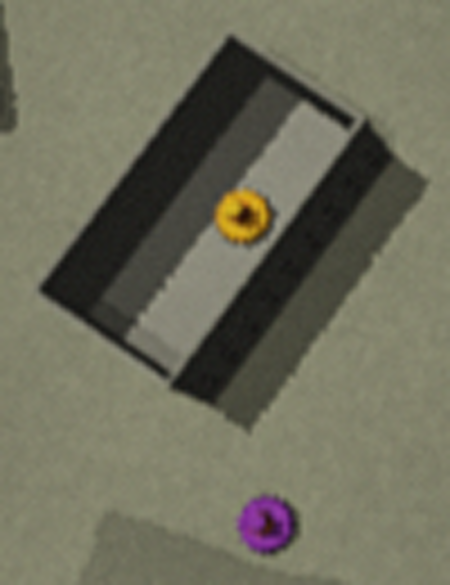

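Three holders show. Two are in the left compartment, at top px (237,164) under the handle and (262,168). One is in the right compartment at (315,174). I'll fit the case and tote poses.

```bash
python3 - <<'E'
from h import *
np.set_printoptions(precision=4,suppress=True)
T=bot.camera('top');S=bot.camera('side')
g=lambda x,y,s,x0,y0:(x/s+x0-.4,y/s+y0-.4)
# tote corners
cor=[g(*p,4.5,110,140) for p in[(230,38),(366,122),(173,386),(41,290)]]
P=[atz(T,p,.1) for p in cor]
for p in P: print('tote',p)
print([np.linalg.norm(P[i]-P[(i+1)%4]) for i in range(4)])
f=(P[1]+P[2])/2; d=P[1]-P[2]; print('front mid',f,'yaw of normal',np.arctan2(d[1],d[0])-0, np.degrees(np.arctan2(-d[1],-d[0])))
# handles
for nm,pt,ps,z in[('L',g(131,210,5,210,125),g(217,322,4.5,170,150),.137),('R',g(670,238,5,210,125),g(381,46,4.5,170,150),.1335)]:
    print(nm,atz(T,pt,z),atz(S,ps,z),tri([T,S],[pt,ps]))
# case outer rail corners (top) z~.125?
for p in[(65,50),(738,80),(730,415),(40,382)]: print('rail',atz(T,g(*p,5,210,125),.125))
# tabs
for nm,pt,ps in[('A',(133,192),(176,397)),('B',(262,209),(237,310)),('C',(524,243),(341,170))]:
    a=g(*pt,5,210,125);b=g(*ps,4.5,170,150); print(nm,atz(T,a,.088),tri([T,S],[a,b]))
# side crops
s=S['color']
cv2.imwrite('pics/s2.png',cv2.resize(s[280:400,135:280],None,fx=4.5,fy=4.5,interpolation=cv2.INTER_CUBIC))
E
```

```text
tote [0.6871 0.3898 0.1   ]
tote [0.6251 0.2914 0.1   ]
tote [0.4391 0.4168 0.1   ]
tote [0.5063 0.5115 0.1   ]
[np.float64(0.11631071385515232), np.float64(0.2243555091482358), np.float64(0.11618747199307317), np.float64(0.2180272426359008)]
front mid [0.5321 0.3541 0.1   ] yaw of normal -0.592850238915632 146.03218342681177
L [0.6139 0.1456 0.137 ] [0.6144 0.145  0.137 ] (array([0.614 , 0.1456, 0.1374]), [array([-0. , -0.1]), array([0.1, 0. ])])
R [ 0.5955 -0.1834  0.1335] [ 0.5952 -0.1801  0.1335] (array([ 0.596 , -0.1837,  0.1317]), [array([0., 0.]), array([-0., -0.])])
rail [0.7215 0.19   0.125 ]
rail [ 0.6994 -0.2304  0.125 ]
rail [ 0.487  -0.2176  0.125 ]
rail [0.5094 0.2007 0.125 ]
A [0.6402 0.1502 0.088 ] (array([0.639 , 0.1499, 0.0906]), [array([0. , 0.1]), array([-0.1, -0. ])])
B [0.6285 0.0679 0.088 ] (array([0.628 , 0.0678, 0.0905]), [array([-0. , -0.1]), array([0.1, 0. ])])
C [ 0.6053 -0.0982  0.088 ] (array([ 0.6058, -0.0983,  0.0866]), [array([-0., -0.]), array([0., 0.])])
```

View pics/s2.png

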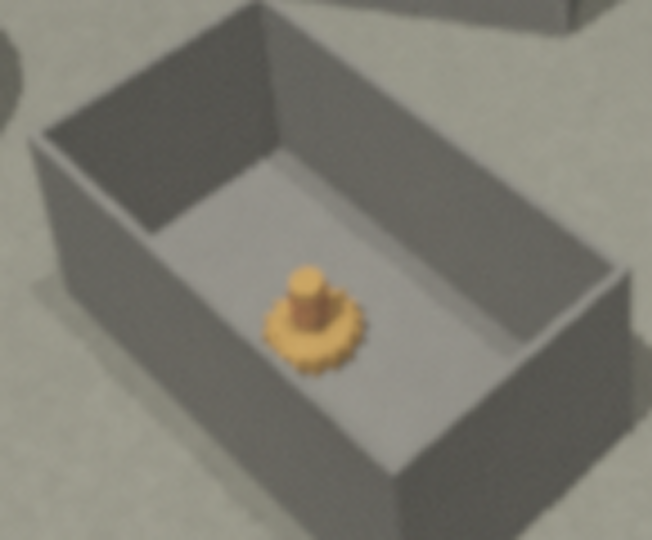

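Side crop: the gold adapter with its upright stud, side px (204,348), stands in the left tote. The look-alike (325,354) is purple and on the counter. So the left tote is the target. Now a least-squares fit of the tote and case.

```bash
cat >> h.py <<'E'
from scipy.optimize import least_squares
from scipy.spatial.transform import Rotation as Ro
np.set_printoptions(precision=4,suppress=True)
def st(): 
    o=bot.get_obs(); R=Ro.from_quat(o['tool_rot']).as_matrix()
    print('t',round(o['clock'],2),'tcp',o['eef_pos'],'xaxis yaw',round(np.degrees(np.arctan2(R[1,0],R[0,0])),2),'F',o['ft_force'],'w',round(o['grip_width'],4)); return o,R
def go(p,yaw):
    """rotation (deg, tool axes) and shift (mm, tool axes AFTER rotation) to reach p, yaw deg of tool x (mod 180), tool y down"""
    o,R=st()
    best=None
    for y in(yaw,yaw+180):
        a=np.radians(y);x=np.array([np.cos(a),np.sin(a),0]);yy=np.array([0,0,-1.]);Rt=np.c_[x,yy,np.cross(x,yy)]
        rv=Ro.from_matrix(R.T@Rt).as_rotvec(degrees=True)
        if best is None or np.linalg.norm(rv)<np.linalg.norm(best[0]): best=(rv,Rt)
    print('rot',best[0].round(2),'then shift mm',(best[1].T@(np.asarray(p)-o['eef_pos'])*1000).round(1),'joint6',o['joint_pos'][5].round(3))
E
python3 - <<'E'
from h import *
T=bot.camera('top');S=bot.camera('side')
g=lambda x,y,s,x0,y0:(x/s+x0-.4,y/s+y0-.4)
ct=[g(*p,4.5,110,140) for p in[(230,38),(366,122),(173,386),(41,290)]]
cs=[g(*p,4.5,135,280) for p in[(35,133),(258,2),(628,270),(395,472)]]
def corn(q):
    c,s=np.cos(q[2]),np.sin(q[2])
    # site at front wall mid; front outer at -2mm
    L=[(.118,.115),(.118,-.115)]
    pts=[(.118,-.115),(-.002,-.115),(-.002,.115),(.118,.115)]
    return pts,[np.array([q[0]+c*a-s*b,q[1]+s*a+c*b,.1]) for a,b in pts]
for perm in[(0,1,2,3),(3,0,1,2)]:
  def f(q):
    _,P=corn(q); P=[P[i] for i in perm]
    return np.concatenate([proj(T,p)-u for p,u in zip(P,ct)]+[proj(S,p)-u for p,u in zip(P,cs)])
  r=least_squares(f,[.53,.354,np.radians(56)]); print(perm,r.x,np.degrees(r.x[2]),r.cost, r.fun.round(1))
o,R=st();print(R)
E
```

```text
(0, 1, 2, 3) [0.5345 0.358  0.9757] 55.903478122574946 19.658948699069267 [-0.3 -2.6 -0.1 -1.1 -1.3  0.3 -2.8  0.3 -1.5 -0.3  1.  -3.7  1.8 -0.9
  0.4  0.6]
(3, 0, 1, 2) [ 0.505   0.423  -0.4609] -26.40657358777089 4151.051519243518 [-26.8   7.8   6.9  20.2  31.3  -4.3  -3.9 -15.1  -3.   38.3  37.1  -8.2
   2.6 -43.5 -31.7   0.1]
t 1.9 tcp [0.1779 0.4673 0.2036] xaxis yaw 69.16 F [ 0.3075 -0.3696  0.0725] w 0.0855
[[ 0.3558  0.     -0.9345]
 [ 0.9345 -0.      0.3558]
 [-0.     -1.     -0.    ]]
```

```bash
cat > ov.py <<'E'
from h import *
T=bot.camera('top');S=bot.camera('side')
def box(q,x0,x1,y0,y1,z):
    c,s=np.cos(q[2]),np.sin(q[2])
    return [np.array([q[0]+c*a-s*b,q[1]+s*a+c*b,z]) for a,b in[(x0,y0),(x1,y0),(x1,y1),(x0,y1)]]
def over(c,polys,x0,y0,w,h,s,f):
    im=cv2.resize(c['color'][y0:y0+h,x0:x0+w],None,fx=s,fy=s,interpolation=cv2.INTER_CUBIC)
    for P,col in polys:
        u=np.array([((proj(c,p)-(x0,y0)+.5)*s) for p in P]); cv2.polylines(im,[np.round(u).astype(int)],True,col,1,cv2.LINE_AA)
    cv2.imwrite('pics/'+f,im)
E
python3 - <<'E'
from ov import *
q=[.5345,.358,.9757]
po=[(box(q,-.002,.118,-.115,.115,.1),(0,255,0)),(box(q,-.002,.118,-.115,.115,0),(0,0,255))]
over(T,po,112,142,90,95,6,'o1.png'); over(S,po,135,270,145,150,4,'o2.png')
E
```

```text
(no output)
```

View pics/o1.png

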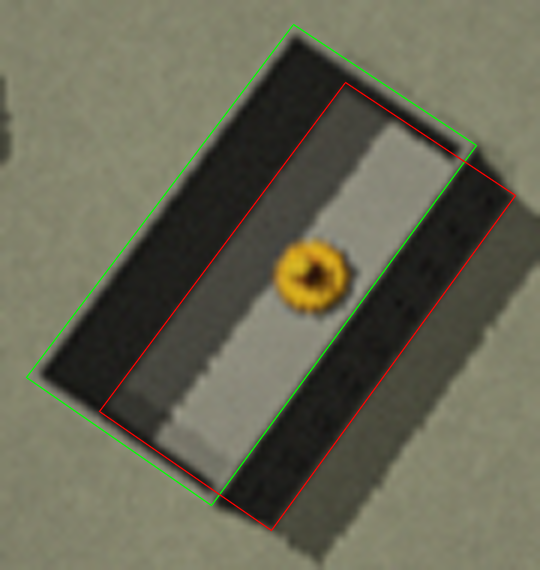

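View pics/o2.png

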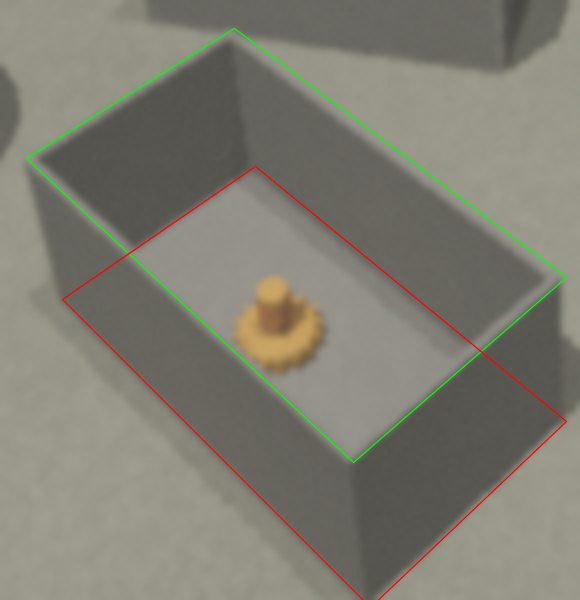

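```bash
python3 - <<'E'
from h import *
go([.614,.1456,.205],86.9)
E
```

```text
t 2.0 tcp [0.1779 0.4673 0.2036] xaxis yaw 69.16 F [-0.306  -0.5659  0.3889] w 0.0856
rot [  0.   -17.74   0.  ] then shift mm [-297.6   -1.4 -452.8] joint6 1.571
```

```bash
python3 -m inch '0 -8.87 0 0 0 0 0.6; 0 -8.87 0 0 0 0 0.6; 0 0 0 -30 0 -45 0.6; 0 0 0 -30 0 -45 0.6; 0 0 0 -30 0 -45 0.6; 0 0 0 -30 0 -45 0.6; 0 0 0 -30 0 -45 0.6; 0 0 0 -30 0 -45 0.6; 0 0 0 -30 0 -45 0.6; 0 0 0 -30 0 -45 0.6; 0 0 0 -30 0 -45 0.6; 0 0 0 -28 0 -48 0.6'
python3 - <<'E'
from h import *
go([.614,.1456,.131],86.9)
snap('top','t3.png');snap('side','s3.png')
E
```

```text
clock: 3.5
eef_pos: [0.6154, 0.1439, 0.2037]
tool_rot: [-0.513, -0.486, 0.486, 0.513]
ft_force: [1.1, 1.2, 0.4]
grip_width: 0.034
t 3.5 tcp [0.6154 0.1439 0.2037] xaxis yaw 86.88 F [1.1207 1.1701 0.4082] w 0.034
rot [ 0.01 -0.02  0.02] then shift mm [ 1.6 72.7  1.5] joint6 0.284
```

View pics/s3.png

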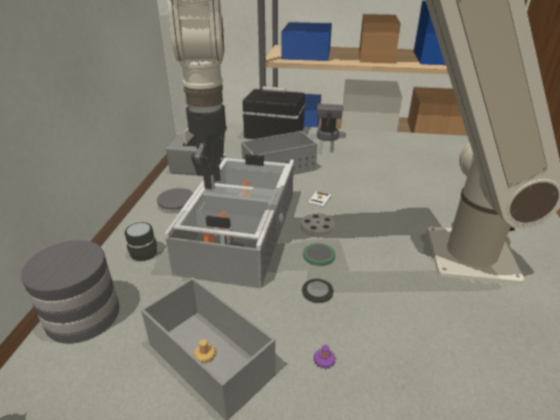

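The gripper is above the case at side px (210,178), with the left handle below at (217,222). Going down to straddle the handle.

```bash
python3 -m inch '0 0 0 1.5 20 1.5 0.6; 0 0 0 0 20 0 0.6; 0 0 0 0 15 0 0.6; 0 0 0 0 10 0 0.6; 0 0 0 0 7 0 0.6; 0 0 0 0 0 0 0.6'
python3 - <<'E'
from h import *
st()
s=snap('side','s4.png')['color'];t=snap('top','t4.png')['color']
cv2.imwrite('pics/s4c.png',cv2.resize(s[140:280,150:320],None,fx=4,fy=4))
E
```

```text
clock: 4.35
eef_pos: [0.6125, 0.1468, 0.1314]
tool_rot: [-0.513, -0.486, 0.486, 0.513]
ft_force: [0.0, 0.8, 1.1]
grip_width: 0.0342
t 4.35 tcp [0.6125 0.1468 0.1314] xaxis yaw 86.91 F [0.0001 0.8463 1.0893] w 0.0342
```

View pics/s4c.png

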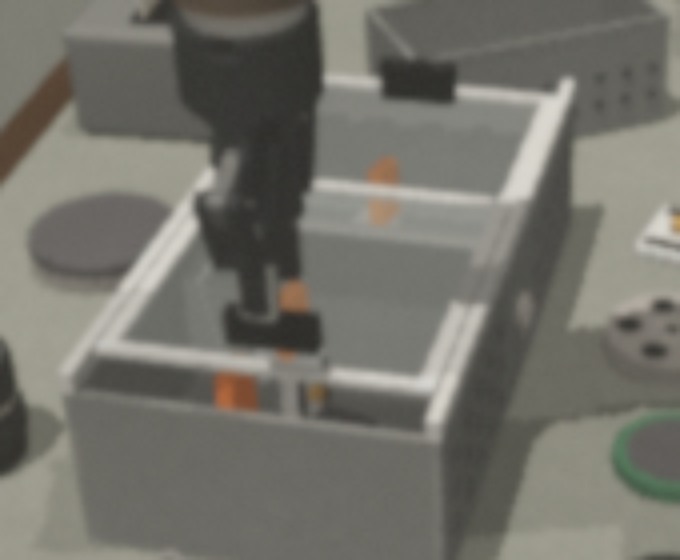

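The fingers straddle the black handle (crop px 275,330). Now sliding it towards -y.

```bash
python3 -m inch '0 0 0 -10 0 0 0.6; 0 0 0 -20 0 0 0.6; 0 0 0 -25 0 0 0.6; 0 0 0 -25 0 0 0.6; 0 0 0 -25 0 0 0.6; 0 0 0 -25 0 0 0.6; 0 0 0 -25 0 0 0.6; 0 0 0 -15 0 0 0.6; 0 0 0 -10 0 0 0.6; 0 0 0 -5 0 0 0.6; 0 0 0 0 0 0 0.6'
python3 - <<'E'
from h import *
st()
s=snap('side','s5.png')['color'];t=snap('top','t5.png')['color']
E
```

```text
clock: 5.82
eef_pos: [0.6027, -0.0378, 0.1316]
tool_rot: [-0.513, -0.486, 0.486, 0.513]
ft_force: [-0.7, 0.2, -0.3]
grip_width: 0.0344
t 5.83 tcp [ 0.6027 -0.0378  0.1316] xaxis yaw 86.9 F [-0.663   0.1879 -0.2556] w 0.0344
```

View pics/s5.png

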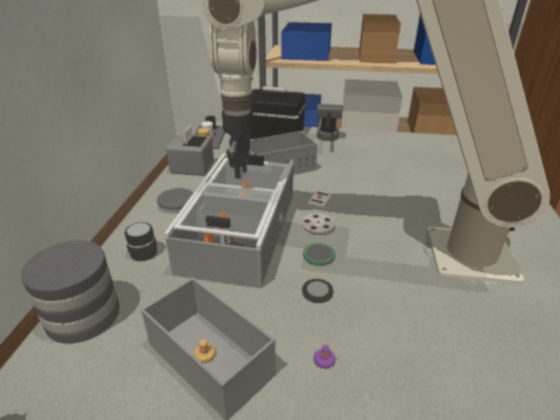

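```bash
python3 -m inch '0 0 0 -4 0 0 0.6; 0 0 0 -4 0 0 0.6; 0 0 0 0 0 0 0.6'
```

```text
clock: 6.3
eef_pos: [0.6022, -0.0462, 0.1316]
tool_rot: [-0.513, -0.486, 0.486, 0.513]
ft_force: [0.2, 0.0, -0.3]
grip_width: 0.0334
```

```bash
python3 - <<'E'
from h import *
c=bot.camera('side');print(proj(c,[.6125,.1468,.1314]),proj(c,[.614,.1456,.149]),proj(c,[.6022,-.0462,.1316]))
t=bot.camera('top');print(proj(t,[.6022,-.0462,.1316]))
cv2.imwrite('pics/s6.png',cv2.resize(c['color'][140:280,150:320],None,fx=4,fy=4))
cv2.imwrite('pics/t6.png',cv2.resize(t['color'][115:225,200:380],None,fx=4,fy=4))
E
```

```text
[218.6094 223.7074] [217.5016 216.9607] [241.8077 182.5746]
[298.5672 170.4685]
```

View pics/s6.png

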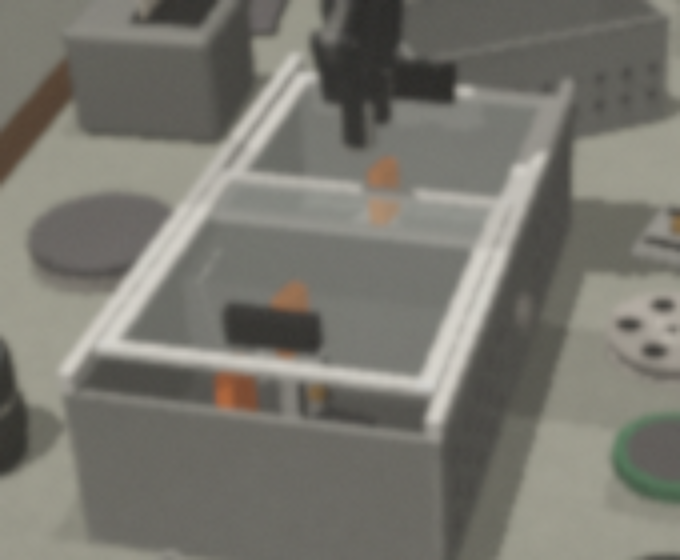

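View pics/t6.png

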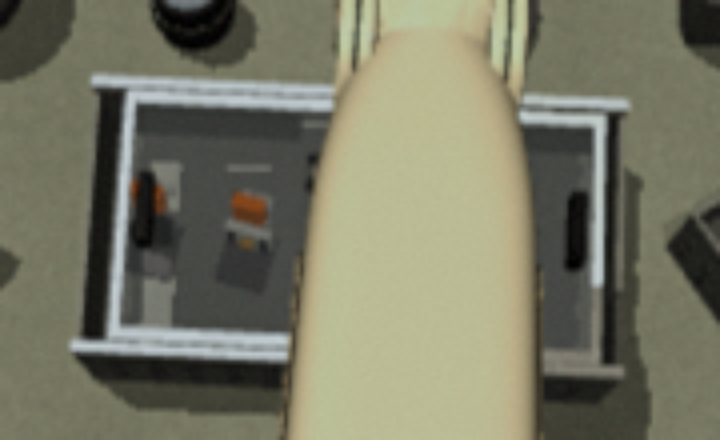

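The handle did not move: the finger tips (side px ~239,176) sit about 9 px above the projected TCP (242,183), so they passed over it. I'll check where the tips go when shut.

```bash
python3 -m inch '0 0 0 0 0 0 1; 0 0 0 0 0 0 1; 0 0 0 0 0 0 1; 0 0 0 0 0 0 1; 0 0 0 0 0 0 1;0 0 0 0 0 0 1'
python3 - <<'E'
from h import *
o,R=st()
c=bot.camera('side');u=proj(c,o['eef_pos']);print(u)
im=cv2.resize(c['color'][120:220,190:300],None,fx=6,fy=6)
cv2.circle(im,tuple(int(v) for v in ((u-(190,120)+.5)*6)),4,(0,0,255),1)
cv2.imwrite('pics/s7.png',im)
E
```

```text
clock: 7.15
eef_pos: [0.6023, -0.046, 0.1316]
tool_rot: [0.513, 0.486, -0.486, -0.513]
ft_force: [-0.1, -0.2, 0.4]
grip_width: 0.0004
t 7.15 tcp [ 0.6023 -0.046   0.1316] xaxis yaw 86.89 F [-0.0593 -0.2398  0.3505] w 0.0004
[241.7655 182.6087]
```

View pics/s7.png

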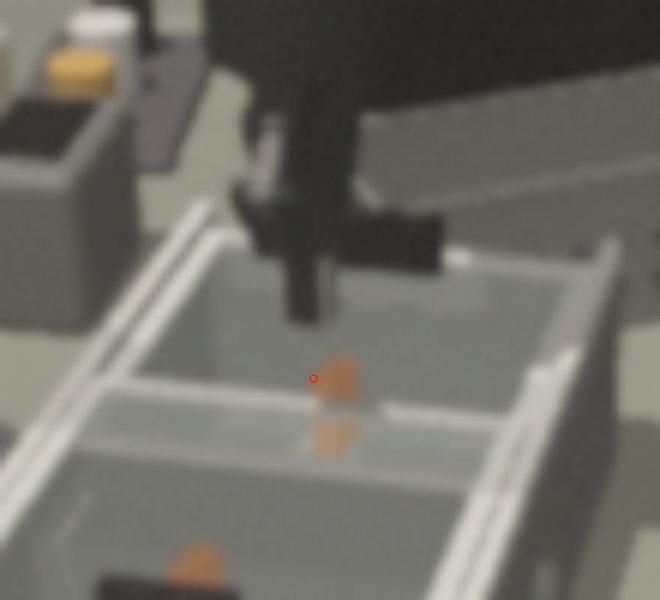

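```bash
python3 - <<'E'
from h import *
S=bot.camera('side');T=bot.camera('top')
s=cv2.imread('pics/side0.png');t=cv2.imread('pics/top0.png')
for c,im,n,x0,y0 in((S,s,'a',400,250),(T,t,'b',40,270)):
    a=cv2.resize(im[y0:y0+110,x0:x0+130],None,fx=5,fy=5)
    R=Ro.from_quat([0.58257091,0.40076446,-0.40185462,-0.58181771]).as_matrix()
    p=np.array([.1777,.4667,.2028])
    for off,col in(((0,0,0),(0,0,255)),((.0425,-.013,0),(0,255,0)),((-.0425,-.013,0),(0,255,0))):
        u=proj(c,p+R@np.array(off)); print(n,u); cv2.circle(a,tuple(int(v) for v in ((u-(x0,y0)+.5)*5)),4,col,1)
    cv2.imwrite('pics/st%s.png'%n,a)
E
```

```text
a [453.9981 338.8784]
a [450.4598 355.1522]
a [461.3543 312.483 ]
b [112.0906 315.7928]
b [ 95.7161 310.4178]
b [124.5192 321.9738]
```

View pics/sta.png

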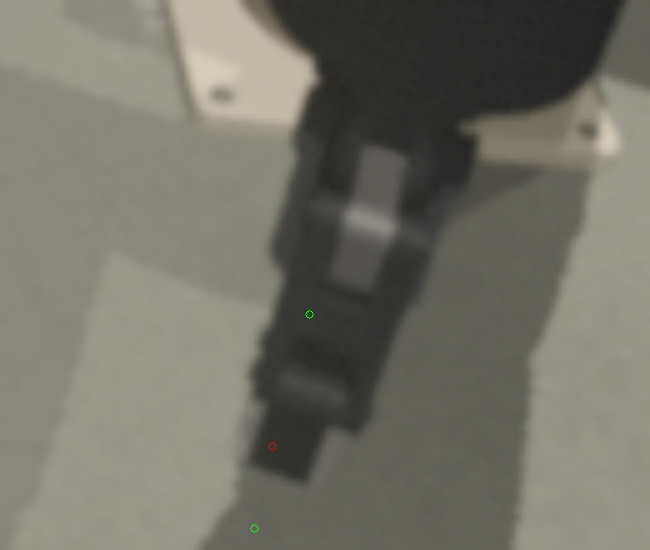

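View pics/stb.png

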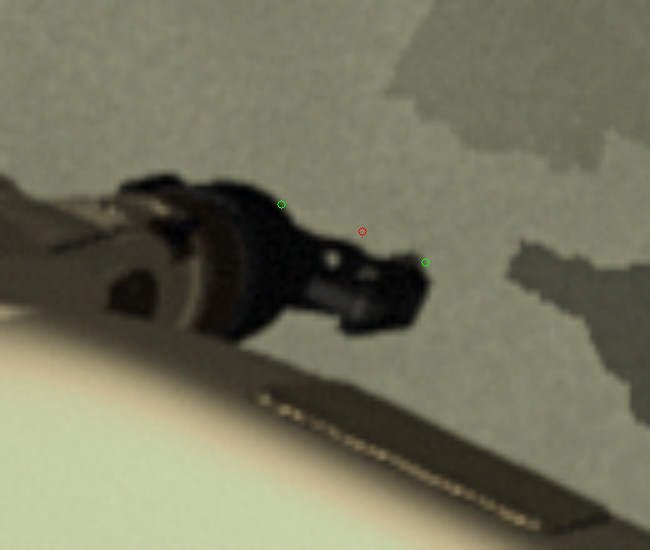

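The pictures disagree with the reported TCP by about 10 px. Before contact work I'll calibrate the actual tip against the reported pose, where both cameras can see the shut fingers.

```bash
python3 -m inch '0 0 0 0 -40 0 1; 0 0 0 0 -50 0 1; 0 0 0 45 0 20 1; 0 0 0 45 0 20 1; 0 0 0 45 0 20 1; 0 0 0 45 0 20 1; 0 0 0 45 0 20 1; 0 0 0 45 0 20 1; 0 0 0 45 0 20 1; 0 0 0 45 0 20 1; 0 0 0 45 0 20 1; 0 0 0 30 0 10 1'
cat > tip.py <<'E'
from h import *
import sys
o,R=st(); k=sys.argv[1]
for n in('top','side'):
    c=bot.camera(n);u=proj(c,o['eef_pos']);x0,y0=max(0,int(u[0])-65),max(0,int(u[1])-75);print(n,u,x0,y0)
    im=cv2.resize(c['color'][y0:y0+100,x0:x0+130],None,fx=6,fy=6)
    cv2.circle(im,tuple(int(v) for v in ((u-(x0,y0)+.5)*6)),4,(0,0,255),1)
    cv2.imwrite(f'pics/tip_{k}_{n}.png',im)
E
python3 tip.py 1
```

```text
clock: 8.8
eef_pos: [0.4349, 0.4008, 0.2217]
tool_rot: [-0.513, -0.487, 0.487, 0.513]
ft_force: [0.9, -0.7, -0.3]
grip_width: 0.0003
t 8.8 tcp [0.4349 0.4008 0.2217] xaxis yaw 87.01 F [ 0.8682 -0.6584 -0.2945] w 0.0003
top [139.4627 220.7171] 74 145
side [279.8492 278.0461] 214 203
```

View pics/tip_1_top.png

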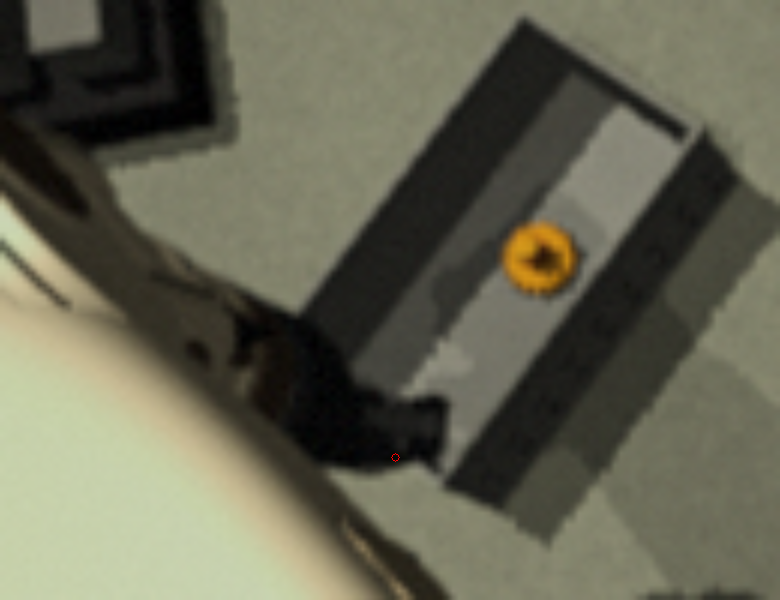

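View pics/tip_1_side.png

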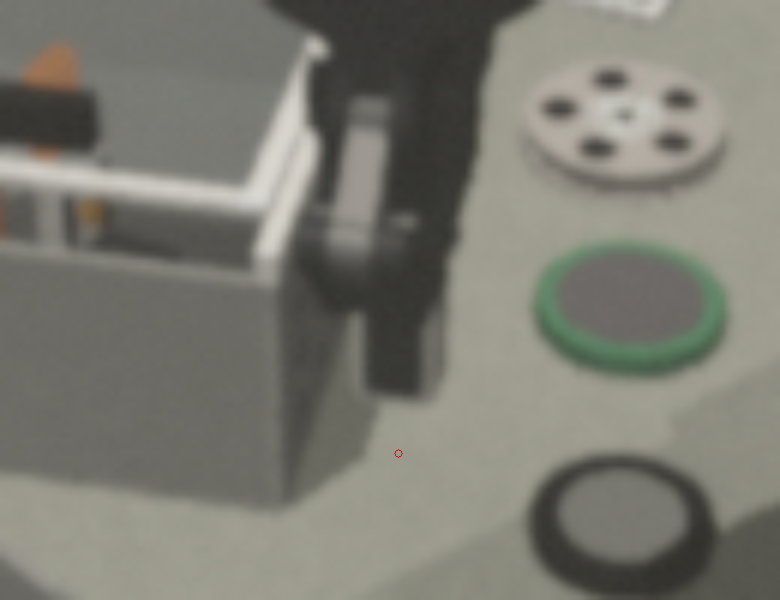

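```bash
python3 - <<'E'
from h import *
T=bot.camera('top');S=bot.camera('side')
x,r=tri([T,S],[(146,216.2),(279.8,268.3)]);print(x,r,x-[.4349,.4008,.2217])
print(atz(S,(279.8,268.3),.2217),atz(S,(241.3,173.7),.1316)-[.6023,-.046,.1316])
E
```

```text
[0.4422 0.3817 0.2258] [array([-0. ,  1.6]), array([-2.7, -0.6])] [ 0.0073 -0.0191  0.0041]
[0.4383 0.3778 0.2217] [ 0.0123 -0.0485 -0.    ]
```

```bash
python3 -m inch '0 0 0 0 0 45 1; 0 0 0 0 0 45 1; 0 0 0 10 0 45 1; 0 0 0 0 40 0 1; 0 0 0 0 40 0 1; 0 0 0 0 40 0 1; 0 0 0 0 40 0 1;0 0 0 0 20 0 1; 0 0 0 0 0 0 1'
python3 tip.py 2
```

```text
clock: 10.12
eef_pos: [0.3016, 0.4136, 0.0402]
tool_rot: [0.514, 0.484, -0.487, -0.513]
ft_force: [-0.6, 0.2, 0.2]
grip_width: 0.0001
t 10.12 tcp [0.3016 0.4136 0.0402] xaxis yaw 86.78 F [-0.6261  0.1866  0.241 ] w 0.0001
top [152.8593 271.1687] 87 196
side [353.0594 367.3793] 288 292
```

View pics/tip_2_top.png

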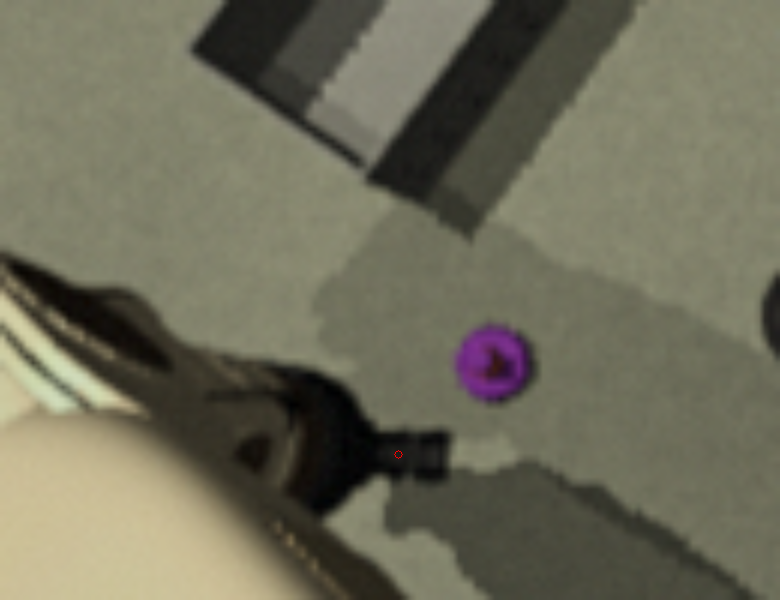

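View pics/tip_2_side.png

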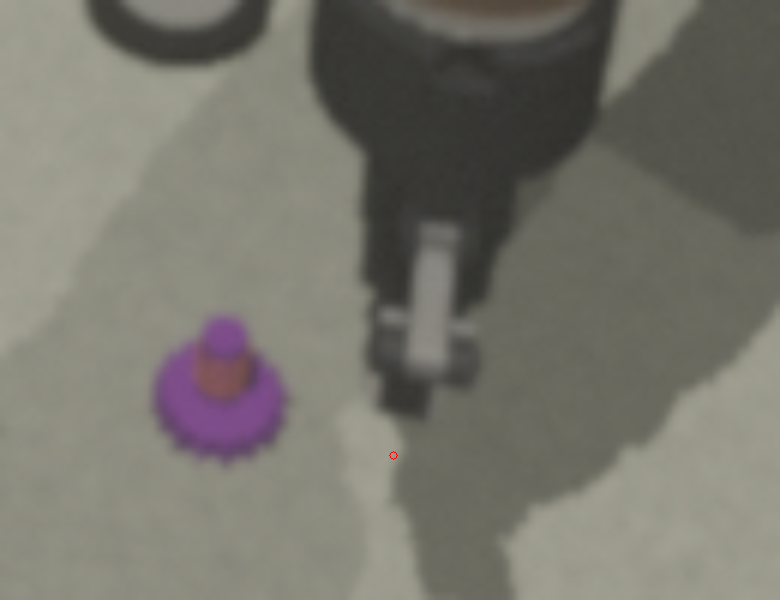

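```bash
python3 - <<'E'
from h import *
T=bot.camera('top');S=bot.camera('side')
x,r=tri([T,S],[(159.5,271.8),(354.8,359.5)]);print(x,r,x-[.3016,.4136,.0402])
for z in(.03,.04,.05,.06): print(z,atz(T,(159.5,271.8),z)-[.3016,.4136,.0402],atz(S,(354.8,359.5),z)-[.3016,.4136,.0402])
E
python3 -m inch '0 0 0 0 10 0 1; 0 0 0 0 8 0 1; 0 0 0 0 5 0 1; 0 0 0 0 3 0 1; 0 0 0 0 2 0 1; 0 0 0 0 0 0 1'
```

```text
[0.2988 0.3937 0.0366] [array([-0. ,  0.2]), array([-0.4, -0.1])] [-0.0028 -0.0199 -0.0036]
0.03 [-0.0018 -0.0181 -0.0102] [-0.0042 -0.0249 -0.0102]
0.04 [-0.0021 -0.0211 -0.0002] [-0.0032 -0.0172 -0.0002]
0.05 [-0.0024 -0.0241  0.0098] [-0.0021 -0.0095  0.0098]
0.06 [-0.0026 -0.027   0.0198] [-0.0011 -0.0017  0.0198]
clock: 11.08
eef_pos: [0.3018, 0.416, 0.0135]
tool_rot: [0.513, 0.486, -0.486, -0.513]
ft_force: [0.7, 0.7, 0.4]
grip_width: 0.0
```

```bash
python3 -m inch '0 0 0 0 -30 0 1; 0 10 0 0 0 0 1; 0 10 0 0 0 0 1; 0 10 0 0 0 0 1; 0 10 0 0 0 0 1; 0 10 0 0 0 0 1; 0 10 0 0 0 0 1; 0 10 0 0 0 0 1; 0 10 0 0 0 0 1; 0 10 0 0 0 0 1; 0 0 0 0 0 0 1'
python3 tip.py 3; python3 - <<'E'
from h import *
S=bot.camera('side');print(proj(S,[.6023,-.066,.1316]),proj(S,[.6023,-.066,.1516]),bot.get_obs()['joint_pos'])
E
```

```text
clock: 12.45
eef_pos: [0.3019, 0.4161, 0.0438]
tool_rot: [-0.707, 0.018, -0.019, 0.707]
ft_force: [-0.9, 0.6, -0.1]
grip_width: 0.0001
t 12.45 tcp [0.3019 0.4161 0.0438] xaxis yaw -2.99 F [-0.9034  0.6497 -0.1074] w 0.0001
top [151.6878 271.0182] 86 196
side [353.0537 367.3153] 288 292
[243.3957 178.9906] [243.063  172.4212] [ 0.9431  0.3951 -0.2211  0.9544 -0.      2.5659]
```

View pics/tip_3_top.png

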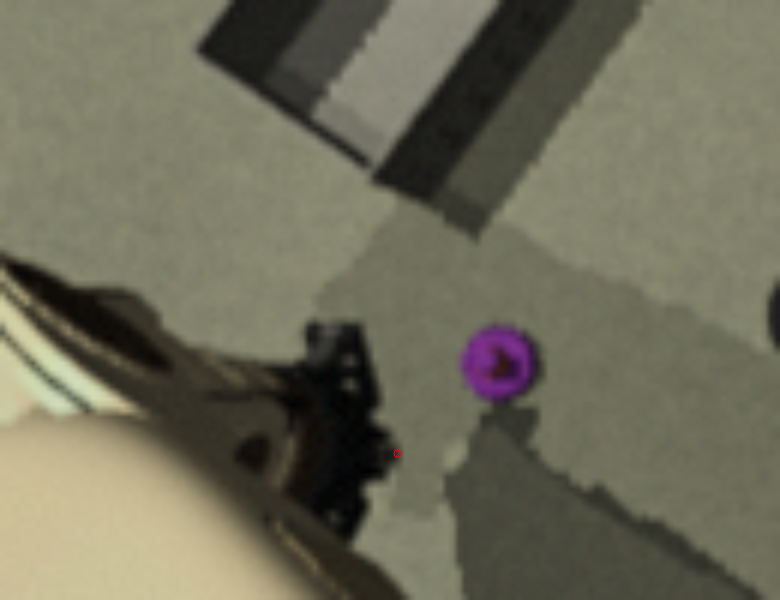

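View pics/tip_3_side.png

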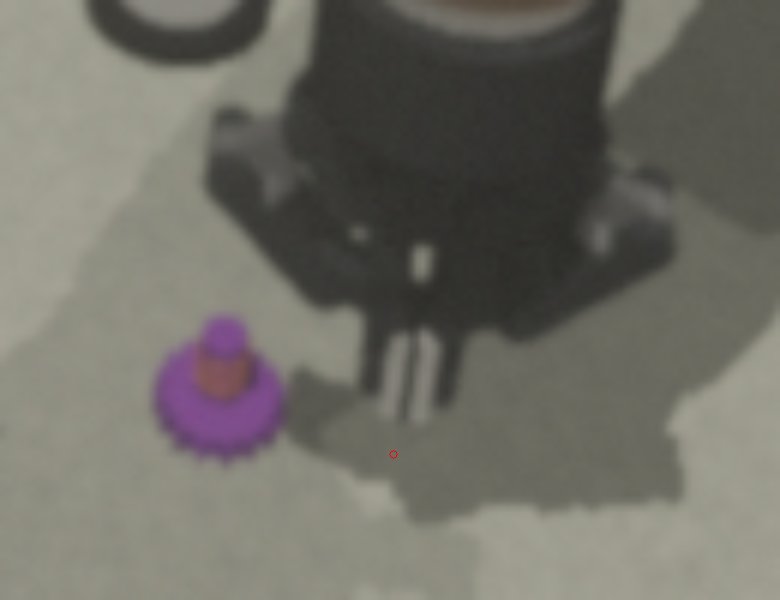

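Side view: the shut pads end at (408,420), while the reported TCP projects to (393,454). The tip seems to sit higher than reported. I'll settle it with a gentle touch on the bare counter.

```bash
python3 -m inch '0 0 0 0 15 0 1; 0 0 0 0 10 0 1; 0 0 0 0 5 0 1; 0 0 0 0 2 0 1; 0 0 0 0 2 0 1; 0 0 0 0 2 0 1; 0 0 0 0 0 0 1'; python3 -m inch '0 0 0 0 1 0 1; 0 0 0 0 0 0 1';python3 -m inch '0 0 0 0 1 0 1; 0 0 0 0 0 0 1';python3 tip.py 4
```

```text
clock: 13.48
eef_pos: [0.3019, 0.416, 0.0077]
tool_rot: [-0.707, 0.019, -0.019, 0.707]
ft_force: [0.2, -0.5, 0.9]
grip_width: 0.0001
clock: 13.72
eef_pos: [0.3018, 0.416, 0.0067]
tool_rot: [-0.707, 0.019, -0.019, 0.707]
ft_force: [-0.1, -0.8, 0.6]
grip_width: 0.0003
clock: 13.98
eef_pos: [0.3018, 0.416, 0.0056]
tool_rot: [0.707, -0.019, 0.019, -0.707]
ft_force: [0.4, 0.2, -0.3]
grip_width: 0.0
t 13.97 tcp [0.3018 0.416  0.0056] xaxis yaw -3.1 F [ 0.3822  0.1628 -0.2929] w 0.0
top [155.4787 271.4   ] 90 196
side [350.986  380.5047] 285 305
```

View pics/tip_4_side.png

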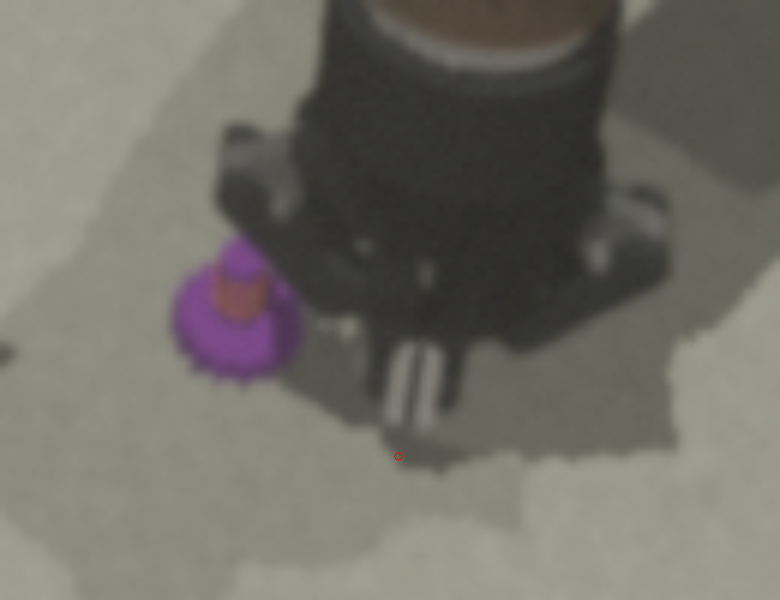

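```bash
for i in 1 ; do python3 -m inch '0 0 0 0 1.5 0 1; 0 0 0 0 1.5 0 1; 0 0 0 0 0 0 1'|egrep 'eef|force'; done; python3 -m inch '0 0 0 0 1.5 0 1; 0 0 0 0 0 0 1'|egrep 'eef|force'; python3 -m inch '0 0 0 0 1.5 0 1; 0 0 0 0 0 0 1'|egrep 'eef|force'
```

```text
eef_pos: [0.3017, 0.4158, 0.0024]
ft_force: [0.5, -0.4, -0.4]
eef_pos: [0.3018, 0.4159, 0.001]
ft_force: [0.1, 0.0, 0.3]
eef_pos: [0.3017, 0.4159, -0.0005]
ft_force: [-0.3, -0.1, -0.1]
```

```bash
python3 -m inch '0 0 0 0 2 0 1; 0 0 0 0 0 0 1'|egrep 'eef|force'; python3 -m inch '0 0 0 0 2 0 1; 0 0 0 0 0 0 1'|egrep 'eef|force';python3 -m inch '0 0 0 0 2 0 1; 0 0 0 0 0 0 1'|egrep 'eef|force';python3 tip.py 5
```

```text
eef_pos: [0.3017, 0.4159, -0.0026]
ft_force: [0.2, -0.8, 0.3]
eef_pos: [0.3017, 0.4158, -0.0046]
ft_force: [0.2, -0.7, -0.4]
eef_pos: [0.3017, 0.4158, -0.0066]
ft_force: [0.4, -0.1, -1.0]
t 15.7 tcp [ 0.3017  0.4158 -0.0066] xaxis yaw -3.11 F [ 0.357  -0.09   -1.0303] w 0.0003
top [156.6525 271.5285] 91 196
side [350.3754 384.5142] 285 309
```

View pics/tip_5_side.png

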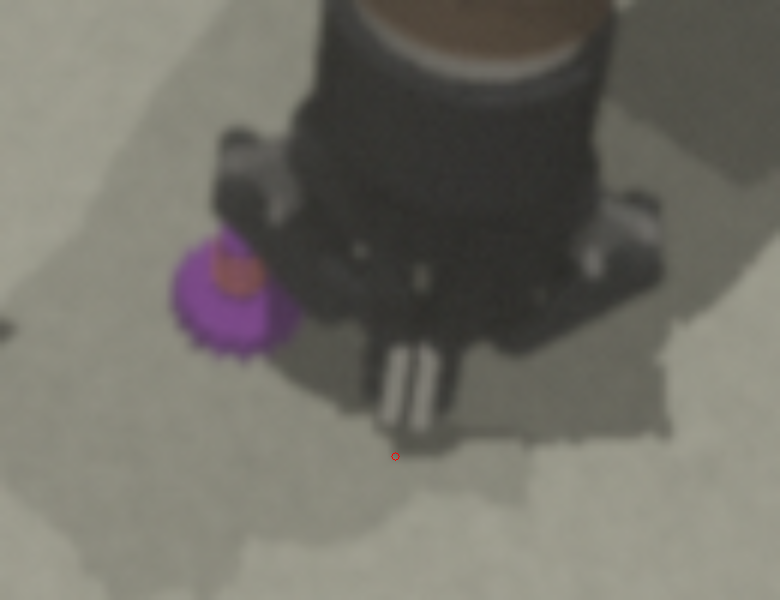

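View pics/tip_5_top.png

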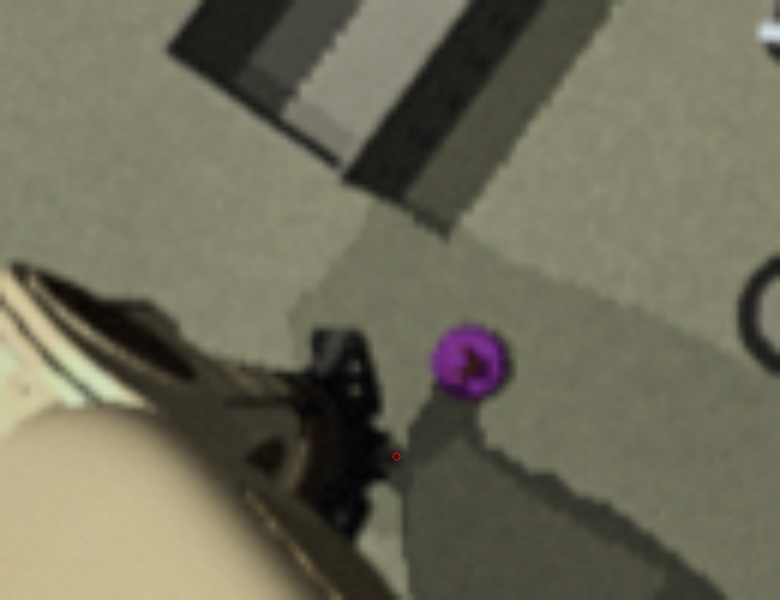

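```bash
python3 -m inch '0 0 0 -25 -4 0 1; 0 0 0 -25 0 0 1; 0 0 0 0 6 0 1; 0 0 0 0 0 0 1'|egrep 'eef|force'; for i in 1; do python3 -m inch '0 0 0 0 2 0 1; 0 0 0 0 0 0 1'|egrep 'eef|force';done; python3 -m inch '0 0 0 0 2 0 1; 0 0 0 0 0 0 1'|egrep 'eef|force';python3 -m inch '0 0 0 0 2 0 1; 0 0 0 0 0 0 1'|egrep 'eef|force'
```

```text
eef_pos: [0.2522, 0.4185, -0.0088]
ft_force: [1.2, -0.2, -0.0]
eef_pos: [0.2524, 0.4186, -0.0106]
ft_force: [0.3, -0.3, -0.4]
eef_pos: [0.252, 0.4185, -0.0126]
ft_force: [-0.5, -0.2, 0.2]
eef_pos: [0.2518, 0.4186, -0.0146]
ft_force: [0.5, -0.4, 0.1]
```

```bash
python3 -m inch '0 0 0 0 1.5 0 1; 0 0 0 0 0 0 1'|egrep 'eef|force'; python3 -m inch '0 0 0 0 1.5 0 1; 0 0 0 0 0 0 1'|egrep 'eef|force';python3 -m inch '0 0 0 0 1.5 0 1; 0 0 0 0 0 0 1'|egrep 'eef|force';python3 tip.py 6
```

```text
eef_pos: [0.2518, 0.4186, -0.016]
ft_force: [-0.5, -0.2, -0.6]
eef_pos: [0.2518, 0.4186, -0.0175]
ft_force: [-0.4, 0.7, -1.0]
eef_pos: [0.2518, 0.4186, -0.019]
ft_force: [-0.5, 0.9, 0.1]
t 17.8 tcp [ 0.2518  0.4186 -0.019 ] xaxis yaw -3.1 F [-0.5447  0.858   0.0741] w 0.0
top [156.2069 287.0187] 91 212
side [377.4265 393.7251] 312 318
```

View pics/tip_6_side.png

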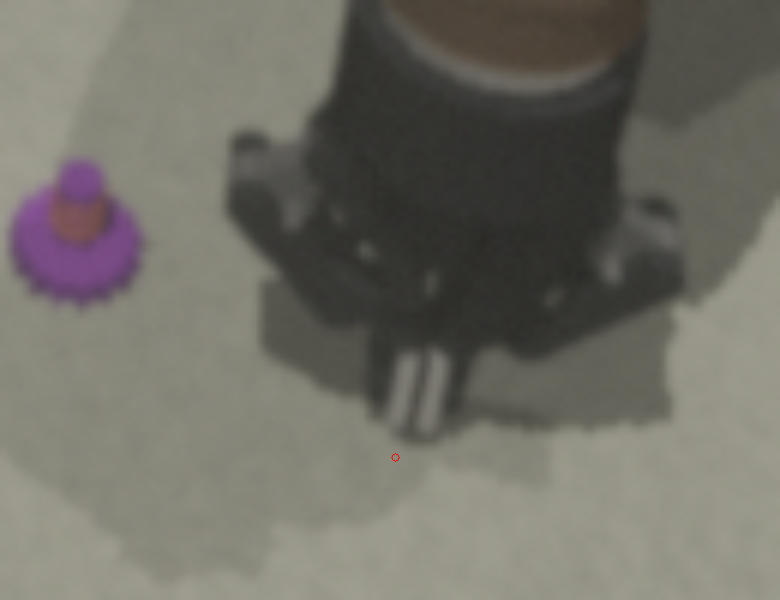

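```bash
python3 -m inch '0 0 0 0 1 0 1; 0 0 0 0 0 0 1'|egrep 'eef|force'; python3 -m inch '0 0 0 0 1 0 1; 0 0 0 0 0 0 1'|egrep 'eef|force';python3 -m inch '0 0 0 0 1 0 1; 0 0 0 0 0 0 1'|egrep 'eef|force'
```

```text
eef_pos: [0.2518, 0.4186, -0.02]
ft_force: [0.3, -1.1, -0.0]
eef_pos: [0.2518, 0.4186, -0.021]
ft_force: [-0.8, 0.2, 0.7]
eef_pos: [0.2518, 0.4186, -0.022]
ft_force: [-0.6, 0.3, -0.6]
```

```bash
python3 -m inch '0 0 0 0 1 0 1; 0 0 0 0 0 0 1'|egrep 'eef|force'; python3 -m inch '0 0 0 0 1 0 1; 0 0 0 0 0 0 1'|egrep 'eef|force'; python3 tip.py 7
```

```text
eef_pos: [0.2518, 0.4186, -0.023]
ft_force: [-0.3, 0.2, 0.3]
eef_pos: [0.2519, 0.4186, -0.024]
ft_force: [0.4, -0.2, -0.4]
t 19.15 tcp [ 0.2519  0.4186 -0.024 ] xaxis yaw -3.1 F [ 0.4369 -0.1755 -0.4219] w 0.0001
top [156.6525 286.9873] 91 211
side [377.0371 395.3431] 312 320
```

View pics/tip_7_side.png

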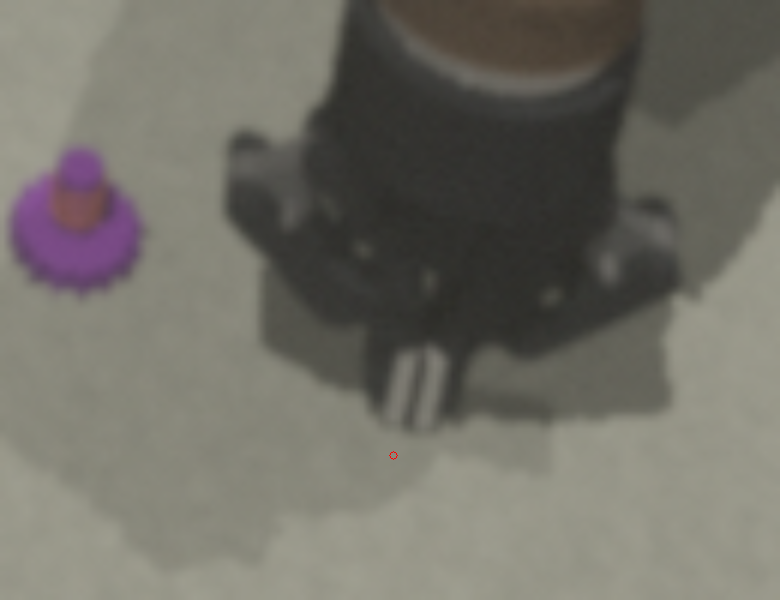

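```bash
python3 - <<'E'
from h import *
S=bot.camera('side')
for z in(0,.005): print(atz(S,(380.7,390.8),z))
E
python3 -m inch '0 0 0 0 1 0 1; 0 0 0 0 0 0 1'|egrep 'eef|force'; python3 -m inch '0 0 0 0 1 0 1; 0 0 0 0 0 0 1'|egrep 'eef|force';python3 -m inch '0 0 0 0 1 0 1; 0 0 0 0 0 0 1'|egrep 'eef|force';python3 -m inch '0 0 0 0 1 0 1; 0 0 0 0 0 0 1'|egrep 'eef|force'
```

```text
[0.2489 0.4248 0.    ]
[0.2498 0.4282 0.005 ]
eef_pos: [0.2518, 0.4186, -0.025]
ft_force: [0.1, -0.3, 0.8]
eef_pos: [0.2518, 0.4186, -0.026]
ft_force: [-0.4, -0.7, -0.0]
eef_pos: [0.2518, 0.4186, -0.027]
ft_force: [-1.0, -0.6, -0.1]
eef_pos: [0.252, 0.4188, -0.0276]
ft_force: [-1.6, -0.8, 3.1]
```

Contact came at reported z = -0.027, so the real tips sit about 27 mm above the reported TCP, which matches the pictures. I'll use reported = true − 27 mm and check it again at the handle.

```bash
python3 -m inch '0 0 0 0 -40 0 .6; 0 0 0 0 -60 0 .6; 0 0 0 0 -60 0 .6; 0 0 0 0 -40 0 .6; 0 -10 0 0 0 0 .6; 0 -10 0 0 0 0 .6; 0 -10 0 0 0 0 .6; 0 -10 0 0 0 0 .6; 0 -10 0 0 0 0 .6; 0 -10 0 0 0 0 .6; 0 -10 0 0 0 0 .6; 0 -10 0 0 0 0 .6'
python3 - <<'E'
from h import *
go([.614,.1456,.17],86.9)
E
```

```text
clock: 21.8
eef_pos: [0.2518, 0.4186, 0.1719]
tool_rot: [0.553, 0.441, -0.441, -0.552]
ft_force: [-0.1, -0.2, -0.1]
grip_width: 0.0342
t 21.8 tcp [0.2518 0.4186 0.1719] xaxis yaw 77.23 F [-0.0719 -0.2336 -0.0522] w 0.0342
rot [-0.01 -9.67 -0.02] then shift mm [-253.     1.9 -376.4] joint6 1.252
```

```bash
python3 -m inch '0 -9.67 0 0 0 0 .6; 0 0 0 -28 0 -42 .6; 0 0 0 -28 0 -42 .6; 0 0 0 -28 0 -42 .6; 0 0 0 -28 0 -42 .6; 0 0 0 -28 0 -42 .6; 0 0 0 -28 0 -42 .6; 0 0 0 -28 0 -42 .6; 0 0 0 -28 0 -42 .6; 0 0 0 -29 2 -40 .6; 0 0 0 0 0 0 .6'
python3 - <<'E'
from h import *
go([.614,.1456,.104],86.9)
E
```

```text
clock: 23.18
eef_pos: [0.614, 0.1408, 0.1685]
tool_rot: [-0.516, -0.483, 0.484, 0.516]
ft_force: [-0.0, 0.3, -1.2]
grip_width: 0.0343
t 23.18 tcp [0.614  0.1408 0.1685] xaxis yaw 86.29 F [-0.0079  0.282  -1.1834] w 0.0343
rot [-0.04 -0.61 -0.05] then shift mm [ 4.8 64.5  0.2] joint6 0.29
```

```bash
python3 -m inch '0 -0.6 0 5 10 0 .6; 0 0 0 0 20 0 .6; 0 0 0 0 12 0 .6; 0 0 0 0 0 0 .6'; python3 -m inch '0 0 0 0 10 0 .6; 0 0 0 0 6 0 .6;0 0 0 0 5 0 .6; 0 0 0 0 0 0 .6'; python3 - <<'E'
from h import *
st()
s=snap('side','s8.png')['color']
cv2.imwrite('pics/s8c.png',cv2.resize(s[140:280,150:320],None,fx=4,fy=4))
E
```

```text
clock: 23.68
eef_pos: [0.6106, 0.1494, 0.1267]
tool_rot: [-0.511, -0.487, 0.489, 0.512]
ft_force: [-0.1, -1.0, -0.2]
grip_width: 0.0347
clock: 24.18
eef_pos: [0.612, 0.1485, 0.1066]
tool_rot: [-0.512, -0.487, 0.488, 0.512]
ft_force: [-0.4, 0.2, -0.3]
grip_width: 0.034
t 24.18 tcp [0.612  0.1485 0.1066] xaxis yaw 87.16 F [-0.4403  0.2487 -0.2579] w 0.034
```

View pics/s8c.png

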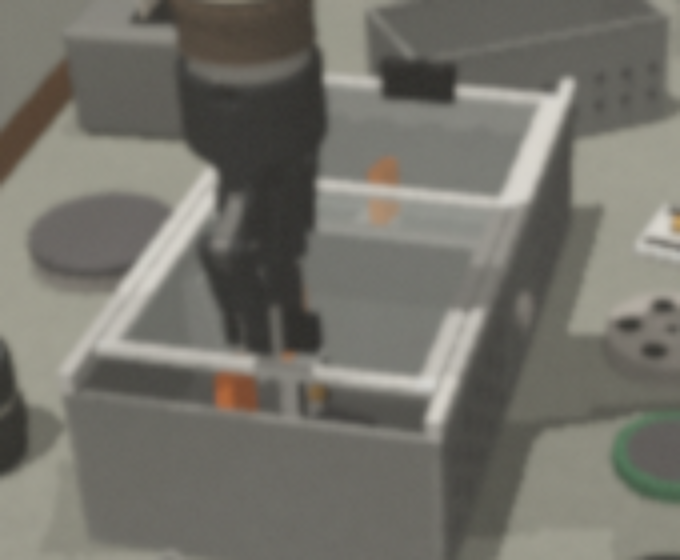

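The near finger is now in front of the handle (crop 255,330), so it is truly straddled. Sliding.

```bash
python3 -m inch '0 0 0 -10 0 0 0.6; 0 0 0 -15 0 0 0.6; 0 0 0 -22 0 0 0.6; 0 0 0 -25 0 0 0.6; 0 0 0 -25 0 0 0.6; 0 0 0 -25 0 0 0.6; 0 0 0 -25 0 0 0.6; 0 0 0 -20 0 0 0.6; 0 0 0 -10 0 0 0.6; 0 0 0 -5 0 0 0.6; 0 0 0 0 0 0 0.6'
python3 - <<'E'
from h import *
st()
s=snap('side','s9.png')['color']
cv2.imwrite('pics/s9c.png',cv2.resize(s[140:280,150:320],None,fx=4,fy=4))
E
```

```text
clock: 25.6
eef_pos: [0.6041, -0.0125, 0.107]
tool_rot: [-0.499, -0.501, 0.481, 0.518]
ft_force: [2.5, 51.4, -2.4]
grip_width: 0.0339
t 25.6 tcp [ 0.6041 -0.0125  0.107 ] xaxis yaw 87.93 F [ 2.5322 51.3632 -2.3905] w 0.0339
```

View pics/s9c.png

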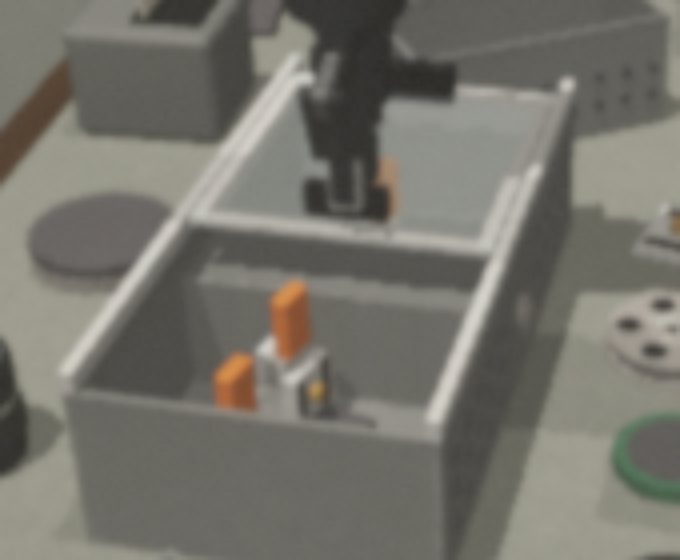

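The panel reached its stop (51 N at the fingers) and the left compartment is open. Backing off and lifting.

```bash
python3 -m inch '0 0 0 6 0 0 0.6; 0 0 0 6 0 0 0.6; 0 0 0 5 0 0 0.6; 0 0 0 0 -30 0 0.6; 0 0 0 0 -50 0 0.6; 0 0 0 0 -40 0 0.6; 0 0 0 0 0 62 0.6; 0 0 0 0 0 62 0.6; 0 0 0 0 0 62 0.6;0 0 0 0 0 30 0.6'
python3 - <<'E'
from h import *
st()
T=bot.camera('top');S=bot.camera('side');s=S['color'];t=T['color']
cv2.imwrite('pics/t10.png',cv2.resize(t[125:220,210:370],None,fx=5,fy=5,interpolation=cv2.INTER_CUBIC))
cv2.imwrite('pics/s10.png',cv2.resize(s[180:275,170:305],None,fx=5.5,fy=5.5,interpolation=cv2.INTER_CUBIC))
E
```

```text
clock: 26.9
eef_pos: [0.385, -0.0068, 0.2271]
tool_rot: [0.513, 0.487, -0.488, -0.512]
ft_force: [-0.1, 0.3, 0.2]
grip_width: 0.0343
t 26.9 tcp [ 0.385  -0.0068  0.2271] xaxis yaw 87.09 F [-0.134   0.3116  0.2006] w 0.0343
```

View pics/t10.png

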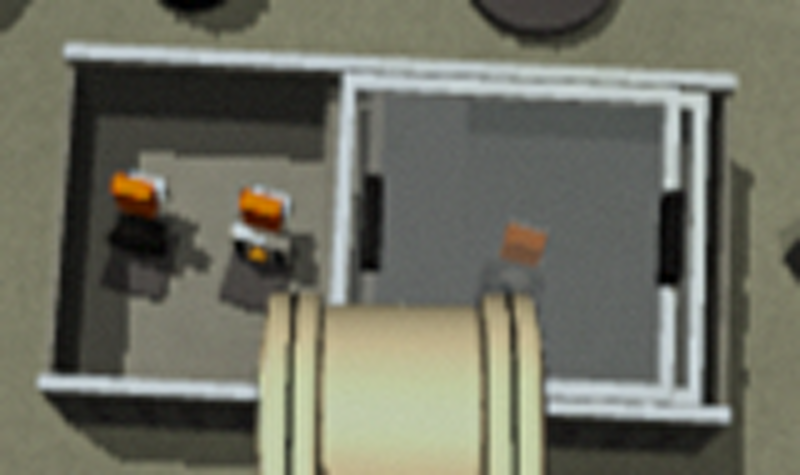

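View pics/s10.png

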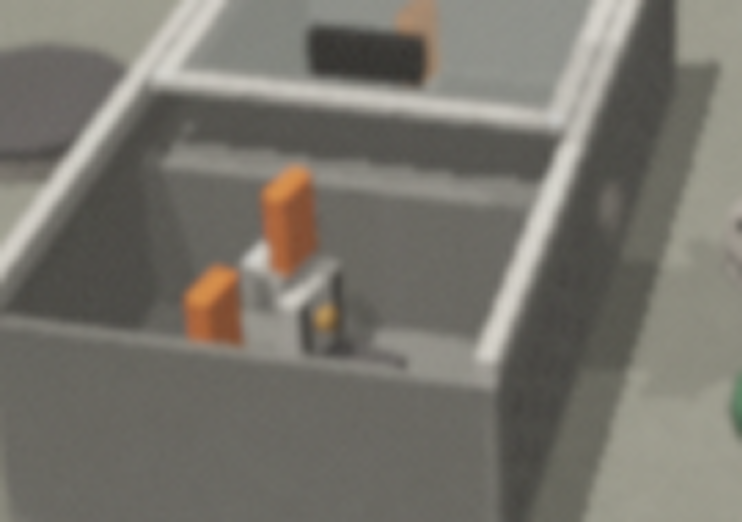

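Both left holders are clear: the eyecup holder at top px (237,164) and the plate holder at (262,167). The third is under glass at (315,174). I'll fit the tab boxes to the orange silhouettes.

```bash
cat > fit.py <<'E'
from h import *
from scipy.optimize import minimize
def orange(c):
    h=cv2.cvtColor(cv2.resize(c['color'],None,fx=4,fy=4,interpolation=cv2.INTER_CUBIC),cv2.COLOR_BGR2HSV)
    return ((h[...,0]<18)&(h[...,1]>110)&(h[...,2]>80))
def sil(c,x,y,z,yaw,shape):
    a,b=np.cos(yaw),np.sin(yaw)
    P=[(x+a*i-b*j,y+b*i+a*j,z+k) for i in(-.006,.006) for j in(-.013,.013) for k in(-.022,.022)]
    u=np.array([(proj(c,p)+.5)*4 for p in P]).astype(np.float32)
    m=np.zeros(shape,np.uint8);h=cv2.convexHull(u)
    cv2.fillConvexPoly(m,np.round(h*16).astype(np.int32),255,lineType=cv2.LINE_AA,shift=4);return m/255.
def fit(cs,x,y,yaw,z=.088,zfree=False):
    data=[]
    for c in cs:
        M=orange(c);u=(proj(c,[x,y,z])+.5)*4;w=np.zeros_like(M);w[max(0,int(u[1])-60):int(u[1])+60,max(0,int(u[0])-52):int(u[0])+52]=1
        data.append((c,(M&w).astype(float)))
    def cost(q):
        zz=q[3]/1000 if zfree else z
        return sum(np.abs(sil(c,q[0]/1000,q[1]/1000,zz,q[2]/50,M.shape)-M).sum()/M.sum() for c,M in data)
    best=None
    for y0 in(yaw-.25,yaw,yaw+.25):
        q0=[x*1000,y*1000,y0*50]+([z*1000] if zfree else [])
        S=np.vstack([q0]+[np.array(q0)+6*np.eye(len(q0))[i] for i in range(len(q0))])
        r=minimize(cost,q0,method='Nelder-Mead',options=dict(initial_simplex=S,xatol=.02,fatol=1e-4,maxiter=400))
        if best is None or r.fun<best.fun: best=r
    q=best.x; return np.array([q[0]/1000,q[1]/1000,np.degrees(q[2]/50)]+([q[3]/1000] if zfree else [])),best.fun
E
python3 - <<'E'
from fit import *
T=bot.camera('top');S=bot.camera('side')
print('A top',fit([T],.640,.150,-.2))
print('A topz',fit([T],.640,.150,-.2,zfree=True))
print('B top',fit([T],.628,.068,0.));print('B both',fit([T,S],.628,.068,0.));print('B bothz',fit([T,S],.628,.068,0.,zfree=True))
cv2.imwrite('pics/or.png',np.hstack([orange(T)[500:900,860:1300]*255,orange(S)[700:1100,650:1090]*255]).astype(np.uint8))
E
```

```text
A top (array([  0.6411,   0.1515, -33.647 ]), np.float64(1.302779128180198))
A topz (array([  0.8616,   0.2394, -17.1666,  -0.6229]), np.float64(0.6803435423756279))
B top (array([  0.6284,   0.0703, -31.816 ]), np.float64(1.0580778790389396))
B both (array([ 0.6285,  0.0695, -4.737 ]), np.float64(1.4034812359998772))
B bothz (array([ 0.6287,  0.069 , -5.0891,  0.0874]), np.float64(1.403075424222897))
```

View pics/or.png

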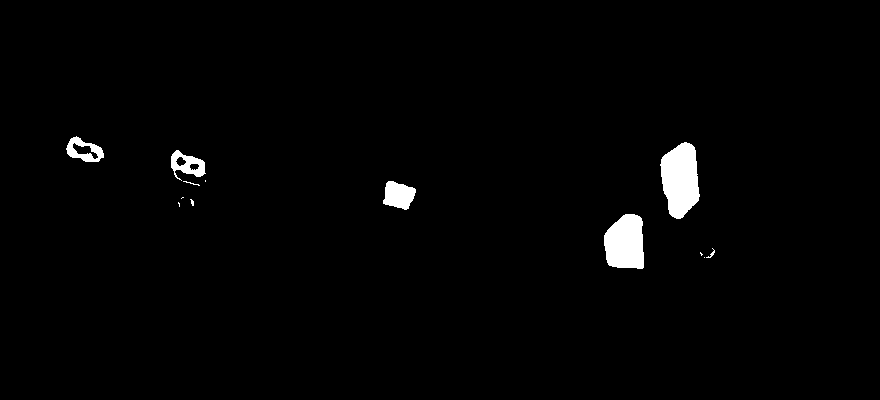

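```bash
python3 - <<'E'
s=open('fit.py').read()
s=s.replace("return ((h[...,0]<18)&(h[...,1]>110)&(h[...,2]>80))","m=((h[...,0]<26)&(h[...,1]>120)&(h[...,2]>70)).astype(np.uint8);n,l,st_,_=cv2.connectedComponentsWithStats(m);k=st_[:,4]>150;k[0]=False;return k[l]")
open('fit.py','w').write(s)
E
python3 - <<'E'
from fit import *
T=bot.camera('top');S=bot.camera('side')
print('A top',fit([T],.640,.150,-.2))
print('A topz',fit([T],.640,.150,-.2,zfree=True))
print('B top',fit([T],.628,.068,0.));print('B both',fit([T,S],.628,.068,0.));print('B bothz',fit([T,S],.628,.068,0.,zfree=True))
cv2.imwrite('pics/or2.png',np.hstack([orange(T)[500:900,860:1300]*255,orange(S)[700:1100,650:1090]*255]).astype(np.uint8))
E
```

```text
A top (array([  0.6387,   0.1505, -30.2741]), np.float64(0.3951719624809133))
A topz (array([  0.6442,   0.1527, -28.5313,   0.0701]), np.float64(0.36512760852177706))
B top (array([  0.6276,   0.0689, -33.427 ]), np.float64(0.5677340377552992))
B both (array([ 0.6285,  0.0696, -2.8239]), np.float64(0.9451922535122744))
B bothz (array([ 0.6287,  0.0689, -3.1463,  0.0861]), np.float64(0.9437028999634276))
```

View pics/or2.png

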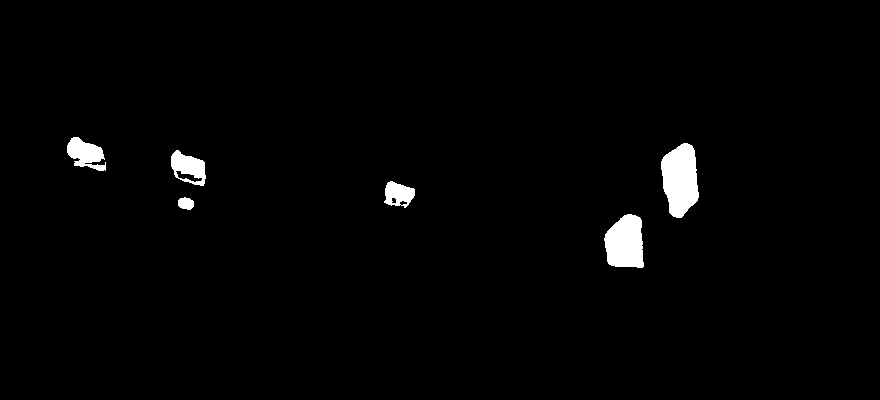

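```bash
python3 - <<'E'
import re
s=open('fit.py').read()
s=re.sub(r"h=cv2.cvtColor.*\n.*m=\(\(h.*?\)\.astype\(np.uint8\)","i=cv2.resize(c['color'],None,fx=4,fy=4,interpolation=cv2.INTER_CUBIC).astype(int)\n    m=((i[...,2]-i[...,0]>45)&(i[...,1]<.82*i[...,2])).astype(np.uint8)",s)
s+='''
def draw(c,q,f,z=.088,s=8,w=70,h=60):
    u=proj(c,[q[0],q[1],z]);x0,y0=int(u[0]-w/2),int(u[1]-h/2)
    im=cv2.resize(c['color'][y0:y0+h,x0:x0+w],None,fx=s,fy=s,interpolation=cv2.INTER_CUBIC)
    yaw=np.radians(q[2]);a,b=np.cos(yaw),np.sin(yaw)
    for k,col in((-.022,(255,0,0)),(.022,(0,255,0))):
        P=np.array([(proj(c,(q[0]+a*i-b*j,q[1]+b*i+a*j,z+k))-(x0,y0)+.5)*s for i,j in((-.006,-.013),(.006,-.013),(.006,.013),(-.006,.013))])
        cv2.polylines(im,[np.round(P).astype(int)],True,col,1,cv2.LINE_AA)
    cv2.imwrite('pics/'+f,im)
'''
open('fit.py','w').write(s)
E
python3 - <<'E'
from fit import *
T=bot.camera('top');S=bot.camera('side')
a=fit([T],.640,.150,-.2);print('A top',a)
b=fit([T],.628,.068,-.1);print('B top',b);b2=fit([T,S],.628,.068,-.1);print('B both',b2);print('B bothz',fit([T,S],.628,.068,-.1,zfree=True))
cv2.imwrite('pics/or3.png',np.hstack([orange(T)[500:900,860:1300]*255,orange(S)[700:1100,650:1090]*255]).astype(np.uint8))
draw(T,a[0],'fa.png',w=45,h=40,s=10);draw(T,b2[0],'fb.png',w=45,h=40,s=10);draw(S,b2[0],'fbs.png')
i=[cv2.imread('pics/'+f) for f in('fa.png','fb.png')];cv2.imwrite('pics/fab.png',cv2.resize(np.hstack(i),None,fx=.85,fy=.85))
E
```

```text
A top (array([  0.6388,   0.1501, -22.6167]), np.float64(0.190163802146373))
B top (array([  0.6286,   0.0696, -30.3029]), np.float64(0.3579541250462449))
B both (array([ 0.6287,  0.0695, -9.451 ]), np.float64(0.590784237102921))
B bothz (array([ 0.6286,  0.0694, -9.2999,  0.0885]), np.float64(0.5902434682133189))
```

View pics/fab.png

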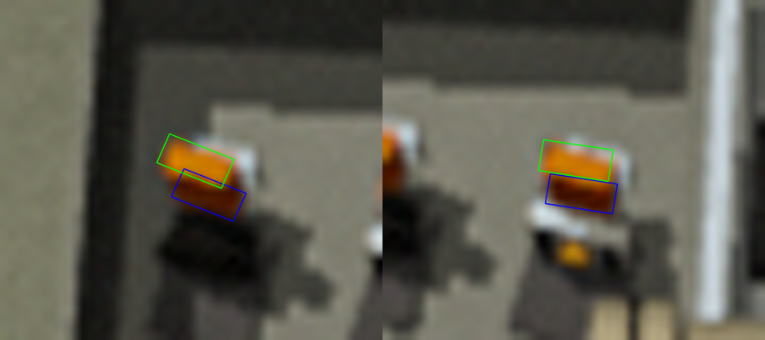

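View pics/fbs.png

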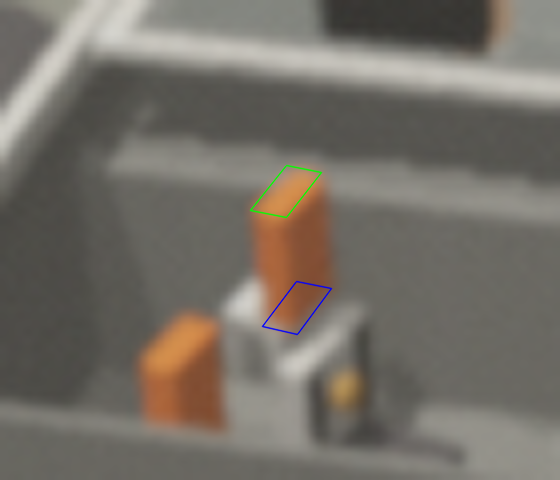

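Fits: plate holder B at about (0.6275, 0.0685), yaw -9.5°; eyecup holder A at about (0.6385, 0.149), yaw -22°. The tab height fit gives 0.0885, against 0.088 expected. B comes first.

```bash
python3 - <<'E'
from h import *
go([.6275,.0685,.15],-9.5)
E
```

```text
t 27.3 tcp [ 0.3894 -0.0059  0.227 ] xaxis yaw 87.14 F [-0.0641 -0.1613 -0.078 ] w 0.0343
rot [ -0.01 -83.36  -0.01] then shift mm [-222.6   77.  -112.7] joint6 0.035
```

```bash
python3 -m inch '0 -10.42 0 0 0 0 .45; 0 -10.42 0 0 0 0 .45; 0 -10.42 0 0 0 0 .45; 0 -10.42 0 0 0 0 .45; 0 -10.42 0 0 0 0 .45; 0 -10.42 0 0 0 0 .45; 0 -10.42 0 0 0 0 .45; 0 -10.42 0 0 0 0 .45; 0 0 0 -55 5 -28 .45;  0 0 0 -55 5 -28 .45; 0 0 0 -55 5 -28 .45; 0 0 0 -55 5 -28 .45'; python3 - <<'E'
from h import *
go([.6275,.0685,.125],-9.5)
E
```

```text
clock: 28.8
eef_pos: [0.6264, 0.0693, 0.2058]
tool_rot: [-0.058, -0.705, 0.705, 0.058]
ft_force: [-0.2, -0.2, 0.4]
grip_width: 0.0465
t 28.8 tcp [0.6264 0.0693 0.2058] xaxis yaw 170.53 F [-0.1988 -0.2268  0.4024] w 0.0465
rot [-0.03  0.03  0.02] then shift mm [-1.2 80.8  0.6] joint6 -1.295
```

```bash
python3 -m inch '0 0 0 -1 40 .6 .45; 0 0 0 0 35 0 .45; 0 0 0 0 5 0 .45; 0 0 0 0 0 0 .45'; python3 - <<'E'
from h import *
st();S=bot.camera('side')
cv2.imwrite('pics/s11.png',cv2.resize(S['color'][140:280,150:320],None,fx=4,fy=4))
E
```

```text
clock: 29.3
eef_pos: [0.6252, 0.068, 0.1272]
tool_rot: [-0.058, -0.705, 0.705, 0.058]
ft_force: [0.7, 0.3, 0.3]
grip_width: 0.0467
t 29.3 tcp [0.6252 0.068  0.1272] xaxis yaw 170.52 F [0.6614 0.2538 0.3112] w 0.0467
```

View pics/s11.png

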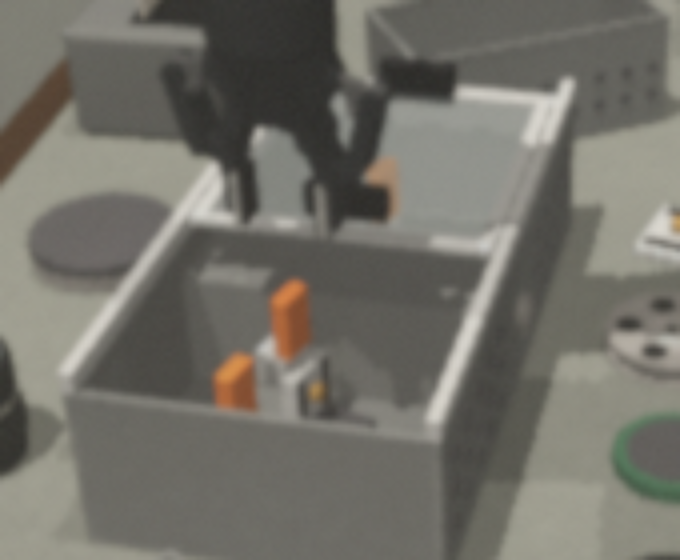

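The fingers flank the plate holder's tab (crop 290,300). Descending in stages.

```bash
python3 -m inch '0 0 0 -2 25 0 .45; 0 0 0 0 20 0 .45; 0 0 0 0 15 0 .45; 0 0 0 0 0 0 .45'; python3 - <<'E'
from h import *
st();S=bot.camera('side')
cv2.imwrite('pics/s12.png',cv2.resize(S['color'][170:280,170:290],None,fx=5,fy=5))
E
```

```text
clock: 29.85
eef_pos: [0.6265, 0.0676, 0.0671]
tool_rot: [-0.058, -0.705, 0.705, 0.059]
ft_force: [-0.2, 0.6, 1.0]
grip_width: 0.0471
t 29.85 tcp [0.6265 0.0676 0.0671] xaxis yaw 170.52 F [-0.1608  0.5522  1.    ] w 0.0471
```

View pics/s12.png

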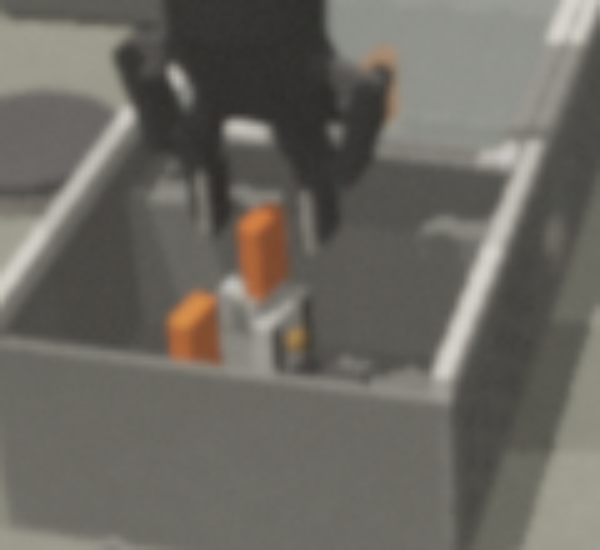

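```bash
python3 -m inch '0 0 0 0 10 0 .45; 0 0 0 0 7 0 .45; 0 0 0 0 0 0 .45; 0 0 0 0 0 0 1; 0 0 0 0 0 0 1; 0 0 0 0 0 0 1; 0 0 0 0 0 0 1; 0 0 0 0 0 0 1; 0 0 0 0 0 0 1; 0 0 0 0 0 0 1'; python3 - <<'E'
from h import *
st();S=bot.camera('side')
cv2.imwrite('pics/s13.png',cv2.resize(S['color'][170:280,170:290],None,fx=5,fy=5))
E
```

```text
clock: 31.15
eef_pos: [0.6271, 0.0678, 0.0506]
tool_rot: [0.059, 0.705, -0.705, -0.058]
ft_force: [0.0, 1.0, 4.3]
grip_width: 0.0112
t 31.15 tcp [0.6271 0.0678 0.0506] xaxis yaw 170.53 F [0.006  0.9931 4.306 ] w 0.0112
```

View pics/s13.png

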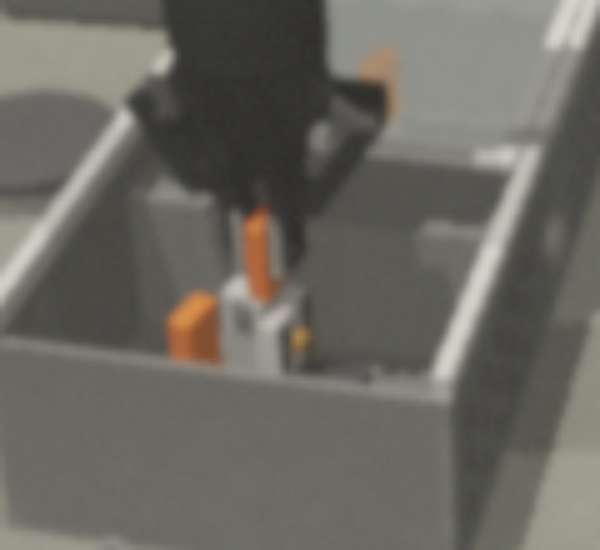

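The tab is gripped (width 11.2 mm). Lifting 170 mm straight up.

```bash
python3 -m inch '0 0 0 0 -10 0 1; 0 0 0 0 -20 0 1; 0 0 0 0 -30 0 1; 0 0 0 0 -35 0 1; 0 0 0 0 -35 0 1; 0 0 0 0 -30 0 1; 0 0 0 0 -15 0 1; 0 0 0 0 0 0 1'; python3 - <<'E'
from h import *
go([.5872,.3109,.225],55.9)
snap('side','s14.png')
E
```

```text
clock: 32.2
eef_pos: [0.6272, 0.0676, 0.2257]
tool_rot: [0.059, 0.705, -0.705, -0.058]
ft_force: [1.3, -0.1, -2.2]
grip_width: 0.0113
t 32.2 tcp [0.6272 0.0676 0.2257] xaxis yaw 170.52 F [ 1.2813 -0.078  -2.1618] w 0.0113
rot [ -0.04 -65.38  -0.08] then shift mm [-179.1    0.7 -169.5] joint6 -1.298
```

View pics/s14.png

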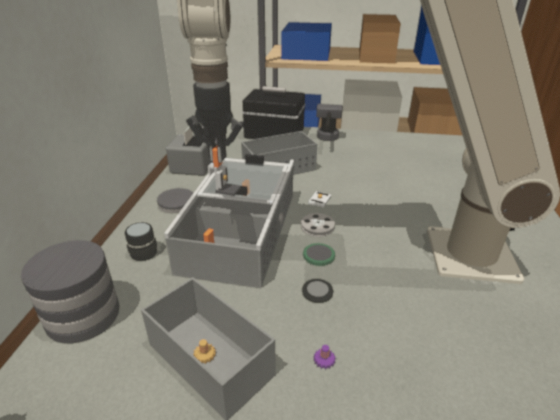

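The plate holder hangs in the gripper at (216,165), well above the case. Turning and carrying it to the tote.

```bash
python3 -m inch '0 -9.34 0 0 0 0 1; 0 -9.34 0 0 0 0 1; 0 -9.34 0 0 0 0 1; 0 -9.34 0 0 0 0 1; 0 -9.34 0 0 0 0 1; 0 -9.34 0 0 0 0 1; 0 -9.34 0 0 0 0 1; 0 0 0 -30 0 -28 1; 0 0 0 -30 0 -28 1; 0 0 0 -30 0 -28 1; 0 0 0 -30 0 -28 1; 0 0 0 -30 0 -28 1'
python3 -m inch '0 0 0 -29 0 -29 1; 0 0 0 0 0 0 1; 0 0 0 0 0 0 1'
python3 - <<'E'
from h import *
go([.5872,.3109,.15],55.9)
for n in('top','side'):
    c=bot.camera(n);u=proj(c,[.5872,.3109,.19]);x0,y0=int(u[0])-65,int(u[1])-45
    cv2.imwrite(f'pics/b15{n}.png',cv2.resize(c['color'][y0:y0+120,x0:x0+130],None,fx=5,fy=5))
E
```

```text
clock: 33.75
eef_pos: [0.5937, 0.2712, 0.2225]
tool_rot: [-0.333, 0.625, -0.625, 0.33]
ft_force: [0.0, -1.5, -2.1]
grip_width: 0.0112
clock: 34.12
eef_pos: [0.5865, 0.3101, 0.2232]
tool_rot: [0.333, -0.624, 0.625, -0.33]
ft_force: [0.0, -0.6, -2.0]
grip_width: 0.0114
t 34.12 tcp [0.5865 0.3101 0.2232] xaxis yaw -124.07 F [ 0.0203 -0.5623 -2.0253] w 0.0114
rot [0.06 0.03 0.19] then shift mm [-1.1 73.2  0.2] joint6 -2.06
```

View pics/b15top.png

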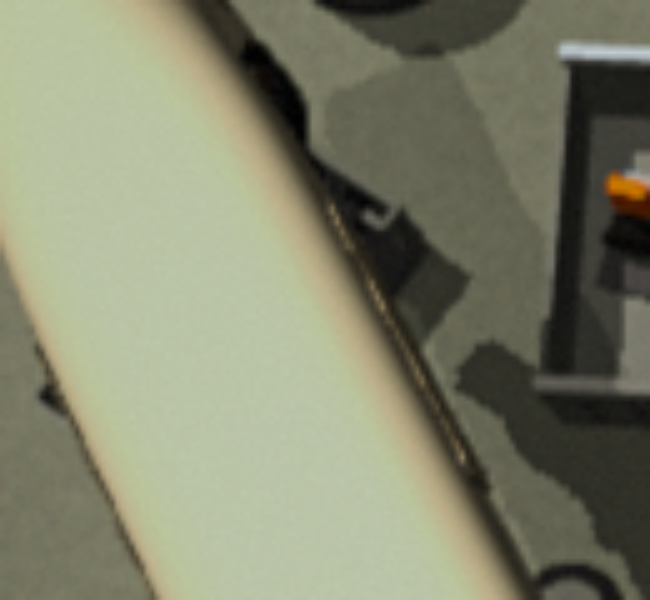

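View pics/b15side.png

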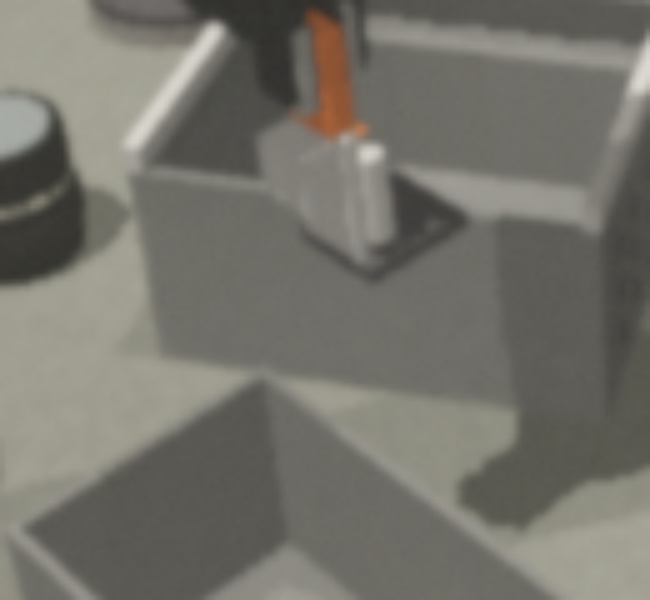

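```bash
python3 -m inch '0 0 0 -1 30 0 1; 0 0 0 0 30 0 1; 0 0 0 0 22 0 1; 0 0 0 0 0 0 1; 0 0 0 0 0 0 1'
cat > hv.py <<'E'
from h import *
import sys
k,s,x0,y0=sys.argv[1],float(sys.argv[2]),int(sys.argv[3]),int(sys.argv[4])
o,R=st();c=bot.camera('side');z=5
im=cv2.resize(c['color'][y0:y0+110,x0:x0+130],None,fx=z,fy=z,interpolation=cv2.INTER_CUBIC)
yaw=np.radians(55.9);xt=np.array([np.cos(yaw),np.sin(yaw),0]);yt=np.array([-xt[1],xt[0],0])
def L(P,col):
    u=np.array([(proj(c,p)-(x0,y0)+.5)*z for p in P]);cv2.polylines(im,[np.round(u).astype(int)],False,col,1,cv2.LINE_AA)
r=np.array([.5345,.358,.1])
L([r-.115*yt-.002*xt,r+.115*yt-.002*xt],(0,255,0));L([r-.115*yt+.002*xt,r+.115*yt+.002*xt],(0,255,0))
hk=np.array([o['eef_pos'][0],o['eef_pos'][1],o['eef_pos'][2]+.0114])-R[:,0]*.0095
b=hk+.007*xt-.02*np.array([0,0,1]);L([b-.012*yt,b+.012*yt],(0,0,255))
b=hk-.007*xt-.02*np.array([0,0,1]);L([b-.012*yt,b+.012*yt],(255,0,255))
d=hk-r;print('hook rel rim: x %.1f y %.1f z %.1f mm'%(d@xt*1e3,d@yt*1e3,d[2]*1e3))
cv2.imwrite(f'pics/{k}.png',im)
E
python3 hv.py h16 0 175 205
```

```text
clock: 34.85
eef_pos: [0.5885, 0.3109, 0.1443]
tool_rot: [0.331, -0.625, 0.625, -0.332]
ft_force: [-0.2, -0.4, -1.1]
grip_width: 0.0117
t 34.85 tcp [0.5885 0.3109 0.1443] xaxis yaw -124.16 F [-0.2456 -0.382  -1.0542] w 0.0117
hook rel rim: x 0.8 y -71.1 z 55.7 mm
```

View pics/h16.png

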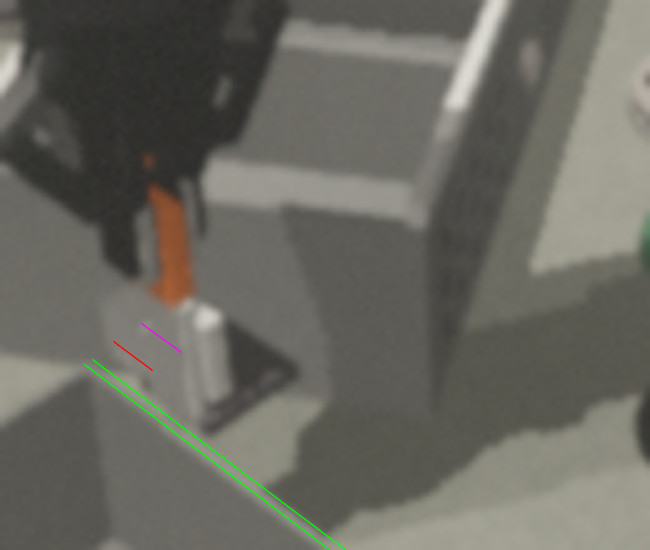

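```bash
cat >> hv.py <<'E'
def B(x0_,x1_,y0_,y1_,z0_,z1_,col):
    # holder frame: origin tab-centre axis, z from hook point
    O=hk-.0095*xt*1
    f=lambda a,b,c_:O+a*xt+b*yt+np.array([0,0,c_])
    for zz in(z0_,z1_):
        L([f(x0_,y0_,zz),f(x1_,y0_,zz),f(x1_,y1_,zz),f(x0_,y1_,zz),f(x0_,y0_,zz)],col)
B(-.006,.006,-.013,.013,.004,.048,(0,200,255))
B(-.045,.0025,-.021,.021,-.058,-.055,(255,255,0))
B(.0165,.0205,-.012,.012,-.02,.004,(0,0,255))
cv2.imwrite(f'pics/{k}.png',im)
E
python3 hv.py h17 0 175 205
```

```text
t 34.9 tcp [0.5888 0.3113 0.1448] xaxis yaw -124.15 F [ 0.7393  1.1486 -1.1274] w 0.011
hook rel rim: x 1.3 y -71.1 z 56.2 mm
```

View pics/h17.png

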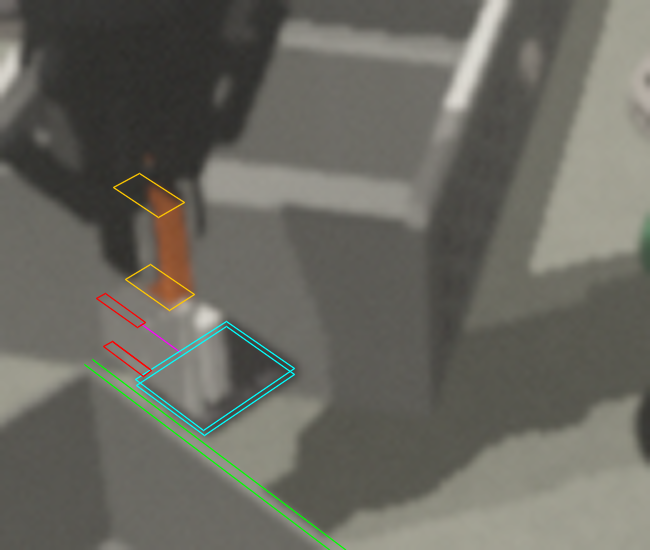

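The projected holder wireframe matches the picture to about 1 px, with the foot corners at (205,432) and (295,370). The hook sits over the rim, +1.3 mm in, 56 mm up. Lowering.

```bash
python3 -m inch '0 0 0 0 15 0 1; 0 0 0 0 10 0 1; 0 0 0 0 0 0 1'; python3 hv.py h18 0 175 225; python3 -m inch '0 0 0 0 10 0 1; 0 0 0 0 8 0 1; 0 0 0 0 0 0 1';python3 hv.py h19 0 175 225
```

```text
clock: 35.33
eef_pos: [0.5865, 0.3109, 0.1161]
tool_rot: [0.333, -0.625, 0.625, -0.33]
ft_force: [0.5, 0.8, -2.2]
grip_width: 0.0113
t 35.33 tcp [0.5865 0.3109 0.1161] xaxis yaw -124.09 F [ 0.5473  0.7717 -2.1955] w 0.0113
hook rel rim: x -0.4 y -69.4 z 27.5 mm
clock: 35.75
eef_pos: [0.5869, 0.3111, 0.0988]
tool_rot: [0.332, -0.625, 0.625, -0.331]
ft_force: [-0.8, -0.5, -0.9]
grip_width: 0.0114
t 35.75 tcp [0.5869 0.3111 0.0988] xaxis yaw -124.09 F [-0.8228 -0.5236 -0.929 ] w 0.0114
hook rel rim: x 0.0 y -69.7 z 10.2 mm
```

View pics/h19.png

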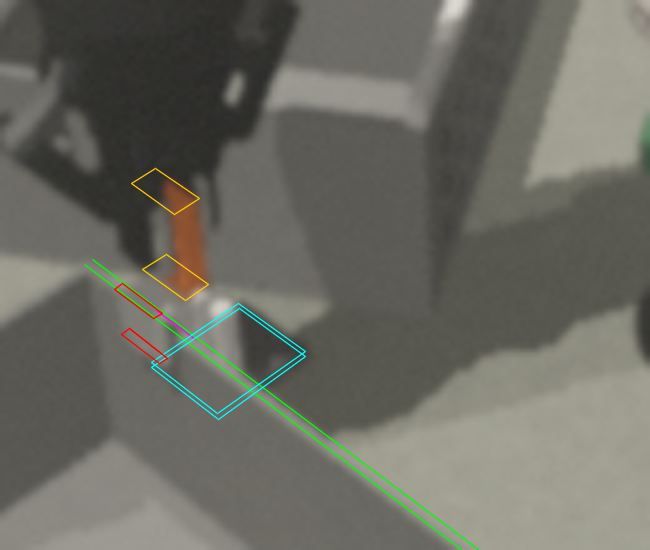

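The lip is inside the wall (crop 125–175, 300–375) and the holder is outside. Lowering the last 10 mm gently.

```bash
python3 -m inch '0 0 0 0 5 0 1; 0 0 0 0 2 0 1; 0 0 0 0 0 0 1'; python3 -m inch '0 0 0 0 1.5 0 1; 0 0 0 0 0 0 1'; python3 -m inch '0 0 0 0 1 0 1; 0 0 0 0 0 0 1'; python3 -m inch '0 0 0 0 1 0 1; 0 0 0 0 0 0 1'
```

```text
clock: 36.17
eef_pos: [0.5876, 0.3114, 0.0929]
tool_rot: [-0.332, 0.625, -0.625, 0.331]
ft_force: [-0.2, 1.0, -0.5]
grip_width: 0.0109
clock: 36.42
eef_pos: [0.5877, 0.3115, 0.0916]
tool_rot: [0.331, -0.625, 0.625, -0.331]
ft_force: [0.1, 0.3, -0.7]
grip_width: 0.0112
clock: 36.67
eef_pos: [0.5877, 0.3114, 0.0905]
tool_rot: [0.331, -0.625, 0.625, -0.331]
ft_force: [0.1, 0.4, -1.6]
grip_width: 0.0107
clock: 36.92
eef_pos: [0.5876, 0.3114, 0.0895]
tool_rot: [0.332, -0.625, 0.625, -0.331]
ft_force: [0.6, 1.1, -0.7]
grip_width: 0.0112
```

```bash
python3 -m inch '0 0 0 0 1 0 1; 0 0 0 0 0 0 1'|egrep 'eef|force'; python3 -m inch '0 0 0 0 1 0 1; 0 0 0 0 0 0 1'|egrep 'eef|force'; python3 -m inch '0 0 0 0 1 0 1; 0 0 0 0 0 0 1'|egrep 'eef|force'
```

```text
eef_pos: [0.5877, 0.3115, 0.0886]
ft_force: [-0.3, -0.3, -1.7]
eef_pos: [0.5878, 0.3115, 0.0883]
ft_force: [-0.6, -0.9, 2.7]
eef_pos: [0.5879, 0.3116, 0.0883]
ft_force: [-2.2, -1.6, 6.2]
```

Rim contact came at reported z 0.0884, against 0.0886 predicted. Releasing and rising.

```bash
python3 -m inch '0 0 0 0 0 0 .8; 0 0 0 0 0 0 .6; 0 0 0 0 0 0 .45; 0 0 0 0 0 0 .45; 0 0 0 0 -15 0 .45; 0 0 0 0 -25 0 .45; 0 0 0 0 -40 0 .45; 0 0 0 0 -60 0 .45; 0 0 0 40 0 0 .45;0 0 0 50 0 0 .45;0 0 0 0 0 0 .45'
python3 - <<'E'
from h import *
st()
S=bot.camera('side');T=bot.camera('top')
cv2.imwrite('pics/s20.png',cv2.resize(S['color'][180:400,135:285],None,fx=3.6,fy=2.7))
cv2.imwrite('pics/t20.png',cv2.resize(T['color'][130:240,100:240],None,fx=5,fy=5))
E
```

```text
clock: 39.05
eef_pos: [0.5346, 0.2341, 0.2277]
tool_rot: [0.332, -0.625, 0.625, -0.33]
ft_force: [0.6, 0.7, 0.1]
grip_width: 0.0472
t 39.05 tcp [0.5346 0.2341 0.2277] xaxis yaw -124.23 F [0.6301 0.7026 0.0766] w 0.0472
```

View pics/s20.png

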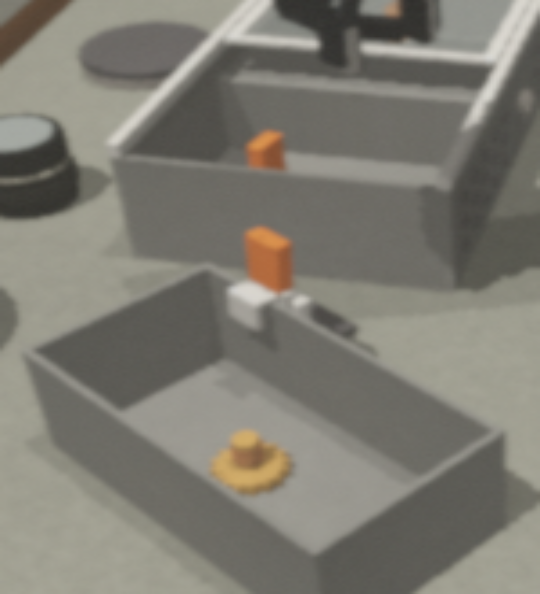

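View pics/t20.png

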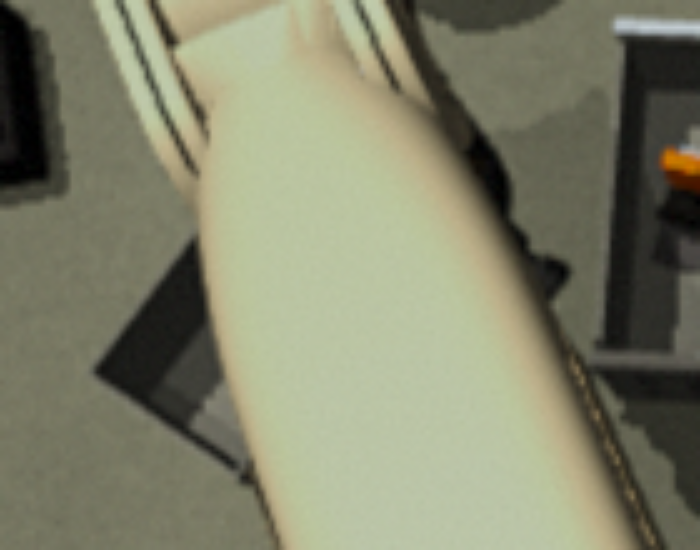

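The plate holder hangs on the rim (side crop 265,265), its hook over the wall and its body outside. Next is the eyecup holder A, which hasn't moved.

```bash
python3 - <<'E'
from fit import *
T=bot.camera('top');print(fit([T],.6385,.149,-.38))
go([.6385,.149,.14],-22)
E
```

```text
(array([  0.6387,   0.1501, -23.612 ]), np.float64(0.20875666111145402))
t 39.2 tcp [0.5382 0.2375 0.228 ] xaxis yaw -124.1 F [0.7494 0.6568 0.4062] w 0.0468
rot [ 0.03 77.9  -0.18] then shift mm [-126.2   88.    44.5] joint6 -2.131
```

```bash
python3 -m inch '0 9.74 0 0 0 0 .45; 0 9.74 0 0 0 0 .45; 0 9.74 0 0 0 0 .45; 0 9.74 0 0 0 0 .45; 0 9.74 0 0 0 0 .45; 0 9.74 0 0 0 0 .45; 0 9.74 0 0 0 0 .45; 0 9.74 0 0 0 0 .45; 0 0 0 -42 0 15 .45; 0 0 0 -42 0 15 .45; 0 0 0 -42 0 15 .45; 0 0 0 0 30 0 .45'; python3 -m inch '0 0 0 0 30 0 .45;0 0 0 0 25 0 .45; 0 0 0 0 0 0 .45'; python3 - <<'E'
from h import *
go([.6385,.149,.049],-22)
c=bot.camera('side');cv2.imwrite('pics/s21.png',cv2.resize(c['color'][150:280,150:310],None,fx=4.5,fy=4.5))
E
```

```text
clock: 40.7
eef_pos: [0.6427, 0.1468, 0.1984]
tool_rot: [0.139, 0.695, -0.693, -0.133]
ft_force: [-0.4, 0.1, 0.5]
grip_width: 0.047
clock: 41.08
eef_pos: [0.6365, 0.1485, 0.1389]
tool_rot: [-0.133, -0.694, 0.695, 0.136]
ft_force: [-0.0, 0.2, -0.3]
grip_width: 0.0468
t 41.08 tcp [0.6365 0.1485 0.1389] xaxis yaw 158.04 F [-0.0214  0.1863 -0.2736] w 0.0468
rot [-0.15  0.04  0.22] then shift mm [-1.7 89.9 -1.2] joint6 -0.958
```

View pics/s21.png

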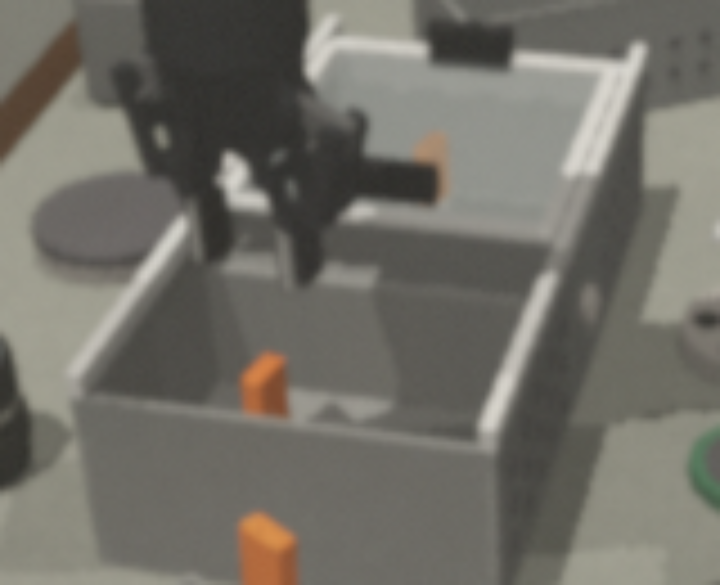

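```bash
python3 -m inch '0 0 0 -1.5 30 -1 .45; 0 0 0 0 25 0 .45; 0 0 0 0 15 0 .45; 0 0 0 0 0 0 .45'; python3 - <<'E'
from h import *
go([.6385,.149,.049],-22)
c=bot.camera('side');cv2.imwrite('pics/s22.png',cv2.resize(c['color'][150:280,150:310],None,fx=4.5,fy=4.5))
E
```

```text
clock: 41.62
eef_pos: [0.639, 0.1486, 0.0714]
tool_rot: [-0.135, -0.694, 0.694, 0.135]
ft_force: [-0.0, 0.4, 0.5]
grip_width: 0.0469
t 41.62 tcp [0.639  0.1486 0.0714] xaxis yaw 158.0 F [-0.0036  0.3516  0.5307] w 0.0469
rot [-0.02  0.    0.03] then shift mm [ 0.6 22.4 -0.2] joint6 -0.958
```

View pics/s22.png

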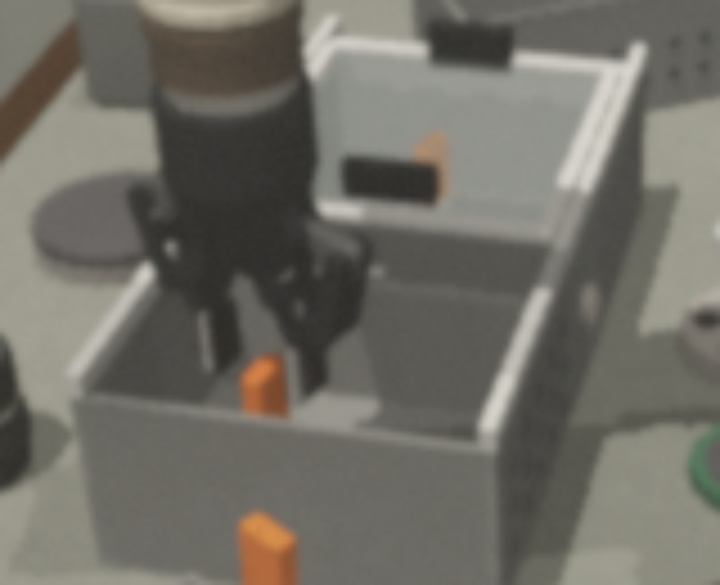

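Straddled at (265,380). Finishing the descent and closing.

```bash
python3 -m inch '0 0 0 0 12 0 .45; 0 0 0 0 9 0 .45; 0 0 0 0 0 0 .45; 0 0 0 0 0 0 1; 0 0 0 0 0 0 1; 0 0 0 0 0 0 1; 0 0 0 0 0 0 1; 0 0 0 0 0 0 1; 0 0 0 0 0 0 1; 0 0 0 0 0 0 1'; python3 -m inch '0 0 0 0 -10 0 1; 0 0 0 0 -20 0 1; 0 0 0 0 -30 0 1; 0 0 0 0 -35 0 1; 0 0 0 0 -35 0 1; 0 0 0 0 -30 0 1; 0 0 0 0 -15 0 1; 0 0 0 0 0 0 1'; python3 - <<'E'
from h import *
go([.5292,.3501,.222],55.9)
c=bot.camera('side');cv2.imwrite('pics/s23.png',cv2.resize(c['color'][100:280,130:330],None,fx=3.6,fy=3.2))
E
```

```text
clock: 42.92
eef_pos: [0.6391, 0.1484, 0.0511]
tool_rot: [0.135, 0.694, -0.694, -0.135]
ft_force: [-1.2, -0.5, 4.7]
grip_width: 0.0111
clock: 43.92
eef_pos: [0.6399, 0.1485, 0.2268]
tool_rot: [0.136, 0.694, -0.694, -0.134]
ft_force: [-1.1, 0.0, -1.5]
grip_width: 0.0112
t 43.92 tcp [0.6399 0.1485 0.2268] xaxis yaw 157.98 F [-1.1286  0.0085 -1.5287] w 0.0112
rot [ -0.02 -77.92  -0.17] then shift mm [-104.9    4.8 -204.7] joint6 -0.958
```

View pics/s23.png

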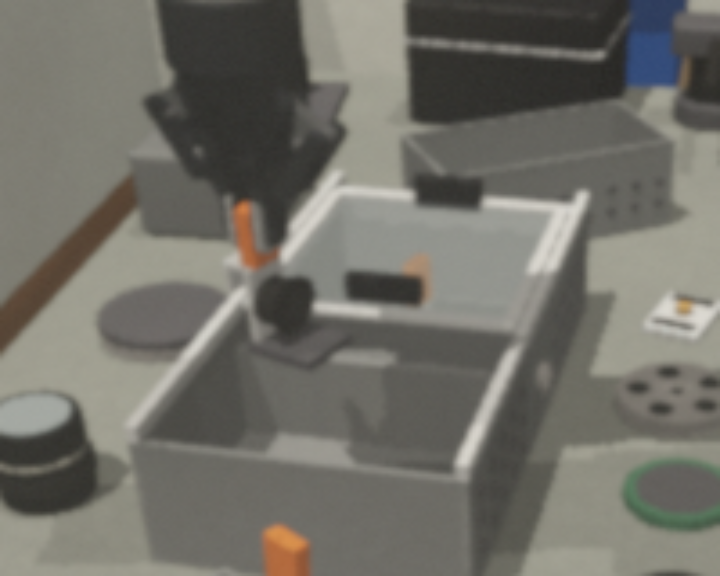

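The eyecup holder is lifted (eyecup at crop 285,305). Carrying it to mid-rim.

```bash
python3 -m inch '0 -9.74 0 0 0 0 1; 0 -9.74 0 0 0 0 1; 0 -9.74 0 0 0 0 1; 0 -9.74 0 0 0 0 1; 0 -9.74 0 0 0 0 1; 0 -9.74 0 0 0 0 1; 0 -9.74 0 0 0 0 1; 0 -9.74 0 0 0 0 1; 0 0 0 -20 0 -40 1; 0 0 0 -20 0 -40 1; 0 0 0 -20 0 -40 1; 0 0 0 -20 0 -40 1'; python3 -m inch '0 0 0 -24 0 -44 1; 0 0 0 0 0 0 1; 0 0 0 0 40 0 1; 0 0 0 0 35 0 1; 0 0 0 0 0 0 1;0 0 0 0 0 0 1'; python3 - <<'E'
from h import *
go([.5292,.3501,.1],55.9)
E
python3 hv.py h24 0 185 225
```

```text
clock: 45.48
eef_pos: [0.5498, 0.305, 0.2236]
tool_rot: [0.333, -0.625, 0.625, -0.33]
ft_force: [0.2, 0.4, -2.4]
grip_width: 0.0108
clock: 46.22
eef_pos: [0.529, 0.3485, 0.1513]
tool_rot: [0.331, -0.625, 0.625, -0.331]
ft_force: [-0.5, 0.5, -1.4]
grip_width: 0.011
t 46.23 tcp [0.529  0.3485 0.1513] xaxis yaw -124.14 F [-0.4966  0.4506 -1.3716] w 0.011
rot [-0.02 -0.04 -0.03] then shift mm [-1.4 51.3 -0.7] joint6 -1.963
t 46.23 tcp [0.529  0.3485 0.1513] xaxis yaw -124.14 F [-0.4966  0.4506 -1.3716] w 0.011
hook rel rim: x -1.4 y -0.8 z 62.7 mm
```

View pics/h24.png

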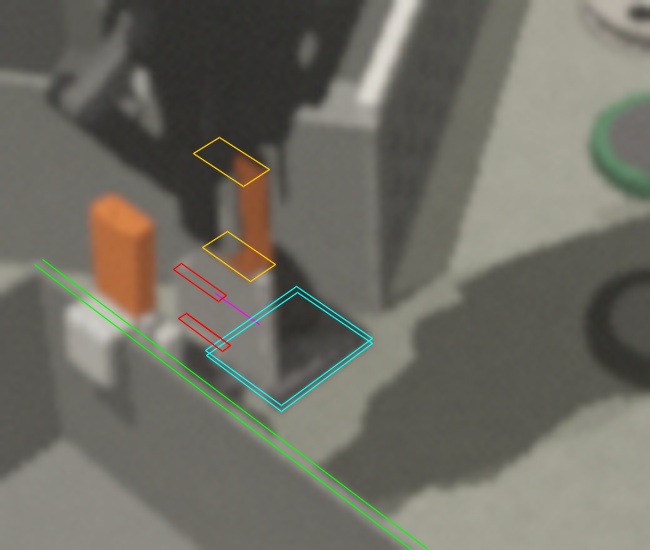

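The wireframe matches again. Correcting 2 mm inward and lowering.

```bash
python3 -m inch '0 0 0 -2 15 -.5 1; 0 0 0 0 10 0 1; 0 0 0 0 0 0 1'; python3 hv.py h25 0 185 225;  python3 -m inch '0 0 0 0 10 0 1; 0 0 0 0 10 0 1; 0 0 0 0 6 0 1; 0 0 0 0 0 0 1'; python3 hv.py h26 0 185 225
```

```text
clock: 46.65
eef_pos: [0.5281, 0.3502, 0.124]
tool_rot: [0.333, -0.624, 0.625, -0.33]
ft_force: [-0.2, 0.1, -2.5]
grip_width: 0.011
t 46.65 tcp [0.5281 0.3502 0.124 ] xaxis yaw -124.09 F [-0.169   0.0527 -2.5161] w 0.011
hook rel rim: x -0.6 y 0.9 z 35.4 mm
clock: 47.2
eef_pos: [0.5285, 0.3504, 0.0986]
tool_rot: [0.332, -0.625, 0.625, -0.331]
ft_force: [0.1, 0.6, -2.7]
grip_width: 0.0112
t 47.2 tcp [0.5285 0.3504 0.0986] xaxis yaw -124.1 F [ 0.0858  0.628  -2.6601] w 0.0112
hook rel rim: x -0.2 y 0.7 z 10.0 mm
```

View pics/h26.png

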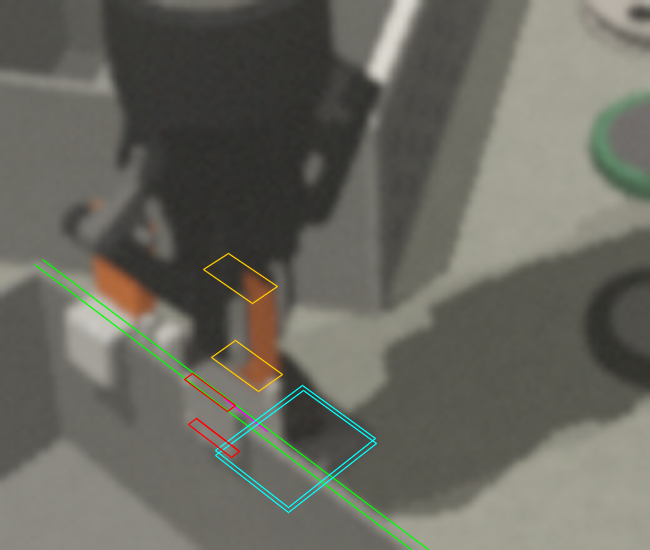

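```bash
python3 -m inch '0 0 0 0 5 0 1; 0 0 0 0 3 0 1; 0 0 0 0 0 0 1'|egrep 'eef|force'; python3 -m inch '0 0 0 0 1.5 0 1; 0 0 0 0 0 0 1'|egrep 'eef|force'; python3 -m inch '0 0 0 0 1 0 1; 0 0 0 0 0 0 1'|egrep 'eef|force'; python3 -m inch '0 0 0 0 1 0 1; 0 0 0 0 0 0 1'|egrep 'eef|force'
```

```text
eef_pos: [0.5288, 0.3506, 0.0913]
ft_force: [0.0, 0.2, -2.4]
eef_pos: [0.529, 0.3508, 0.0901]
ft_force: [0.2, -0.3, -2.4]
eef_pos: [0.5291, 0.3508, 0.0891]
ft_force: [0.3, -0.4, -1.8]
eef_pos: [0.5292, 0.3508, 0.0889]
ft_force: [-1.9, -0.7, 3.9]
```

Contact at 0.0889, against 0.0891 predicted. Releasing and retreating.

```bash
python3 -m inch '0 0 0 0 0 0 .8; 0 0 0 0 0 0 .6; 0 0 0 0 0 0 .45; 0 0 0 0 0 0 .45; 0 0 0 0 -15 0 .45; 0 0 0 0 -25 0 .45; 0 0 0 0 -40 0 .45; 0 0 0 0 -60 0 .45; 0 0 0 50 0 40 .45;0 0 0 50 0 40 .45;0 0 0 30 0 40 .45; 0 0 0 0 0 0 .45'
python3 - <<'E'
from h import *
go([.605,-.005,.17],86.9)
S=bot.camera('side');T=bot.camera('top')
cv2.imwrite('pics/s27.png',cv2.resize(S['color'][150:400,135:335],None,fx=2.8,fy=2.4))
cv2.imwrite('pics/t27.png',cv2.resize(T['color'][120:240,100:370],None,fx=2.9,fy=2.9))
E
```

```text
clock: 49.88
eef_pos: [0.5565, 0.1755, 0.2298]
tool_rot: [0.329, -0.625, 0.626, -0.33]
ft_force: [0.5, 0.6, 1.2]
grip_width: 0.047
t 49.88 tcp [0.5565 0.1755 0.2298] xaxis yaw -124.42 F [0.4785 0.5642 1.1538] w 0.047
rot [ -0.12 -31.32  -0.04] then shift mm [177.6  59.8  58.2] joint6 -2.235
```

View pics/s27.png

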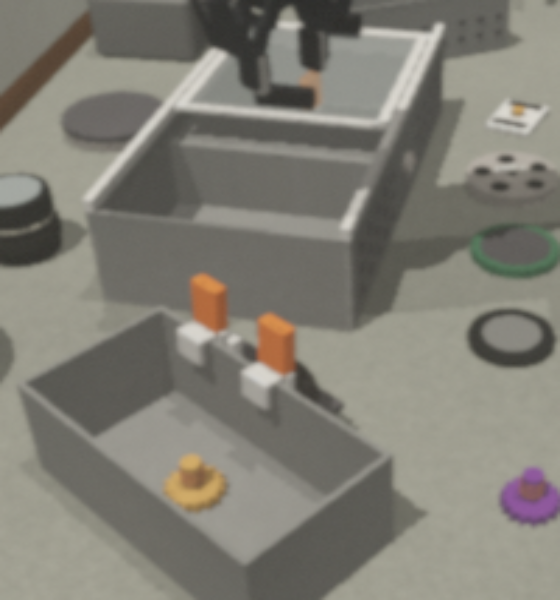

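View pics/t27.png

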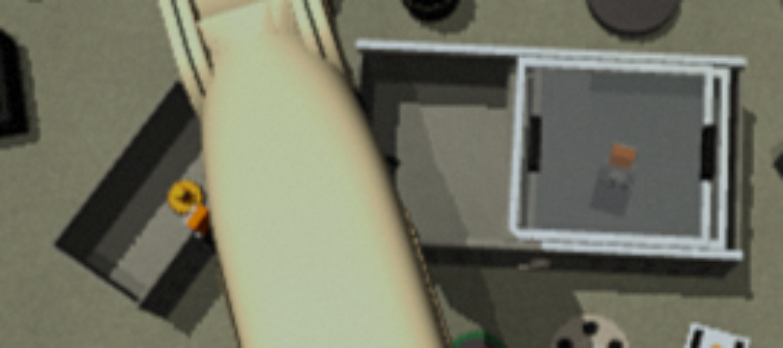

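Both are hung and the left compartment is empty. Now closing the left panel; its handle is near (0.604, -0.029).

```bash
python3 - <<'E'
from h import *
T=bot.camera('top');S=bot.camera('side')
a=atz(T,(100+534/2.9-.4,120+144/2.9-.4),.137);print(a)
b=atz(S,(135+286/2.8-.4,150+96/2.4-.4),.137);print(b)
go([.6045,-.029,.17],86.9)
E
```

```text
[ 0.6047 -0.0008  0.137 ]
[0.6046 0.0006 0.137 ]
t 50.08 tcp [0.5552 0.1799 0.2286] xaxis yaw -124.03 F [-0.4127 -0.6882  0.7325] w 0.0471
rot [ -0.02 -30.93  -0.04] then shift mm [205.9  58.6  60.5] joint6 -2.235
```

The handle is actually at y ≈ -0.0005, so the panel opened 147 mm. Its leading edge met the right handle, but that was enough to reach both holders. Using the measured position.

```bash
python3 -m inch '0 -10.31 0 0 0 0 .6; 0 -10.31 0 0 0 0 .6; 0 -10.31 0 0 0 0 .6; 0 0 0 44 10 14 .6; 0 0 0 44 10 14 .6; 0 0 0 44 10 14 .6; 0 0 0 44 10 14 .6; 0 0 0 0 10 0 .6; 0 0 0 0 0 0 .6'; python3 - <<'E'
from h import *
go([.6047,-.0005,.106],86.9)
E
```

```text
clock: 51.2
eef_pos: [0.6007, 0.0014, 0.177]
tool_rot: [-0.487, 0.514, -0.513, 0.486]
ft_force: [0.3, 0.9, -0.9]
grip_width: 0.0341
t 51.2 tcp [0.6007 0.0014 0.177 ] xaxis yaw -93.08 F [ 0.2754  0.9147 -0.894 ] w 0.0341
rot [ 0.15  0.02 -0.02] then shift mm [ 1.7 71.   4.1] joint6 -3.086
```

```bash
python3 -m inch '0 0 0 2 25 4 .6; 0 0 0 0 20 0 .6; 0 0 0 0 10 0 .6; 0 0 0 0 0 0 .6'; python3 -m inch '0 0 0 0 9 0 .6; 0 0 0 0 7 0 .6; 0 0 0 0 0 0 .6';python3 - <<'E'
from h import *
st();c=bot.camera('side');cv2.imwrite('pics/s28.png',cv2.resize(c['color'][130:260,180:340],None,fx=4.5,fy=4.5))
E
```

```text
clock: 51.7
eef_pos: [0.6049, -0.0008, 0.1229]
tool_rot: [-0.487, 0.513, -0.513, 0.486]
ft_force: [-0.4, -0.4, 0.3]
grip_width: 0.034
clock: 52.08
eef_pos: [0.6048, -0.0022, 0.1065]
tool_rot: [-0.486, 0.514, -0.513, 0.486]
ft_force: [-0.0, -0.3, -0.6]
grip_width: 0.0342
t 52.08 tcp [ 0.6048 -0.0022  0.1065] xaxis yaw -93.17 F [-0.0112 -0.3413 -0.5814] w 0.0342
```

View pics/s28.png

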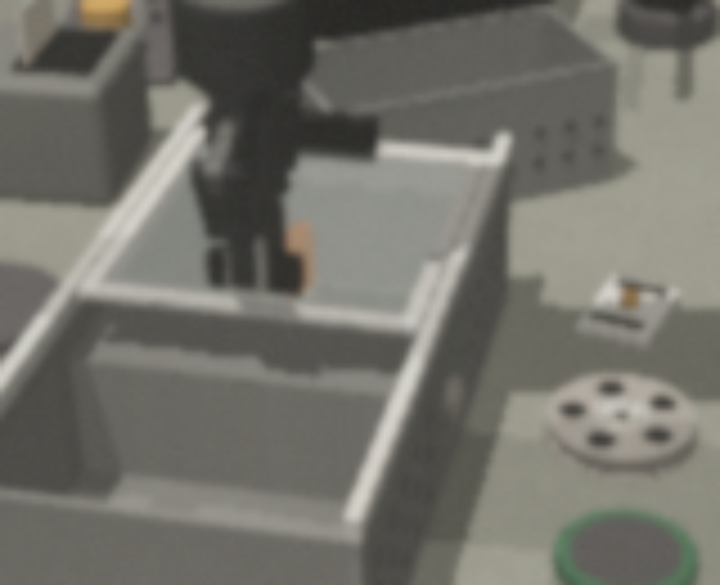

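```bash
python3 -m inch '0 0 0 -8 0 0 .6; 0 0 0 -15 0 0 0.6; 0 0 0 -22 0 0 0.6; 0 0 0 -25 0 0 0.6; 0 0 0 -25 0 0 0.6; 0 0 0 -25 0 0 0.6; 0 0 0 -18 0 0 0.6; 0 0 0 -10 0 0 0.6; 0 0 0 -3 0 0 0.6; 0 0 0 0 0 0 0.6';python3 -m inch '0 0 0 -2 0 0 0.6; 0 0 0 -2 0 0 0.6; 0 0 0 0 0 0 0.6';python3 -m inch '0 0 0 -2 0 0 0.6; 0 0 0 0 0 0 0.6'
```

```text
clock: 53.38
eef_pos: [0.6134, 0.1489, 0.1068]
tool_rot: [-0.486, 0.514, -0.513, 0.486]
ft_force: [0.7, -0.6, 0.4]
grip_width: 0.0341
clock: 53.75
eef_pos: [0.6136, 0.1522, 0.1068]
tool_rot: [-0.486, 0.514, -0.514, 0.486]
ft_force: [-0.7, -1.8, 0.0]
grip_width: 0.0344
clock: 54.0
eef_pos: [0.6138, 0.1547, 0.1069]
tool_rot: [-0.486, 0.514, -0.513, 0.486]
ft_force: [-0.8, -1.1, 0.3]
grip_width: 0.0336
```

```bash
python3 -m inch '0 0 0 -2 0 0 0.6; 0 0 0 0 0 0 0.6'|egrep 'eef|force';python3 -m inch '0 0 0 -2 0 0 0.6; 0 0 0 0 0 0 0.6'|egrep 'eef|force';python3 -m inch '0 0 0 -2 0 0 0.6; 0 0 0 0 0 0 0.6'|egrep 'eef|force'
```

```text
eef_pos: [0.6142, 0.1569, 0.1071]
ft_force: [0.3, -0.2, -0.1]
eef_pos: [0.6144, 0.1589, 0.1072]
ft_force: [-0.5, -1.8, -0.1]
eef_pos: [0.6145, 0.1609, 0.1072]
ft_force: [-1.0, -0.4, -1.3]
```

```bash
python3 - <<'E'
from h import *
st();c=bot.camera('side');cv2.imwrite('pics/s29.png',cv2.resize(c['color'][140:280,150:320],None,fx=4.5,fy=4))
E
```

```text
t 54.75 tcp [0.6145 0.1609 0.1072] xaxis yaw -93.15 F [-0.9843 -0.4189 -1.3303] w 0.0343
```

View pics/s29.png

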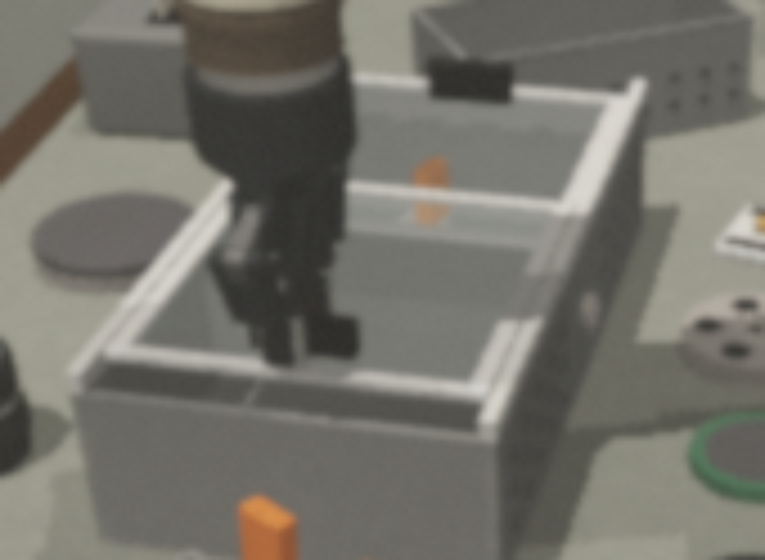

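```bash
python3 -m inch '0 0 0 -2 0 0 0.6; 0 0 0 0 0 0 0.6'|egrep 'eef|force';python3 -m inch '0 0 0 -2 0 0 0.6; 0 0 0 0 0 0 0.6'|egrep 'eef|force';python3 -m inch '0 0 0 -2 0 0 0.6; 0 0 0 0 0 0 0.6'|egrep 'eef|force'; python3 -m inch '0 0 0 -2 0 0 0.6; 0 0 0 0 0 0 0.6'|egrep 'eef|force'
```

```text
eef_pos: [0.6146, 0.1628, 0.1072]
ft_force: [0.0, -0.6, 0.0]
eef_pos: [0.6147, 0.1649, 0.1072]
ft_force: [-0.7, -0.9, -1.1]
eef_pos: [0.6148, 0.1669, 0.1072]
ft_force: [-0.2, -1.3, 0.2]
eef_pos: [0.6149, 0.1689, 0.1072]
ft_force: [0.2, -1.0, 0.7]
```

```bash
python3 -m inch '0 0 0 -2 0 0 0.6; 0 0 0 -2 0 0 0.6; 0 0 0 0 0 0 0.6'|egrep 'eef|force';python3 -m inch '0 0 0 -2 0 0 0.6; 0 0 0 -2 0 0 0.6; 0 0 0 0 0 0 0.6'|egrep 'eef|force'; python3 - <<'E'
from h import *
c=bot.camera('side')['color'];i=cv2.imread('pics/side0.png')
cv2.imwrite('pics/s30.png',np.hstack([cv2.resize(a[150:280,165:295],None,fx=3,fy=4) for a in(i,c)]))
E
```

```text
eef_pos: [0.6152, 0.173, 0.1072]
ft_force: [1.1, -0.8, 0.5]
eef_pos: [0.6153, 0.177, 0.1071]
ft_force: [0.2, -0.7, 0.4]
```

View pics/s30.png

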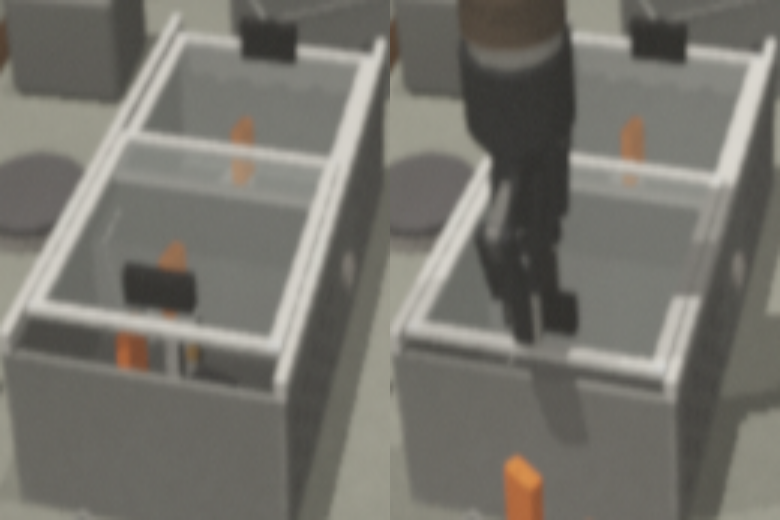

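The side view shows the panel was ajar by about 28 mm at the start. It has passed that and isn't at the end wall yet, so I'll continue to the real stop.

```bash
python3 -m inch '0 0 0 -3 0 0 0.6; 0 0 0 -2 0 0 0.6; 0 0 0 0 0 0 0.6'|egrep 'eef|force';python3 -m inch '0 0 0 -2 0 0 0.6; 0 0 0 0 0 0 0.6'|egrep 'eef|force'; python3 -m inch '0 0 0 -2 0 0 0.6; 0 0 0 0 0 0 0.6'|egrep 'eef|force'; python3 -m inch '0 0 0 -2 0 0 0.6; 0 0 0 0 0 0 0.6'|egrep 'eef|force'
```

```text
eef_pos: [0.6155, 0.182, 0.1071]
ft_force: [-0.2, -1.3, 1.1]
eef_pos: [0.6156, 0.1838, 0.107]
ft_force: [-0.2, -0.1, 0.5]
eef_pos: [0.6156, 0.184, 0.107]
ft_force: [1.0, -6.2, 2.5]
eef_pos: [0.6156, 0.1839, 0.107]
ft_force: [-1.0, -10.5, 2.3]
```

Stop reached at TCP y = 0.184 (10 N): the left panel is fully closed. Backing off, lifting, and turning half a turn so joint 6 stays in range for the right side.

```bash
python3 -m inch '0 0 0 6 0 0 0.6; 0 0 0 4 0 0 0.6; 0 0 0 0 -30 0 0.6; 0 0 0 0 -50 0 0.6; 0 0 0 0 0 50 .6; 0 0 0 0 0 50 .6; 0 0 0 0 0 50 .6;0 10 0 0 0 0 .6; 0 10 0 0 0 0 .6; 0 10 0 0 0 0 .6; 0 10 0 0 0 0 .6; 0 10 0 0 0 0 .6'
python3 -m inch '0 10 0 0 0 0 .6; 0 10 0 0 0 0 .6; 0 10 0 0 0 0 .6; 0 10 0 0 0 0 .6; 0 10 0 0 0 0 .6;0 10 0 0 0 0 .6; 0 10 0 0 0 0 .6; 0 10 0 0 0 0 .6; 0 10 0 0 0 0 .6; 0 10 0 0 0 0 .6; 0 10 0 0 0 0 .6; 0 10 0 0 0 0 .6'
python3 - <<'E'
from h import *
snap('top','t31.png');snap('side','s31.png')
go([.5957,-.1835,.18],86.9)
E
```

```text
clock: 59.22
eef_pos: [0.755, 0.1714, 0.188]
tool_rot: [-0.222, 0.672, -0.671, 0.222]
ft_force: [-0.0, 0.5, -0.6]
grip_width: 0.034
clock: 60.72
eef_pos: [0.755, 0.1714, 0.1881]
tool_rot: [0.47, 0.528, -0.528, -0.471]
ft_force: [0.2, 0.1, -1.1]
grip_width: 0.0342
t 60.83 tcp [0.755  0.1713 0.1881] xaxis yaw 96.88 F [-0.6995  0.1698  0.3789] w 0.0343
rot [-0.01  9.98  0.04] then shift mm [-362.9    8.1  139.9] joint6 0.103
```

View pics/t31.png

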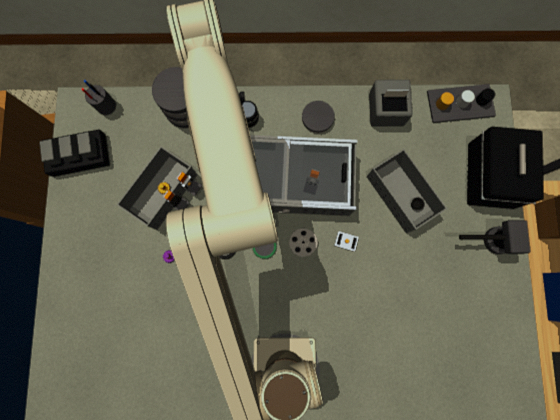

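View pics/s31.png

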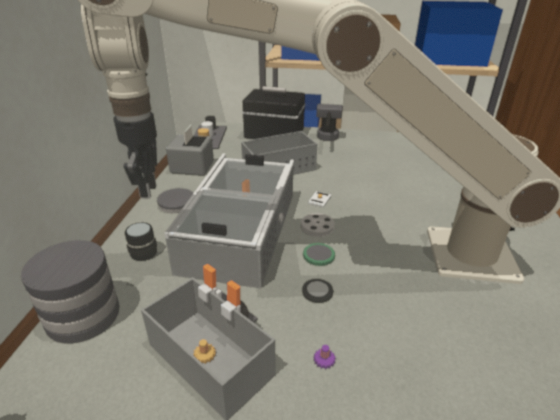

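Sideways shift went outward rather than inward, but in clear air, with nothing touched. The left panel's edge is now at the end wall (side px 213,230), and both holders hang. Going to the right handle.

```bash
python3 -m inch '0 10 0 0 0 0 .6; 0 0 0 0 0 47 .6;0 0 0 0 0 47 .6;0 0 0 0 0 46 .6; 0 0 0 -45 1 0 .6; 0 0 0 -45 1 0 .6; 0 0 0 -45 1 0 .6; 0 0 0 -45 1 0 .6; 0 0 0 -45 1 0 .6; 0 0 0 -45 1 0 .6; 0 0 0 -45 1 0 .6; 0 0 0 -48 1 0 .6'
python3 - <<'E'
from fit import *
T=bot.camera('top');S=bot.camera('side')
cv2.imwrite('pics/s32.png',cv2.resize(S['color'][110:240,200:340],None,fx=5,fy=4.5))
go([.5957,-.1835,.106],86.9)
E
```

```text
clock: 62.32
eef_pos: [0.6012, -0.185, 0.181]
tool_rot: [0.513, 0.487, -0.487, -0.512]
ft_force: [0.6, 0.2, -0.1]
grip_width: 0.034
t 62.42 tcp [ 0.6005 -0.1887  0.1805] xaxis yaw 86.67 F [ 0.4769  0.3297 -0.3375] w 0.0345
rot [ 0.02 -0.23 -0.07] then shift mm [ 4.9 74.5  5. ] joint6 -0.246
```

View pics/s32.png

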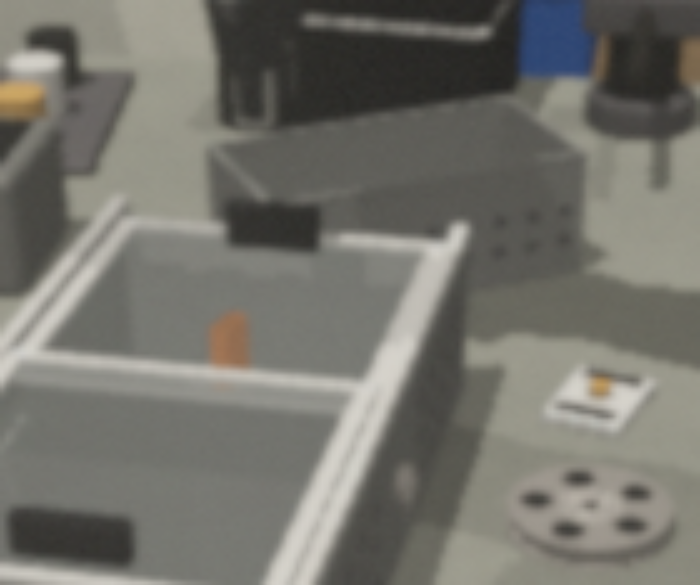

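```bash
python3 -m inch '0 0 0 4 25 4 .6; 0 0 0 0 20 0 .6; 0 0 0 0 10 0 .6; 0 0 0 0 0 0 .6'; python3 -m inch '0 0 0 0 10 0 .6; 0 0 0 0 9 0 .6; 0 0 0 0 0 0 .6';python3 - <<'E'
from h import *
st();c=bot.camera('side');cv2.imwrite('pics/s33.png',cv2.resize(c['color'][110:240,200:340],None,fx=5,fy=4.5))
E
```

```text
clock: 62.92
eef_pos: [0.597, -0.1791, 0.1252]
tool_rot: [-0.513, -0.486, 0.487, 0.514]
ft_force: [0.5, -0.5, 0.3]
grip_width: 0.0342
clock: 63.3
eef_pos: [0.5966, -0.1796, 0.1058]
tool_rot: [-0.513, -0.486, 0.486, 0.514]
ft_force: [0.4, -0.6, 0.5]
grip_width: 0.0341
t 63.3 tcp [ 0.5966 -0.1796  0.1058] xaxis yaw 86.84 F [ 0.3724 -0.5892  0.5164] w 0.0341
```

View pics/s33.png

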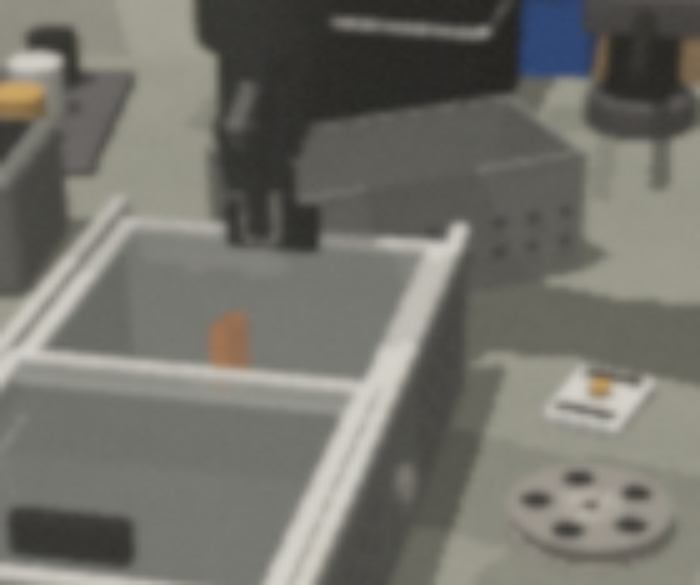

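```bash
python3 -m inch '0 0 0 8 0 0 .6; 0 0 0 15 0 0 0.6; 0 0 0 20 0 0 0.6; 0 0 0 22 0 0 0.6; 0 0 0 22 0 0 0.6; 0 0 0 22 0 0 0.6; 0 0 0 18 0 0 0.6; 0 0 0 10 0 0 0.6; 0 0 0 5 0 0 0.6; 0 0 0 0 0 0 0.6';python3 -m inch '0 0 0 4 0 0 0.6; 0 0 0 3 0 0 0.6; 0 0 0 0 0 0 0.6';python3 -m inch '0 0 0 4 0 0 0.6; 0 0 0 0 0 0 0.6'
```

```text
clock: 64.6
eef_pos: [0.6049, -0.0375, 0.1065]
tool_rot: [-0.513, -0.486, 0.486, 0.514]
ft_force: [0.3, -0.1, -0.2]
grip_width: 0.0342
clock: 64.97
eef_pos: [0.6052, -0.0309, 0.1065]
tool_rot: [-0.513, -0.486, 0.486, 0.514]
ft_force: [0.2, -0.7, -0.7]
grip_width: 0.0341
clock: 65.22
eef_pos: [0.6056, -0.0267, 0.1066]
tool_rot: [-0.513, -0.486, 0.486, 0.514]
ft_force: [-1.1, -0.9, -0.5]
grip_width: 0.0347
```

```bash
python3 -m inch '0 0 0 3 0 0 0.6; 0 0 0 0 0 0 0.6'|egrep 'eef|force';python3 -m inch '0 0 0 3 0 0 0.6; 0 0 0 0 0 0 0.6'|egrep 'eef|force';python3 -m inch '0 0 0 3 0 0 0.6; 0 0 0 0 0 0 0.6'|egrep 'eef|force'; python3 - <<'E'
from h import *
c=bot.camera('side');cv2.imwrite('pics/s34.png',cv2.resize(c['color'][110:260,180:320],None,fx=5,fy=4))
E
```

```text
eef_pos: [0.6059, -0.0237, 0.1068]
ft_force: [-0.9, -0.8, -0.8]
eef_pos: [0.6062, -0.0207, 0.1069]
ft_force: [0.5, -0.2, 0.1]
eef_pos: [0.6063, -0.0177, 0.1068]
ft_force: [-1.1, -1.3, 0.0]
```

View pics/s34.png

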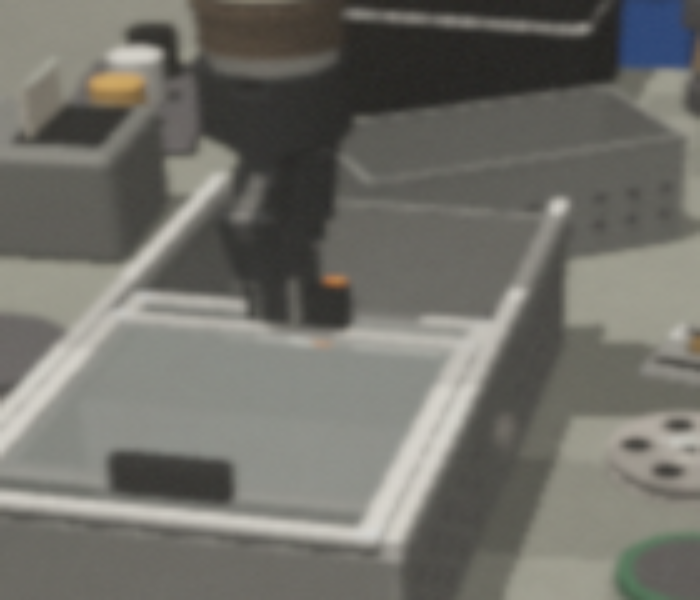

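```bash
python3 -m inch '0 0 0 3 0 0 0.6; 0 0 0 0 0 0 0.6'|egrep 'eef|force';python3 -m inch '0 0 0 3 0 0 0.6; 0 0 0 0 0 0 0.6'|egrep 'eef|force';python3 -m inch '0 0 0 3 0 0 0.6; 0 0 0 0 0 0 0.6'|egrep 'eef|force'; python3 -m inch '0 0 0 3 0 0 0.6; 0 0 0 0 0 0 0.6'|egrep 'eef|force'
```

```text
eef_pos: [0.6065, -0.0148, 0.1069]
ft_force: [-0.5, -1.3, -0.1]
eef_pos: [0.6066, -0.0149, 0.1068]
ft_force: [-0.2, -7.8, 0.2]
eef_pos: [0.6066, -0.0149, 0.1067]
ft_force: [-0.0, -14.9, -0.6]
eef_pos: [0.6066, -0.015, 0.1067]
ft_force: [-1.0, -21.4, -0.9]
```

Stop at TCP y = -0.015: the right panel is fully open. Backing off and looking at the third holder.

```bash
python3 -m inch '0 0 0 -7 0 0 0.6; 0 0 0 -8 0 0 0.6; 0 0 0 0 -30 0 0.6; 0 0 0 0 -50 0 0.6; 0 0 0 0 -30 0 .6; 0 0 0 30 0 50 .6; 0 0 0 30 0 50 .6; 0 0 0 30 0 50 .6;0 0 0 20 0 30 .6'
python3 - <<'E'
from fit import *
T=bot.camera('top');S=bot.camera('side')
a=fit([T],.6055,-.098,-.2);print('C top',a);b=fit([T,S],.6055,-.098,-.2);print('C both',b)
draw(T,b[0],'fc.png',w=45,h=40,s=9);draw(S,b[0],'fcs.png',w=45,h=40,s=9)
i=[cv2.imread('pics/'+f) for f in('fc.png','fcs.png')];cv2.imwrite('pics/fcc.png',cv2.resize(np.hstack(i),None,fx=.95,fy=.95))
cv2.imwrite('pics/t35.png',cv2.resize(T['color'][125:220,210:370],None,fx=5,fy=5,interpolation=cv2.INTER_CUBIC))
E
```

```text
clock: 68.15
eef_pos: [0.4301, 0.1004, 0.2171]
tool_rot: [-0.513, -0.487, 0.486, 0.513]
ft_force: [0.6, 0.4, -0.1]
grip_width: 0.0345
C top (array([  0.6051,  -0.0971, -15.6922]), np.float64(0.1628122900250443))
C both (array([ 0.603 , -0.0977, 13.4535]), np.float64(4.4706765058399345))
```

View pics/fcc.png

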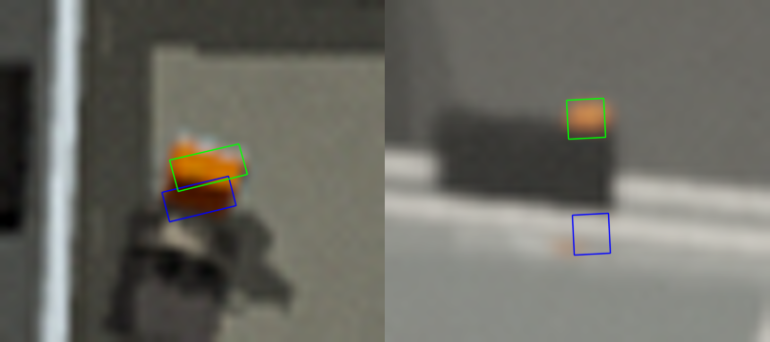

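View pics/t35.png

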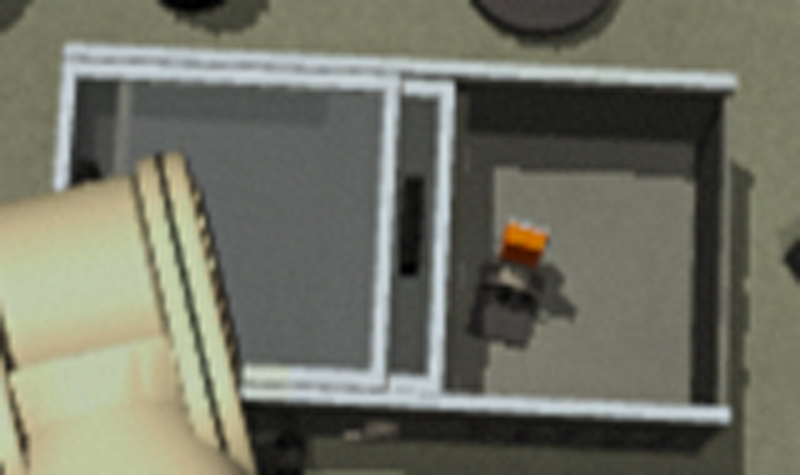

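The right compartment holds only this holder, at top crop (525,242). The top fit gives (0.605, -0.098), yaw -16°; the side view is blocked by the handle, so I'm rejecting the combined fit. Approaching.

```bash
python3 - <<'E'
from fit import *
T=bot.camera('top');draw(T,[.605,-.098,-16],'fc2.png',w=45,h=40,s=9)
go([.605,-.098,.14],-16)
E
```

```text
t 68.3 tcp [0.4315 0.1001 0.2175] xaxis yaw 87.04 F [ 0.2556 -0.3364  0.402 ] w 0.0345
rot [  0.1  -76.96   0.01] then shift mm [-221.4   77.5  142.6] joint6 0.279
```

View pics/fc2.png

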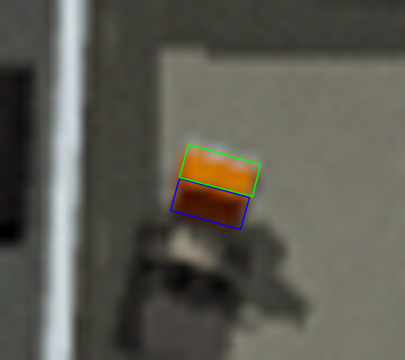

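The overlay fits the tab.

```bash
python3 -m inch '0 -9.62 0 0 0 0 .45; 0 -9.62 0 0 0 0 .45; 0 -9.62 0 0 0 0 .45; 0 -9.62 0 0 0 0 .45; 0 -9.62 0 0 0 0 .45; 0 -9.62 0 0 0 0 .45; 0 -9.62 0 0 0 0 .45; 0 -9.62 0 0 0 0 .45; 0 0 0 -44 0 28 .45; 0 0 0 -44 0 28 .45; 0 0 0 -44 0 28 .45; 0 0 0 -44 0 28 .45'; python3 -m inch '0 0 0 -45 0 30 .45;0 0 0 0 25 0 .45; 0 0 0 0 25 0 .45;0 0 0 0 25 0 .45; 0 0 0 0 0 0 .45;0 0 0 0 0 0 .45'; python3 - <<'E'
from h import *
go([.605,-.098,.071],-16)
c=bot.camera('side');cv2.imwrite('pics/s36.png',cv2.resize(c['color'][110:240,190:330],None,fx=5,fy=4.5))
E
```

```text
clock: 69.8
eef_pos: [0.5723, -0.06, 0.2165]
tool_rot: [0.1, 0.7, -0.7, -0.1]
ft_force: [0.5, 0.6, -0.2]
grip_width: 0.0471
clock: 70.55
eef_pos: [0.606, -0.0998, 0.1425]
tool_rot: [0.1, 0.7, -0.7, -0.099]
ft_force: [0.2, -0.1, 0.2]
grip_width: 0.0469
t 70.55 tcp [ 0.606  -0.0998  0.1425] xaxis yaw 163.78 F [ 0.19   -0.1011  0.2015] w 0.0469
rot [ 0.02 -0.22 -0.07] then shift mm [ 1.4 71.5 -1.5] joint6 -1.451
```

View pics/s36.png

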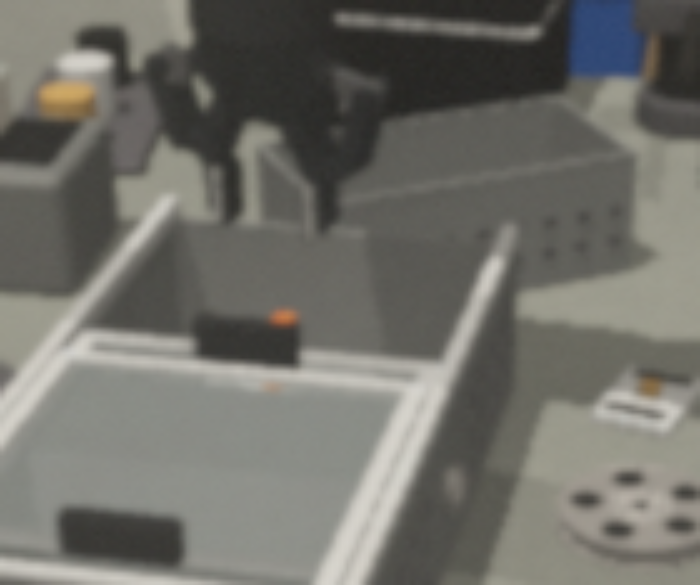

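```bash
python3 -m inch '0 0 0 1 30 -1.5 .45; 0 0 0 0 25 0 .45; 0 0 0 0 16 0 .45; 0 0 0 0 0 0 .45'; python3 - <<'E'
from h import *
go([.605,-.098,.050],-16)
c=bot.camera('side');cv2.imwrite('pics/s37.png',cv2.resize(c['color'][110:240,190:330],None,fx=5,fy=4.5))
E
```

```text
clock: 71.1
eef_pos: [0.6041, -0.0975, 0.0703]
tool_rot: [0.099, 0.7, -0.7, -0.1]
ft_force: [-0.6, -0.5, 0.2]
grip_width: 0.047
t 71.1 tcp [ 0.6041 -0.0975  0.0703] xaxis yaw 163.8 F [-0.6288 -0.4583  0.1604] w 0.047
rot [-0.01 -0.2   0.07] then shift mm [-1.  20.3  0.2] joint6 -1.448
```

View pics/s37.png

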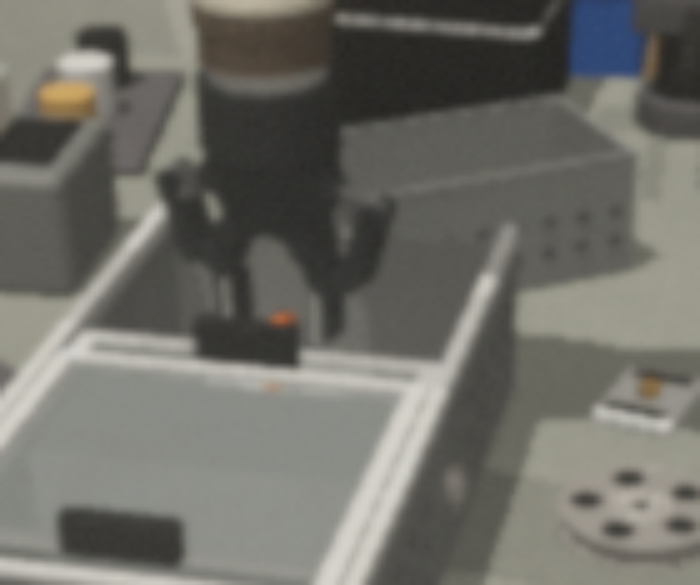

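The tab (283,320) is centred between the fingers. Down and grip, then lift.

```bash
python3 -m inch '0 0 0 0 12 0 .45; 0 0 0 0 8 0 .45; 0 0 0 0 0 0 .45; 0 0 0 0 0 0 1; 0 0 0 0 0 0 1; 0 0 0 0 0 0 1; 0 0 0 0 0 0 1; 0 0 0 0 0 0 1; 0 0 0 0 0 0 1; 0 0 0 0 0 0 1'; python3 -m inch '0 0 0 0 -10 0 1; 0 0 0 0 -20 0 1; 0 0 0 0 -30 0 1; 0 0 0 0 -35 0 1; 0 0 0 0 -35 0 1; 0 0 0 0 -30 0 1; 0 0 0 0 -15 0 1; 0 0 0 0 0 0 1'; python3 - <<'E'
from h import *
go([.4712,.3894,.222],55.9)
c=bot.camera('side');cv2.imwrite('pics/s38.png',cv2.resize(c['color'][80:240,170:350],None,fx=4,fy=3.6))
E
```

```text
clock: 72.4
eef_pos: [0.6048, -0.0977, 0.051]
tool_rot: [-0.1, -0.7, 0.7, 0.099]
ft_force: [0.6, 0.0, 1.7]
grip_width: 0.011
clock: 73.4
eef_pos: [0.6049, -0.0977, 0.2266]
tool_rot: [-0.1, -0.7, 0.7, 0.099]
ft_force: [0.1, -0.2, -2.5]
grip_width: 0.011
t 73.4 tcp [ 0.6049 -0.0977  0.2266] xaxis yaw 163.8 F [ 0.1032 -0.1966 -2.5355] w 0.011
rot [ -0.05 -72.1   -0.09] then shift mm [-328.4    4.6 -383.8] joint6 -1.448
```

View pics/s38.png

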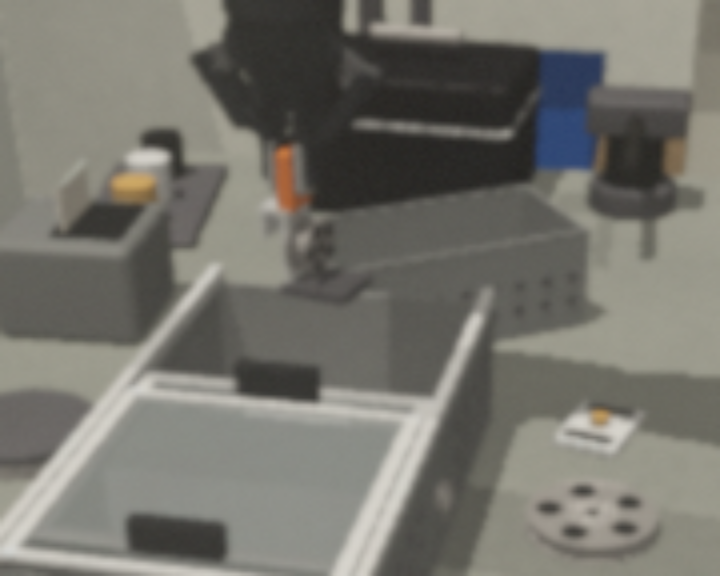

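The reel holder is lifted (reel at crop 315,240). Carrying it to the third rim slot.

```bash
python3 -m inch '0 -9.01 0 0 0 0 1; 0 -9.01 0 0 0 0 1; 0 -9.01 0 0 0 0 1; 0 -9.01 0 0 0 0 1; 0 -9.01 0 0 0 0 1; 0 -9.01 0 0 0 0 1; 0 -9.01 0 0 0 0 1; 0 -9.01 0 0 0 0 1; 0 0 0 -36 0 -42 1; 0 0 0 -36 0 -42 1; 0 0 0 -36 0 -42 1; 0 0 0 -36 0 -42 1'; python3 -m inch '0 0 0 -36 0 -42 1; 0 0 0 -36 0 -43 1; 0 0 0 -36 0 -43 1; 0 0 0 -36 0 -43 1; 0 0 0 -40 0 -44 1; 0 0 0 0 0 0 1; 0 0 0 0 35 0 1; 0 0 0 0 35 0 1;0 0 0 0 0 0 1; 0 0 0 0 0 0 1'; python3 - <<'E'
from h import *
go([.4712,.3894,.0991],55.9)
E
python3 hv.py h39 0 200 255
```

```text
clock: 74.95
eef_pos: [0.5444, 0.1171, 0.2236]
tool_rot: [-0.332, 0.625, -0.624, 0.33]
ft_force: [1.2, 0.2, -1.1]
grip_width: 0.0114
clock: 76.2
eef_pos: [0.4719, 0.3882, 0.1563]
tool_rot: [0.331, -0.625, 0.625, -0.331]
ft_force: [1.3, -0.1, -2.2]
grip_width: 0.011
t 76.2 tcp [0.4719 0.3882 0.1563] xaxis yaw -124.18 F [ 1.3044 -0.0879 -2.1519] w 0.011
rot [-0.01 -0.08  0.  ] then shift mm [-0.6 57.2 -1.2] joint6 -1.857
t 76.2 tcp [0.4719 0.3882 0.1563] xaxis yaw -124.18 F [ 1.3044 -0.0879 -2.1519] w 0.011
hook rel rim: x -0.6 y 68.8 z 67.7 mm
```

View pics/h39.png

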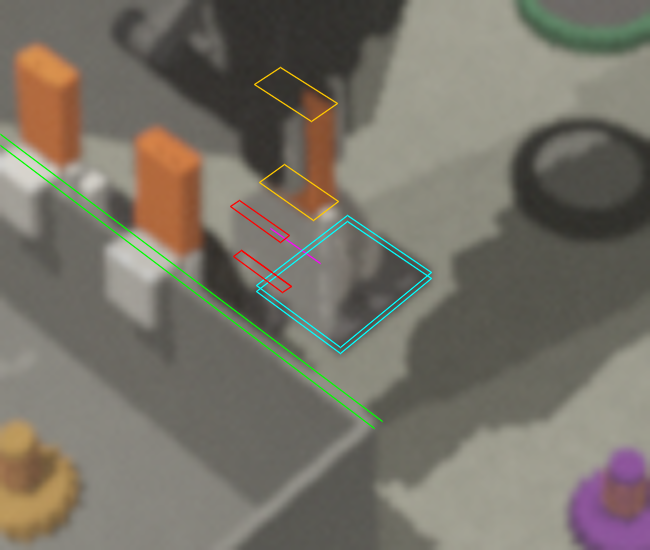

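```bash
python3 -m inch '0 0 0 -1.5 20 0 1; 0 0 0 0 10 0 1; 0 0 0 0 0 0 1'; python3 hv.py h40 0 200 265;  python3 -m inch '0 0 0 0 10 0 1; 0 0 0 0 10 0 1; 0 0 0 0 6 0 1; 0 0 0 0 0 0 1'; python3 hv.py h41 0 200 275
```

```text
clock: 76.62
eef_pos: [0.4722, 0.3897, 0.1258]
tool_rot: [0.331, -0.625, 0.625, -0.331]
ft_force: [-0.3, 0.8, -1.4]
grip_width: 0.0111
t 76.62 tcp [0.4722 0.3897 0.1258] xaxis yaw -124.13 F [-0.2891  0.7764 -1.3825] w 0.0111
hook rel rim: x 0.8 y 69.4 z 37.2 mm
clock: 77.18
eef_pos: [0.4717, 0.3896, 0.0988]
tool_rot: [0.332, -0.625, 0.625, -0.331]
ft_force: [0.0, -0.7, -0.9]
grip_width: 0.0112
t 77.17 tcp [0.4717 0.3896 0.0988] xaxis yaw -124.12 F [ 0.0451 -0.6614 -0.8571] w 0.0112
hook rel rim: x 0.5 y 69.7 z 10.2 mm
```

View pics/h41.png

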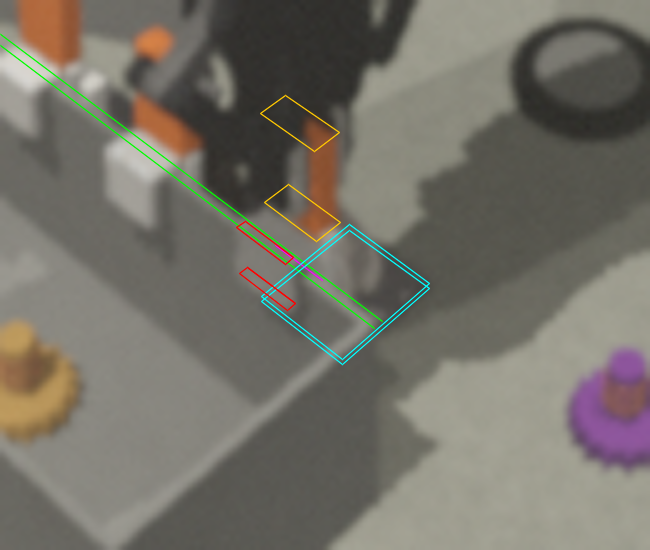

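The lip is inside the wall. Seating it.

```bash
python3 -m inch '0 0 0 0 5 0 1; 0 0 0 0 3 0 1; 0 0 0 0 0 0 1'|egrep 'eef|force'; python3 -m inch '0 0 0 0 1.5 0 1; 0 0 0 0 0 0 1'|egrep 'eef|force'; python3 -m inch '0 0 0 0 1 0 1; 0 0 0 0 0 0 1'|egrep 'eef|force'; python3 -m inch '0 0 0 0 1 0 1; 0 0 0 0 0 0 1'|egrep 'eef|force'
```

```text
eef_pos: [0.4721, 0.3898, 0.0914]
ft_force: [0.2, -0.4, -1.4]
eef_pos: [0.4723, 0.39, 0.0903]
ft_force: [0.5, -0.2, -1.6]
eef_pos: [0.4722, 0.39, 0.0892]
ft_force: [0.3, 1.1, -1.7]
eef_pos: [0.4724, 0.3901, 0.0889]
ft_force: [-1.4, -0.0, 2.3]
```

```bash
python3 -m inch '0 0 0 0 0 0 .8; 0 0 0 0 0 0 .6; 0 0 0 0 0 0 .45; 0 0 0 0 0 0 .45; 0 0 0 0 -15 0 .45; 0 0 0 0 -25 0 .45; 0 0 0 0 -40 0 .45; 0 0 0 0 -60 0 .45; 0 0 0 40 0 40 .45;0 0 0 40 0 40 .45;0 0 0 40 0 40 .45; 0 0 0 0 0 0 .6'
python3 -m inch '0 10 0 0 0 0 .6; 0 10 0 0 0 0 .6; 0 10 0 0 0 0 .6; 0 10 0 0 0 0 .6; 0 10 0 0 0 0 .6;0 10 0 0 0 0 .6; 0 10 0 0 0 0 .6; 0 10 0 0 0 0 .6; 0 10 0 0 0 0 .6; 0 10 0 0 0 0 .6; 0 10 0 0 0 0 .6; 0 10 0 0 0 0 .6'
python3 -m inch '0 10 0 0 0 0 .6; 0 10 0 0 0 0 .6; 0 9 0 0 0 0 .6; 0 0 0 0 0 0 .6'
python3 - <<'E'
from h import *
T=bot.camera('top');S=bot.camera('side');cv2.imwrite('pics/s42.png',S['color']);cv2.imwrite('pics/t42.png',T['color'])
go([.6045,-.026,.18],86.9)
E
```

```text
clock: 79.85
eef_pos: [0.5052, 0.2199, 0.23]
tool_rot: [0.329, -0.625, 0.626, -0.33]
ft_force: [0.8, 1.9, 0.1]
grip_width: 0.0343
clock: 81.35
eef_pos: [0.5043, 0.2247, 0.2292]
tool_rot: [0.377, 0.599, -0.598, -0.377]
ft_force: [0.2, -0.1, -0.1]
grip_width: 0.0345
clock: 81.85
eef_pos: [0.5043, 0.2245, 0.229]
tool_rot: [0.513, 0.487, -0.487, -0.513]
ft_force: [0.2, 0.2, 0.0]
grip_width: 0.0341
t 81.95 tcp [0.5043 0.2241 0.2288] xaxis yaw 87.07 F [ 0.0442 -0.1555  1.0157] w 0.0343
rot [0.03 0.17 0.03] then shift mm [-244.3   48.8 -113.6] joint6 0.469
```

View pics/s42.png

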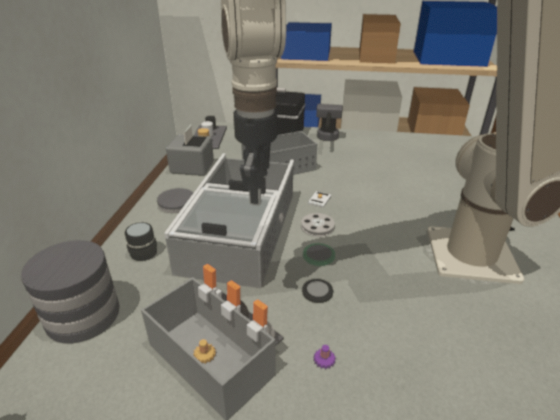

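View pics/t42.png

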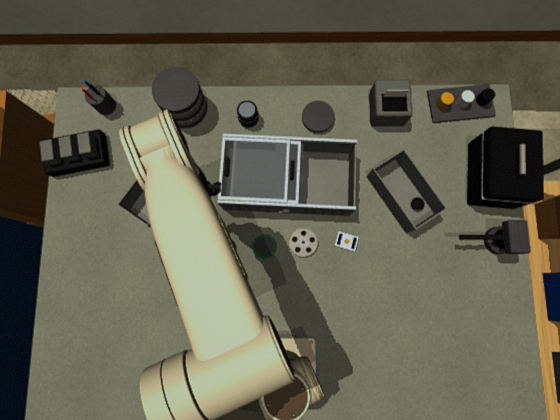

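All three holders hang on the front rim (side px 210,277; 234,293; 260,315) and both compartments are empty. Closing the right panel.

```bash
python3 -m inch '0 0 0 -49 0 -23 .6; 0 0 0 -49 0 -23 .6; 0 0 0 -49 0 -23 .6; 0 0 0 -49 0 -23 .6; 0 0 0 -48 20 -22 .6; 0 0 0 0 20 0 .6; 0 0 0 0 0 0 .6'; python3 - <<'E'
from h import *
T=bot.camera('top');print(atz(T,(292,169),.1335))
go([.6045,-.026,.106],86.9)
E
```

```text
clock: 82.82
eef_pos: [0.6036, -0.027, 0.1863]
tool_rot: [-0.512, -0.485, 0.487, 0.515]
ft_force: [0.1, 0.2, -0.2]
grip_width: 0.0341
[ 0.6064 -0.0261  0.1335]
t 82.88 tcp [ 0.6043 -0.0264  0.1878] xaxis yaw 86.93 F [ 0.2861 -0.3979  0.6544] w 0.0344
rot [-0.11  0.03  0.01] then shift mm [ 0.4 81.8 -0.2] joint6 0.01
```

```bash
python3 -m inch '0 0 0 0 25 0 .6; 0 0 0 0 25 0 .6; 0 0 0 0 15 0 .6; 0 0 0 0 0 0 .6'|egrep 'eef|for'; python3 -m inch '0 0 0 0 9 0 .6; 0 0 0 0 7 0 .6; 0 0 0 0 0 0 .6';python3 - <<'E'
from h import *
c=bot.camera('side');cv2.imwrite('pics/s43.png',cv2.resize(c['color'][110:260,180:320],None,fx=5,fy=4))
E
```

```text
eef_pos: [0.6043, -0.0258, 0.123]
ft_force: [0.5, 0.2, -0.4]
clock: 83.75
eef_pos: [0.6044, -0.0265, 0.1068]
tool_rot: [-0.513, -0.486, 0.486, 0.514]
ft_force: [0.5, 0.4, 0.7]
grip_width: 0.0342
```

View pics/s43.png

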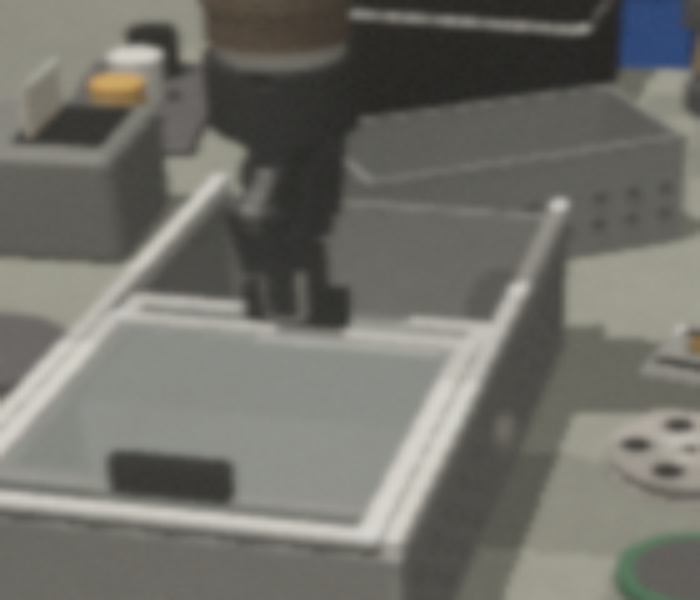

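Straddled. Pushing towards -y; I expect the stop at TCP y ≈ -0.212.

```bash
python3 -m inch '0 0 0 -8 0 0 .6; 0 0 0 -15 0 0 0.6; 0 0 0 -22 0 0 0.6; 0 0 0 -25 0 0 0.6; 0 0 0 -25 0 0 0.6; 0 0 0 -25 0 0 0.6; 0 0 0 -25 0 0 0.6; 0 0 0 -18 0 0 0.6; 0 0 0 -12 0 0 0.6; 0 0 0 -3 0 0 .6; 0 0 0 0 0 0 0.6';python3 -m inch '0 0 0 -3 0 0 0.6; 0 0 0 -3 0 0 0.6; 0 0 0 0 0 0 0.6'|egrep 'eef|for';python3 -m inch '0 0 0 -2 0 0 0.6; 0 0 0 0 0 0 0.6'|egrep 'eef|for'; python3 -m inch '0 0 0 -2 0 0 0.6; 0 0 0 0 0 0 0.6'|egrep 'eef|for'
```

```text
clock: 85.18
eef_pos: [0.5947, -0.2045, 0.107]
tool_rot: [-0.513, -0.486, 0.487, 0.514]
ft_force: [0.5, -0.9, -0.7]
grip_width: 0.0341
eef_pos: [0.5944, -0.21, 0.107]
ft_force: [-0.2, 0.9, -0.6]
eef_pos: [0.5944, -0.2117, 0.107]
ft_force: [-1.1, 2.5, -0.0]
eef_pos: [0.5944, -0.2116, 0.1069]
ft_force: [-1.5, 7.7, -0.1]
```

Stop reached at -0.2117, as predicted. One more nudge, then back off, retreat high, and inspect.

```bash
python3 -m inch '0 0 0 -1.5 0 0 0.6; 0 0 0 0 0 0 0.6'|egrep 'eef|for'; python3 -m inch '0 0 0 7 0 0 0.6; 0 0 0 5 0 0 0.6; 0 0 0 0 -30 0 0.6; 0 0 0 0 -50 0 0.6; 0 0 0 0 -20 0 .6; 0 0 0 0 0 50 .6; 0 0 0 0 0 50 .6; 0 0 0 0 0 50 .6; 0 0 0 0 0 50 .6; 0 0 0 0 0 30 .6; 0 0 0 0 0 0 .6'
python3 - <<'E'
from h import *
st();T=bot.camera('top');S=bot.camera('side')
cv2.imwrite('pics/s44.png',cv2.resize(S['color'][140:400,135:345],None,fx=3.2,fy=2.3))
cv2.imwrite('pics/t44.png',cv2.resize(T['color'][120:260,110:450],None,fx=2.35,fy=2.35*1.3))
E
```

```text
eef_pos: [0.5944, -0.2116, 0.1069]
ft_force: [-0.8, 10.6, -0.3]
clock: 87.68
eef_pos: [0.364, -0.1916, 0.2081]
tool_rot: [0.515, 0.486, -0.486, -0.513]
ft_force: [0.7, -0.0, -0.7]
grip_width: 0.0341
t 87.67 tcp [ 0.364  -0.1916  0.2081] xaxis yaw 86.75 F [ 0.7291 -0.0016 -0.7036] w 0.0341
```

View pics/s44.png

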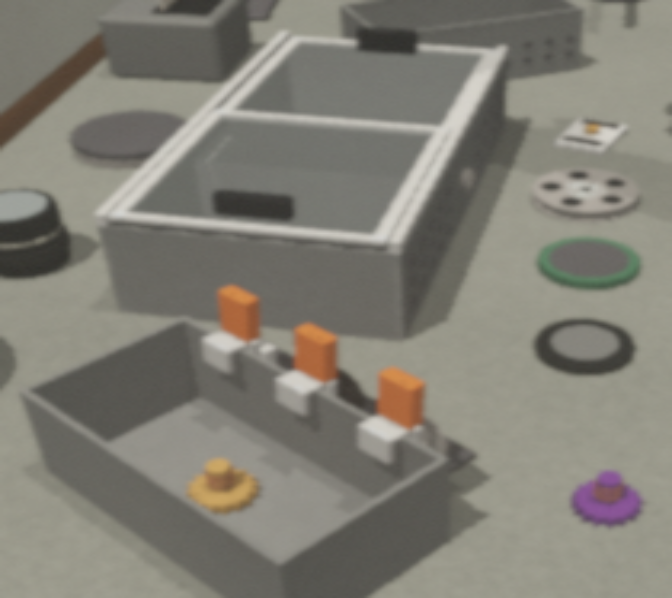

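View pics/t44.png

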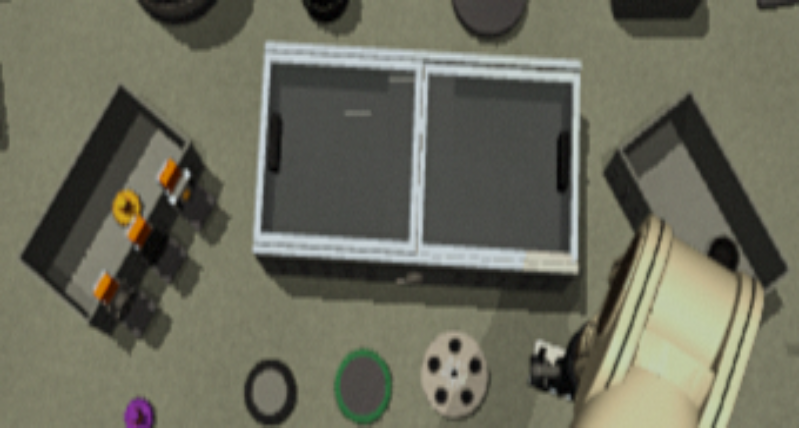

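```bash
python3 - <<'E'
from h import *
T=bot.camera('top')
print(atz(T,(226.6,166.1),.137),atz(T,(110+563/2.35-.4,120+160/3.055-.4),.1335))
print(bot.job_done())
E
```

```text
[0.6156 0.1738 0.137 ] [ 0.5961 -0.2005  0.1335]
the job is handed in; nothing more can be done
None
```

The job is done and handed in at about 88 s: three holders were in the case (plate, eyecup and reel), and all three now hang by their hooks on the left tote. That tote holds the brass adapter. They sit on its front rim with the bodies outside, about 70 mm apart. There was no gear-ring holder in either compartment.

**Last checks:**
- **Holders:** the final pictures show all three hooks over the rim and both compartments empty.
- **Panels:** both were pushed onto their end stops with about 10 N. The handles then measured y = 0.174 m (left) and y = -0.2005 m (right), which is where fully closed should put them.
- **Other things:** the adapter, the spare eyecup and the loose things on the counter look undisturbed.

**What disagreed or went wrong:**
- **Tool height:** the fingertips are about 27 mm higher than the reported tool position. Because of this, the first attempt on the left handle passed over it without touching. I measured the offset by touching the counter and corrected for it from then on.
- **Panels at the start:** both were ajar, the left by about 28 mm and the right by about 18 mm. I closed them past where they had been, to the real stops.
- **Force on the stop:** opening the left panel pushed its end stop with a brief 51 N at the fingers. That is above the 40 N limit set for the arm and gripper body, though this contact was through the fingers; wrist force stayed under its 120 N limit.
- **Stray move:** one sideways move went the wrong way, in clear air, and touched nothing.

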